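# Load the lacquer stove, hook its hatch down and switch on

## Task

Set every tin whistle body on the desk flat and fully home in a pocket of the stove's jig plate, mouthpiece to the front. Then take the hook pole, hook it into the eye of the hot top hatch and swing the hatch gently down until it is fully shut, never touching the hatch with the gripper or arm, and only after that flip the toggle switch on. Leave the pole back on its rest and the other things on the desk where they are.

Things in the scene. Friction and masses are not known exactly. Their poses are not given: they have to be found in the camera images.
- hatch (a joint): The stove's top hatch: a sheet-steel lid 380 mm wide and 200 mm deep, hinged along the stove's back top edge. Value in rad: 0 = shut flat on the stove's rim (hard stop), about 1.57 = standing straight up, 1.8 = limit, leaning back. Starts at 1.45 to 1.75. Stiff hinge: stays at any angle; about 3 N at the eye moves it, less near shut.
- hatch_hinge (a point): Mid-point of the hatch's hinge line, 126 mm above the desk, fixed to the stove. Its frame is the stove's: x points from the front to the back of the stove, y along the hinge, z up. The stove's case is 200 (x) x 380 mm (y), walls 10 mm, front face at x = -0.2 m. The hatch at angle q has the eye's centre at x = -0.222 cos q, z = +0.222 sin q in this frame (y = 0).
- eye (a point): Centre of the steel eye (ring) on the middle of the hatch's free edge, 222 mm from the hinge line. Clear opening 31 mm across, ring bar 6 mm thick, 46 mm over all. The opening's axis runs along the hinge line (stove y), so a hook enters it sideways, from either side. Frame moves with the hatch (y along the hinge; -x points away from the hinge).
- hook (a point): The hook pole's hook: middle of the bent end that goes through the eye. The steel rod (8 mm thick) runs level along the pole's +x and is bent square to the pole's +y; the bent end is 36 mm long from the rod's axis, ends in a 12 mm ball, and this point is 18 mm from the rod's axis. Frame parallel to the pole's.
- pole: The hook pole (140 g): flat-sided wooden handle 100 long (x) x 24 wide (y) x 30 mm high (z), brass butt at the -x end, then the steel rod ahead along +x. Origin: middle of the handle's underside. The rod and hook lie at z = +15 mm; the bend is at x = +155 mm; hook point at (155, 18, 15) mm. Balances 9 mm ahead of the origin. Starts on its rest.
- rest: The pole's rest (fixed): base plate 150 x 70 x 8 mm, two wooden saddles 8 mm thick at x = -38 and +38 mm, saddle floor 45 mm above the desk with cheeks 16 mm higher and 36 mm apart. The handle lies in both saddles along the rest's x with its origin 45 mm straight above the rest's origin; fingers fit between the saddles (68 mm clear). Origin: centre of its underside. May be on the left or right.
- toggle (a joint): The white toggle lever on top of the black bakelite switch box. Value in rad: 0 = off (leans to the box's -x, as it starts), 0.9 = on (leans to +x). Stays where left; takes about 1.5 N at the tip.
- toggle_tip (a point): Centre of the 18 mm ball at the end of the toggle lever, 48 mm from its pivot. Frame moves with the lever.
- toggle_pivot (a point): The toggle's pivot, on top of the switch box, 44 mm above the desk. Frame of the box (fixed): the lever swings in its x-z plane, x being the direction from off to on. The box is 100 (x) x 70 (y) mm, its top 45 mm above the desk, on a bracket plate 120 x 80 x 5 mm. May be on the robot's left or right.
- pocket0 (a point): Jig pocket 0 of 4 in the stove (a row along stove y, 75 mm apart): point on its floor under the middle of the wide part; frame as the stove's. Stepped recess 12 mm deep: wide part 62.5 x 34 mm, narrow part 35.5 x 25 mm to the stove's front (-x); 2 mm play each side. Floor 40, jig top 52, stove rim 120 mm above the desk; open above, 180 x 360 mm inside, while the hatch is up.
- pocket1 (a point): Jig pocket 1 of 4 in the stove (a row along stove y, 75 mm apart): point on its floor under the middle of the wide part; frame as the stove's. Stepped recess 12 mm deep: wide part 62.5 x 34 mm, narrow part 35.5 x 25 mm to the stove's front (-x); 2 mm play each side. Floor 40, jig top 52, stove rim 120 mm above the desk; open above, 180 x 360 mm inside, while the hatch is up.
- pocket2 (a point): Jig pocket 2 of 4 in the stove (a row along stove y, 75 mm apart): point on its floor under the middle of the wide part; frame as the stove's. Stepped recess 12 mm deep: wide part 62.5 x 34 mm, narrow part 35.5 x 25 mm to the stove's front (-x); 2 mm play each side. Floor 40, jig top 52, stove rim 120 mm above the desk; open above, 180 x 360 mm inside, while the hatch is up.
- pocket3 (a point): Jig pocket 3 of 4 in the stove (a row along stove y, 75 mm apart): point on its floor under the middle of the wide part; frame as the stove's. Stepped recess 12 mm deep: wide part 62.5 x 34 mm, narrow part 35.5 x 25 mm to the stove's front (-x); 2 mm play each side. Floor 40, jig top 52, stove rim 120 mm above the desk; open above, 180 x 360 mm inside, while the hatch is up.
- whistle0: A bright tin whistle body, 60 g, may be absent: chamber 60 long (x) x 30 wide (y) x 38 mm high, and a mouthpiece 34 long x 20 wide x 26 mm high on its -x end (94 mm in all). Flat underside. Origin: underside, under the middle of the chamber; z up. Starts on the desk in front of the stove, mouthpiece roughly towards the robot.
- whistle1: A bright tin whistle body, 60 g, may be absent: chamber 60 long (x) x 30 wide (y) x 38 mm high, and a mouthpiece 34 long x 20 wide x 26 mm high on its -x end (94 mm in all). Flat underside. Origin: underside, under the middle of the chamber; z up. Starts on the desk in front of the stove, mouthpiece roughly towards the robot.
- whistle2: A bright tin whistle body, 60 g, may be absent: chamber 60 long (x) x 30 wide (y) x 38 mm high, and a mouthpiece 34 long x 20 wide x 26 mm high on its -x end (94 mm in all). Flat underside. Origin: underside, under the middle of the chamber; z up. Starts on the desk in front of the stove, mouthpiece roughly towards the robot.
- whistle3: A bright tin whistle body, 60 g, may be absent: chamber 60 long (x) x 30 wide (y) x 38 mm high, and a mouthpiece 34 long x 20 wide x 26 mm high on its -x end (94 mm in all). Flat underside. Origin: underside, under the middle of the chamber; z up. Starts on the desk in front of the stove, mouthpiece roughly towards the robot.
- plug0: Bystander, to be left alone: a pearwood plug (stepped wooden block 75 x 24 x 24 mm) lying on the desk. Origin: underside.
- plug1: Bystander, to be left alone: a second pearwood plug, the same. Origin: underside.
- gauge: Bystander, to be left alone: a flat steel taper gauge, 125 x 24 x 6 mm, lying on the desk. Origin: underside.
- anvil: Bystander, to be left alone: a rusty iron anvil block, 100 x 70 x 50 mm, 2.6 kg. Origin: underside.
- lacquer: Bystander, to be left alone: a closed lacquer can, 72 mm across, 100 mm tall. Origin: underside.
- flux: Bystander, to be left alone: a closed jar, 60 mm across, 70 mm tall. Origin: underside.
- mallet: Bystander, to be left alone: a hammer, 200 mm long, lying on the desk. Origin: underside.
There are look-alikes about, which are no part of the job. Leave any pink or red look-alike of the whistle1 alone. Leave any pink look-alike of the part that bears toggle alone.

How it is judged:
By the outcome, as a careful person would: the job done as asked, in the order asked, and still so for the second after the job is handed in, with the robot touching nothing.
Of whistle0, whistle1, whistle2, whistle3 only 2 to 4 are there at a start; the rules pass over those that are not, and their reading is None.
At some moment in a run one of whistle0, whistle1, whistle2, whistle3 may be knocked a few centimetres aside while the robot is not near it.
It also fails if it takes over 210 s, if anything falls off the work surface, if the arm or the gripper's body presses on something with over 40 N, if the wrist force passes 120 N, or if a joint passes its speed limit or range.

## Robot

A 6-joint arm with a two-finger parallel gripper is mounted at the origin on the work surface. World frame = base frame: x ahead of the robot, y to its left, z up, the work surface at z = 0. Lengths are in m, angles in rad, forces in N, time in s.
With the tool pointing down it reaches from about 0.2 to 0.875 m from the base axis. Payload 3.4 kg.
Tool frame: the origin (TCP) lies on the front face of the gripper's body, between the roots of the fingers; the fingertips stand 97 mm ahead of it and the grasp point (between the pads) lies env.tcp_to_grasp ahead of it (env.tcp_to_grasp is the distance from the TCP to the grasp point, in m); x points along the fingers, y is the direction in which the jaws open and shut, and the axes are right-handed (so a half turn about x gives the same grasp; the last joint's range is limited). The gripper opens to 94 mm and grips with 3 to 60 N. Pads are 16 mm wide; open, the fingers measure 119 mm over their backs; the gripper's body (75 mm by 177 mm) begins 78 mm behind the grasp point.
Start: joints at [-1.364, 0.276, 1.505, -0, 1.361, -0.121], TCP at [0.185, -0.544, 0.303] pointing down, gripper open.
Joint ranges: [-2.89, 2.89], [-0.75, 2.08], [0.22, 2.7], [-1.18, 4.32], [0.11, 2.71], [-2.7, 2.7]. Speed limits (rad/s): [2.57, 2.57, 3.14, 3.14, 3.14, 3.14].

## Interface

Orientations are given as a unit quaternion [w, x, y, z].
In Python, from cell import env gives the robot as it stands.
- The arm moves only by the tool send_rows, never from a script. Its argument "moves" is one flat list of numbers, 7 for each row, row after row: the turn, a rotation vector about the tool's x, y, z in degrees, then the shift along the tool's x, y, z in mm, then the opening, from 0 (shut) to 1 (fully open). In form: [wx, wy, wz, dx, dy, dz, hand, wx, wy, wz, dx, dy, dz, hand, ...]. A call has 1 to 20 rows; each row shifts and turns the commanded pose from where the row before left it, along the tool's axes as they then stand; what a row does not reach is not made up. A row lasts 1/12 s, in which the tool goes at most 41.7 mm and 7.16 degrees, less where a joint would pass 70% of its speed; a pose out of reach is approached as far as the arm can. A call is refused whole if a number of a shift passes 41.7 or a number of a turn 7.16, either way. A call with a gripper value outside its range is refused whole. The fingers move at their own pace and stop on an object; "newtons" is the grip in N (left out, the last holds). Time passes only in rows, so rows that do not move let the fingers close. It gives the time, the measured TCP pose, the force and the opening at its end, in the units of the state.
- env.read_state(): the state, without advancing time (a new reading comes with each control period).
- env.snapshot(name): name is "scene" or "top" or "wrist"; returns a dict with "img" (400x640x3 uint8, blue, green, red), "range_z" (400x640 float32, m along the optical axis (not along the pixel's ray), 0 where there is no reading), "fx", "fy", "cx", "cy" (pixels), "xyz" and "attitude" of the camera in the world. Camera axes: x right, y up, looking along -z (the intrinsics and any distortion apply to the point x, -y, -z); pixel columns grow to the right and rows downward; lengths in m; the calibration is good to about 2 mm. The wrist camera is an equidistant fisheye: a pixel r from the principal point sees the ray r / f radians off the axis. A picture is of the moment at which its call begins.
- env.sign_off(): hands the job in, once; it reports no verdict.
Trained networks look in a picture, given as the dict that the camera call returned (one of the last four; its "shot" number tells which), for a name from the list of things; names that differ only in an ending like _2 or _b are one class to them, and where a whole thing is asked for, a point or a joint stands for the part that bears it (a point fixed in the world has none). Each returns a list of dicts, best first, with "conf" (0 to 1); they miss things now and then, are a little off and sometimes report something else, mostly with a low value. They report only what shows in the picture. A call takes as long as a camera call. They do not tell look-alikes from the thing itself.
- env.boxes_of(picture, query): "location" ([x, y, z] in m, in world coordinates, good to about 4 mm: the middle of the surface that is visible of it).
- env.regions_of(picture, query): "pixels" (400x640 bool, what is visible of it).
- env.pinpoint(picture, query): "location" ([x, y, z] in m, in world coordinates, good to about 4 mm: a listed point, or the origin of a listed thing).
The state is a dict: "time_s": time; "joints": joint angles; "dq": joint speeds; "joint_torque": joint torques, N m; "eef_pos": TCP position; "eef_rot": TCP orientation; "force": force on the tool from outside, world axes, zero at the start; "torque": the same for the moment, N m; "opening": opening from 0.0 (shut) to 1.0 (fully open).
Only numpy, scipy, OpenCV 4.12 (cv2) and the standard library are available. Lean on these libraries where they do the work, as an engineer would, in place of code of your own. Each camera call takes 0.05 s, during which the arm holds its last target.

## Working session

There is one attempt and no reset: what is moved stays moved. The work goes in short steps, Python scripts to look and compute and a tool call to move; the robot and the scene stay as the last step left them, time stands still between calls to the robot, and variables do not carry over. Pictures are saved under pics/ and viewed, and the job is handed in when it is done.

Besides the shell and the picture viewer there is one more tool, called as name(argument=value, ...) on one line, values as JSON. send_rows: Moves the arm, as the interface text tells. Its arguments: {"type":"object","properties":{"moves":{"type":"array","items":{"type":"number"}},"newtons":{"type":"number"}},"required":["moves"]}

```bash
ls; mkdir -p pics
cat > h.py <<'E'
import numpy as np, cv2
from cell import env
from scipy.spatial.transform import Rotation as R
def q2R(q): return R.from_quat([q[1],q[2],q[3],q[0]])
def pts(p):
    h,w=p['range_z'].shape
    u,v=np.meshgrid(np.arange(w),np.arange(h)); z=p['range_z']
    c=np.stack([(u-p['cx'])/p['fx']*z,-(v-p['cy'])/p['fy']*z,-z],-1)
    return q2R(p['attitude']).apply(c.reshape(-1,3)).reshape(h,w,3)+np.array(p['xyz'])
E
python3 - <<'E'
from h import *
s=env.read_state(); print({k:np.round(v,3) for k,v in s.items()}, env.tcp_to_grasp)
for n in ['scene','top','wrist']:
    p=env.snapshot(n); cv2.imwrite(f'pics/{n}0.png',p['img']); print(n,p['fx'],p['fy'],p['cx'],p['cy'],p['xyz'],p['attitude'],[k for k in p])
    np.savez(f'{n}0.npz',**{k:v for k,v in p.items()})
    for q in ['whistle0','pole','rest','hatch_hinge','eye','hook','toggle_tip','toggle_pivot','pocket0','pocket1','pocket2','pocket3','plug0','gauge','anvil','lacquer','flux','mallet']:
        r=env.pinpoint(p,q)
        print(n,q,[(np.round(a['location'],3).tolist(),round(a['conf'],2)) for a in r])
E
```

```text
pics
{'time_s': np.float64(0.0), 'joints': array([-1.364,  0.277,  1.506, -0.   ,  1.361, -0.121]), 'dq': array([ 0.001, -0.001, -0.   ,  0.001, -0.001,  0.001]), 'joint_torque': array([-1.0000e-03, -4.0459e+01, -2.3723e+01,  7.0000e-02,  3.4000e-02,
       -0.0000e+00]), 'eef_pos': array([ 0.185, -0.544,  0.302]), 'eef_rot': array([-0.115, -0.698, -0.116,  0.698]), 'force': array([ 0.301, -0.553,  0.207]), 'torque': array([ 0.023,  0.033, -0.044]), 'opening': np.float64(0.998)} 0.0784
scene 487.2922017780922 487.2922017780922 320.093141187468 201.76252437659204 [ 1.16775335 -0.77990281  1.07170116] [0.8672656  0.36851739 0.12660422 0.30986559] ['img', 'range_z', 'fx', 'fy', 'cx', 'cy', 'xyz', 'attitude', 'shot']
scene whistle0 [([0.39, 0.075, -0.004], 0.91), ([0.382, -0.221, 0.003], 0.9), ([0.378, 0.188, 0.0], 0.82), ([0.427, -0.065, 0.001], 0.63), ([0.258, 0.266, -0.0], 0.46)]
scene pole [([0.449, -0.381, 0.043], 0.81)]
scene rest [([0.451, -0.378, 0.001], 0.82)]
scene hatch_hinge [([0.795, -0.028, 0.129], 0.73)]
scene eye [([0.773, -0.028, 0.348], 0.61), ([0.749, -0.338, 0.001], 0
[... 2746 characters left out ...]
0.386, 0.089], 0.34)]
top flux [([0.342, 0.472, 0.004], 0.6)]
top mallet [([0.336, -0.468, 0.0], 0.77)]
wrist 309.70691628693146 309.70691628693146 320.89491464559956 194.72113911801435 [ 0.26277843 -0.51724684  0.38567702] [ 0.80490208 -0.11500242  0.08258559 -0.57626965] ['img', 'range_z', 'fx', 'fy', 'cx', 'cy', 'xyz', 'attitude', 'shot']
wrist whistle0 []
wrist pole []
wrist rest []
wrist hatch_hinge []
wrist eye []
wrist hook []
wrist toggle_tip []
wrist toggle_pivot []
wrist pocket0 []
wrist pocket1 []
wrist pocket2 []
wrist pocket3 []
wrist plug0 [([0.284, -0.363, 0.002], 0.95)]
wrist gauge []
wrist anvil []
wrist lacquer []
wrist flux []
wrist mallet [([0.335, -0.471, -0.002], 0.87)]
```

View pics/top0.png

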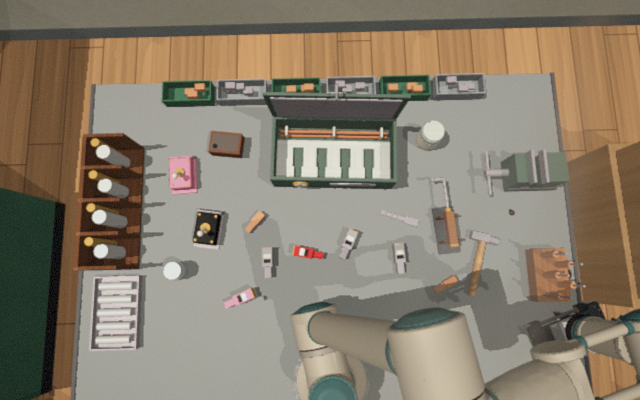

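View pics/scene0.png

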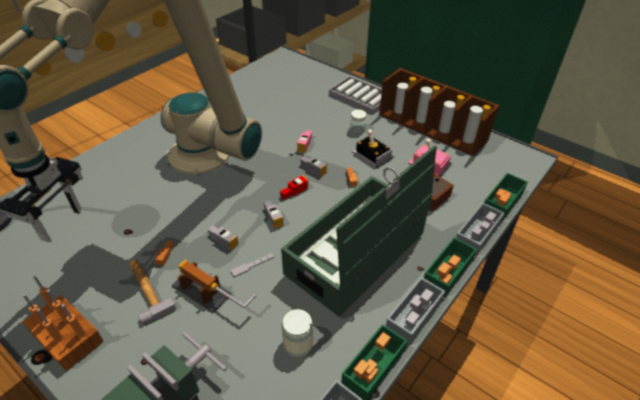

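View pics/wrist0.png

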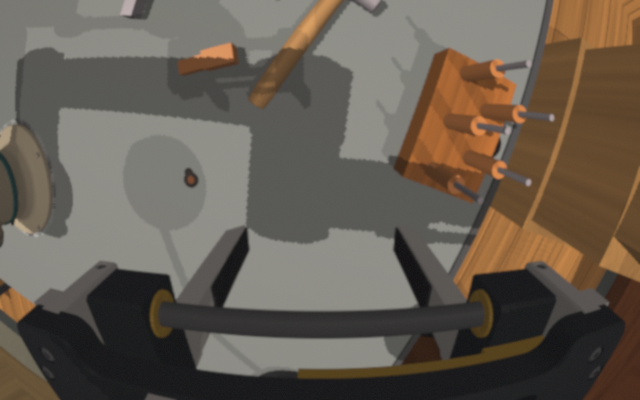

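Top view: bright whistles are at px (349,242), (267,262) and (400,257). Look-alikes to leave are red at (308,252) and pink at (240,297). The true switch is black at (207,228), the look-alike pink at (182,174). I'll do one close crop to confirm, plus shape fits.

```bash
cat >> h.py <<'E'
def load(f): 
    d=np.load(f); return {k:d[k] for k in d}
def delta(pos,zang,s=None):
    """remaining tool-frame move to TCP pos with tool pointing down and tool z at world angle zang(deg)"""
    s=s or env.read_state(); Rc=q2R(s['eef_rot'])
    c,sn=np.cos(np.radians(zang)),np.sin(np.radians(zang))
    z=np.array([c,sn,0]);x=np.array([0,0,-1.]);y=np.cross(z,x)
    Rt=R.from_matrix(np.stack([x,y,z],1))
    rv=np.degrees((Rc.inv()*Rt).as_rotvec())
    d=Rc.inv().apply(np.array(pos)-s['eef_pos'])*1000
    m=Rc.as_matrix()
    print('t',round(s['time_s'],2),'tcp',np.round(s['eef_pos'],4),'zang',np.round(np.degrees(np.arctan2(m[1,2],m[0,2])),2),'xaxis',np.round(m[:,0],4),'q',np.round(s['joints'],2),'F',np.round(s['force'],1),'open',round(float(s['opening']),3))
    print('rot(tool,deg)',np.round(rv,2),'shift now-frame',np.round(d,1),'shift after-rot frame',np.round(Rt.inv().apply(np.array(pos)-s['eef_pos'])*1000,1))
def fpts(p):
    h,w=p['range_z'].shape
    u,v=np.meshgrid(np.arange(w),np.arange(h)); z=p['range_z']
    a=(u-p['cx'])/p['fx'];b=(v-p['cy'])/p['fy'];r=np.hypot(a,b)+1e-12
    t=np.tan(np.minimum(r,1.5))
    c=np.stack([a/r*t*z,-b/r*t*z,-z],-1)
    return q2R(p['attitude']).apply(c.reshape(-1,3)).reshape(h,w,3)+np.array(p['xyz'])
E
python3 - <<'E'
from h import *
p=load('top0.npz'); P=pts(p)
im=p['img'][215:315,190:430]; cv2.imwrite('pics/crop0.png',cv2.resize(im,None,fx=3,fy=3))
for n,(x,y) in dict(A=(.424,-.068),B=(.377,.189),C=(.379,-.221),red=(.39,.077),pole=(.447,-.378)).items():
    m=(np.hypot(P[...,0]-x,P[...,1]-y)<.075)&(P[...,2]>.012)&(P[...,2]<.1)
    q=P[m]; print(n,m.sum(),'zmax',q[:,2].max().round(3), cv2.minAreaRect((q[:,:2]*1000).astype(np.float32)))
s=load('scene0.npz');Q=pts(s)
for nm,PP in(('top',P),('scene',Q)):
    rim=(PP[...,2]>.113)&(PP[...,2]<.125)&(PP[...,0]>.55)&(PP[...,0]<.83)&(np.abs(PP[...,1]+.03)<.25)
    print(nm,rim.sum(),cv2.minAreaRect((PP[rim][:,:2]*1000).astype(np.float32)))
    f=rim&(PP[...,0]<.62); 
    k=np.polyfit(PP[f][:,1],PP[f][:,0],1); print(k)
E
```

```text
A 264 zmax 0.046 ((408.9146728515625, -61.901397705078125), (29.95811653137207, 94.81262969970703), 65.43403625488281)
B 278 zmax 0.048 ((378.7854309082031, 191.78526306152344), (135.6162567138672, 45.74007034301758), 14.708903312683105)
C 296 zmax 0.046 ((360.63446044921875, -222.43922424316406), (93.71600341796875, 30.47508430480957), 3.4060821533203125)
red 267 zmax 0.045 ((384.4701232910156, 62.63618469238281), (94.49110412597656, 30.0438175201416), 77.72744750976562)
pole 545 zmax 0.084 ((447.8982849121094, -377.51416015625), (147.01145935058594, 67.07951354980469), 7.946925163269043)
top 1284 ((692.92333984375, -24.57708740234375), (379.7762756347656, 201.05711364746094), 87.38842010498047)
[0.03652638 0.5996172 ]
scene 1047 ((696.2225952148438, -24.227569580078125), (384.7983703613281, 208.41685485839844), 87.5858154296875)
[0.03594225 0.60259344]
```

```bash
python3 -c "
from h import *
delta([.30,-.30,.32],177)"
```

```text
t 2.85 tcp [ 0.1851 -0.5444  0.3027] zang -161.22 xaxis [ 0.e+00 -1.e-04 -1.e+00] q [-1.36  0.28  1.5   0.    1.36 -0.12] F [ 0.4  0.2 -0.2] open 1.005
rot(tool,deg) [ 2.178e+01 -0.000e+00 -1.000e-02] shift now-frame [ -17.3 -194.4 -187.5] shift after-rot frame [ -17.3 -250.1 -101.9]
```

View pics/crop0.png

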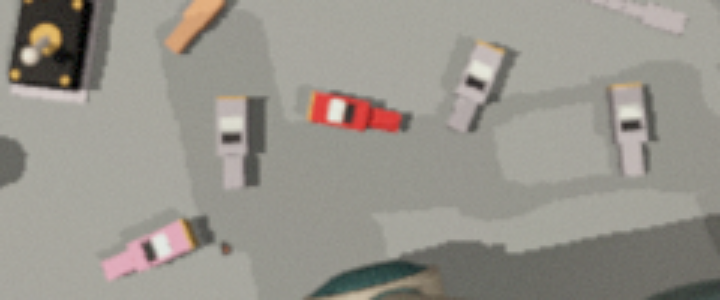

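Three bright whistles: A px(349,242), B (267,262), C (400,257). The crop shows the red and pink look-alikes clearly. First I turn the tool so the camera is on the robot side.

send_rows(moves=[-7,0,0,0,0,0,0.6,-7,0,0,0,0,0,0.6,-7,0,0,0,0,0,0.6,-7,0,0,0,0,0,0.6,-7,0,0,0,0,0,0.6,-7,0,0,0,0,0,0.6,-7,0,0,0,0,0,0.6,-7,0,0,0,0,0,0.6,-7,0,0,0,0,0,0.6,-7,0,0,0,0,0,0.6,-7,0,0,0,0,0,0.6,-7,0,0,0,0,0,0.6], newtons=20)

```text
time_s: 3.85
eef_pos: [0.1851, -0.5444, 0.3027]
eef_rot: [0.554, 0.44, 0.554, -0.44]
force: [0.1, -0.9, 0.7]
opening: 0.596
```

```bash
python3 -c "
from h import *
delta([.33,-.25,.33],0)"
```

```text
t 3.85 tcp [ 0.1851 -0.5444  0.3027] zang -76.87 xaxis [ 0.e+00 -1.e-04 -1.e+00] q [-1.36  0.28  1.5  -0.    1.36 -1.59] F [ 0.1 -0.9  0.7] open 0.596
rot(tool,deg) [-7.687e+01  1.000e-02  1.000e-02] shift now-frame [ -27.3  208.  -253.8] shift after-rot frame [-27.3 294.4 144.9]
```

send_rows(moves=[0,0,0,-2,17,-21,0.6,0,0,0,-2,17,-21,0.6,0,0,0,-2,17,-21,0.6,0,0,0,-2,17,-21,0.6,0,0,0,-2,17,-21,0.6,0,0,0,-2,17,-21,0.6,0,0,0,-2,17,-21,0.6,0,0,0,-2,17,-21,0.6,0,0,0,-2,17,-21,0.6,0,0,0,-2,17,-21,0.6,0,0,0,-2,17,-21,0.6,0,0,0,-2,17,-21,0.6])

```text
time_s: 4.85
eef_pos: [0.3286, -0.2523, 0.327]
eef_rot: [0.553, 0.441, 0.552, -0.441]
force: [0.1, -0.6, -0.9]
opening: 0.603
```

send_rows(moves=[-7,0,0,0,0,0,0.6,-7,0,0,0,0,0,0.6,-7,0,0,0,0,0,0.6,-7,0,0,0,0,0,0.6,-7,0,0,0,0,0,0.6,-7,0,0,0,0,0,0.6,-7,0,0,0,0,0,0.6,-7,0,0,0,0,0,0.6,-7,0,0,0,0,0,0.6,-7,0,0,0,0,0,0.6,-7,0,0,0,0,0,0.6])

```text
time_s: 5.77
eef_pos: [0.3283, -0.2535, 0.3268]
eef_rot: [0.707, -0.001, 0.707, 0.001]
force: [-0.9, -0.3, -0.9]
opening: 0.601
```

Run:
```python
from h import *
delta([.62,-.03,.33],0)
p=env.snapshot('wrist'); cv2.imwrite('pics/w1.png',p['img']); np.savez('w1.npz',**p)
print(p['xyz'])
```

```text
t 5.77 tcp [ 0.3283 -0.2535  0.3268] zang 0.13 xaxis [ 2.e-04 -3.e-04 -1.e+00] q [-0.83  0.01  1.76 -0.    1.36 -2.4 ] F [-0.9 -0.3 -0.9] open 0.601
rot(tool,deg) [0.13 0.01 0.02] shift now-frame [ -3.2 222.8 292.2] shift after-rot frame [ -3.2 223.5 291.7]
[ 0.24674536 -0.25280643  0.4097447 ]
```

View pics/w1.png

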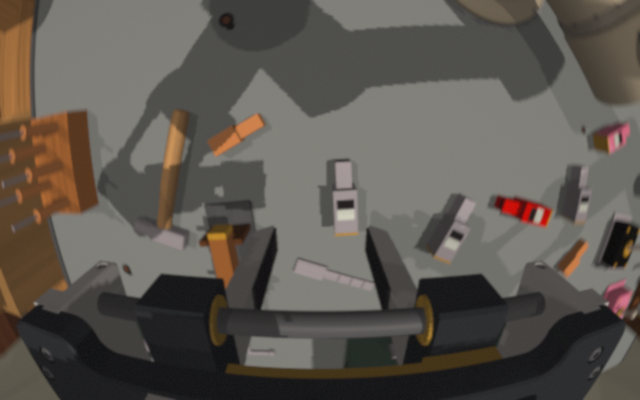

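Wrist view: C at (345,200), A at (455,230), red at (523,211), B at (578,195), and the pole handle at (222,255). Next, a look down at the stove pockets.

send_rows(moves=[0,0,0,-20,0,0,0.6,0,0,0,-10,14,22,0.6,0,0,0,-10,14,22,0.6,0,0,0,-10,14,22,0.6,0,0,0,-10,14,22,0.6,0,0,0,-10,14,22,0.6,0,0,0,-10,14,22,0.6,0,0,0,-10,14,22,0.6,0,0,0,-10,14,22,0.6,0,0,0,-10,14,22,0.6,0,0,0,-10,14,22,0.6,0,0,0,0,14,22,0.6,0,0,0,0,14,22,0.6,0,0,0,0,14,22,0.6,0,0,0,0,14,22,0.6,0,0,0,0,14,22,0.6,0,0,0,0,13,20,0.6,0,0,0,0,0,0,0.6])

```text
time_s: 7.32
eef_pos: [0.6824, -0.0294, 0.4445]
eef_rot: [0.707, 0.002, 0.707, -0.0]
force: [-0.9, 0.8, -0.6]
opening: 0.603
```

Run:
```python
from h import *
delta([.68,-.03,.45],0)
p=env.snapshot('wrist'); cv2.imwrite('pics/w2.png',p['img']); np.savez('w2.npz',**p)
print(p['xyz'])
for q in ['pocket0','hatch_hinge','eye']: print(q,[(np.round(a['location'],4).tolist(),round(a['conf'],2)) for a in env.pinpoint(p,q)])
```

```text
t 7.32 tcp [ 0.6824 -0.0294  0.4445] zang -0.18 xaxis [-0.      0.0019 -1.    ] q [-0.15  0.42  0.95  0.    1.77 -1.71] F [-0.9  0.8 -0.6] open 0.603
rot(tool,deg) [-0.18 -0.   -0.11] shift now-frame [-5.5 -0.6 -2.4] shift after-rot frame [-5.5 -0.6 -2.4]
[ 0.60085314 -0.02847295  0.52748355]
pocket0 [([0.6871, 0.0117, 0.0442], 0.89), ([0.6835, -0.0642, 0.0374], 0.75), ([0.6927, 0.0897, 0.0438], 0.74), ([0.6768, -0.1394, 0.0374], 0.71)]
hatch_hinge [([0.7969, -0.0326, 0.1274], 0.9)]
eye [([0.7713, -0.0311, 0.3487], 0.6)]
```

View pics/w2.png

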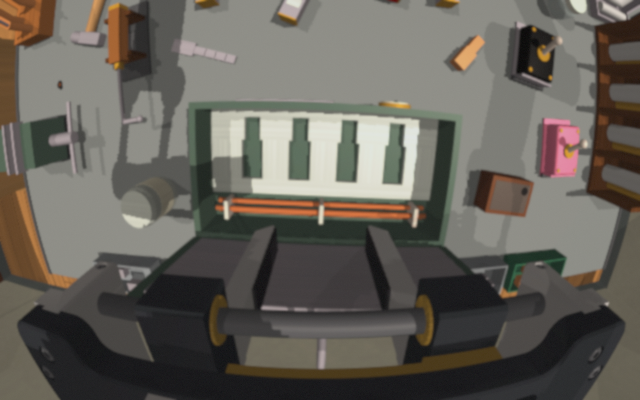

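```bash
cat >> h.py <<'E'
def fplane(p,uv,zw):
    uv=np.asarray(uv,float); a=(uv[:,0]-p['cx'])/p['fx'];b=(uv[:,1]-p['cy'])/p['fy'];r=np.hypot(a,b)+1e-12
    d=np.stack([np.sin(r)*a/r,-np.sin(r)*b/r,-np.cos(r)],-1)
    d=q2R(p['attitude']).apply(d); o=np.array(p['xyz']); return o+d*((zw-o[2])/d[:,2])[:,None]
E
python3 - <<'E'
from h import *
p=load('w2.npz'); im=p['img']; P=fpts(p)
cv2.imwrite('pics/w2c.png',cv2.resize(im[100:210,200:430],None,fx=3.4,fy=3.4,interpolation=cv2.INTER_NEAREST))
g=im[...,2].astype(int)
roi=np.zeros(g.shape,bool); roi[113:190,235:412]=1
m=(roi&(g<150)).astype(np.uint8)
n,l,st,c=cv2.connectedComponentsWithStats(m)
cs=[]
for i in range(1,n):
    if st[i,4]<250: continue
    v,u=np.nonzero(l==i)
    for zw in (.052,):
        q=fplane(p,np.c_[u,v],zw)*1000
        rect=cv2.minAreaRect(q[:,:2].astype(np.float32))
        print(i,st[i],'rect',np.round(rect[0],1),np.round(rect[1],1),round(rect[2],2),'ext',q.min(0).round(1),q.max(0).round(1))
    z=P[v,u,2]; print('   z',np.percentile(z,[5,50,95]).round(4))
E
```

```text
3 [ 235  117   27   73 1440] rect [ 671.8 -142.2] [ 43.3 117.6] 86.01 ext [ 613.4 -167.9   52. ] [ 729.1 -120.7   52. ]
   z [0.0397 0.0415 0.0536]
4 [ 289  118   22   62 1169] rect [665.4 -60.8] [32.5 96.2] 88.61 ext [617.2 -78.2  52. ] [713.3 -44.4  52. ]
   z [0.0395 0.0409 0.043 ]
5 [ 336  120   23   62 1153] rect [668.7  13.9] [32.4 97.2] 87.26 ext [620.5  -4.   52. ] [716.7  30.   52. ]
   z [0.0395 0.041  0.0427]
6 [ 383  124   23   60 1058] rect [672.5  89. ] [32.2 96.6] 86.96 ext [624.7  71.2  52. ] [719.9 105.5  52. ]
   z [0.0395 0.041  0.0457]
```

View pics/w2c.png

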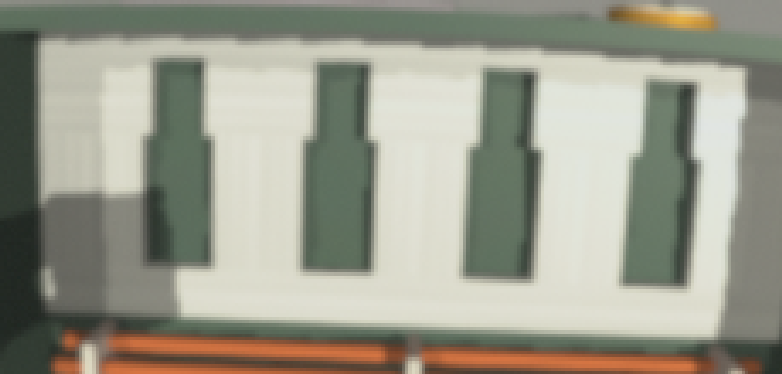

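Run:
```python
from h import *
delta([.424,-.069,.26],-24.6)
```

```text
t 7.52 tcp [ 0.6785 -0.0323  0.4468] zang -0.3 xaxis [-7.e-04 -5.e-04 -1.e+00] q [-0.15  0.41  0.96 -0.    1.77 -1.72] F [ 0.3  0.1 -0.1] open 0.602
rot(tool,deg) [24.3  -0.03  0.04] shift now-frame [ 187.   -37.9 -254.2] shift after-rot frame [ 186.8 -139.3 -216.1]
```

send_rows(moves=[0,0,0,0,-3,-21,0.6,0,0,0,0,-3,-21,0.6,0,0,0,0,-3,-21,0.6,0,0,0,0,-3,-21,0.6,0,0,0,0,-3,-21,0.6,0,0,0,0,-3,-21,0.6,0,0,0,0,-3,-21,0.6,0,0,0,0,-3,-21,0.6,0,0,0,0,-3,-21,0.6,0,0,0,0,-4,-21,0.6,0,0,0,0,-4,-22,0.6,0,0,0,0,-4,-22,0.6,6,0,0,25,0,0,0.6,6,0,0,25,0,0,0.6,6,0,0,25,0,0,0.6,6.3,0,0,25,0,0,0.6,0,0,0,25,0,0,0.6,0,0,0,25,0,0,0.6,0,0,0,25,0,0,0.6,0,0,0,12,0,0,0.6])

```text
time_s: 9.18
eef_pos: [0.4224, -0.0698, 0.2576]
eef_rot: [0.69, 0.151, 0.692, -0.151]
force: [-0.6, 0.0, 0.0]
opening: 0.594
```

```bash
cat >> h.py <<'E'
def whistle(p,x,y,rad=.075):
    P=fpts(p); m=(np.hypot(P[...,0]-x,P[...,1]-y)<rad)&(P[...,2]>.010)&(P[...,2]<.055)
    q=P[m]; r=cv2.minAreaRect((q[:,:2]*1000).astype(np.float32)); print('rect all',m.sum(),np.round(r[0],1),np.round(r[1],1),round(r[2],2))
    for lo,hi,n in((.033,.043,'chamber'),(.021,.031,'mouth')):
        mm=m&(P[...,2]>lo)&(P[...,2]<hi); q=P[mm]
        if mm.sum()<20: continue
        r=cv2.minAreaRect((q[:,:2]*1000).astype(np.float32)); print(n,mm.sum(),np.round(r[0],1),np.round(r[1],1),round(r[2],2),'med',np.median(q[:,:2],0).round(4))
    return P
E
python3 - <<'E'
from h import *
import sys
p=env.snapshot('wrist'); cv2.imwrite('pics/w3.png',p['img']); np.savez('w3.npz',**p)
delta([.424,-.069,.26],-24.6)
print([(np.round(a['location'],4).tolist(),round(a['conf'],2)) for a in env.pinpoint(p,'whistle0')])
whistle(p,.409,-.062)
E
```

```text
t 9.23 tcp [ 0.4217 -0.0696  0.2564] zang -24.64 xaxis [-0.006   0.0016 -1.    ] q [-0.33  0.09  1.87 -0.    1.19 -1.47] F [-0.7 -1.2 -1.2] open 0.602
rot(tool,deg) [-0.04 -0.35  0.06] shift now-frame [-3.6  1.5  1.8] shift after-rot frame [-3.6  1.5  1.8]
[([0.3861, 0.078, 0.0011], 0.97), ([0.3774, -0.2172, 0.0035], 0.89), ([0.3791, 0.1889, 0.0005], 0.87), ([0.425, -0.0723, 0.0015], 0.63)]
rect all 2429 [410.1 -61.9] [29.7 94.7] 65.47
chamber 1733 [425.4 -68.7] [29.4 61.3] 64.86 med [ 0.4239 -0.0684]
mouth 666 [382.8 -49.5] [28.9 33.9] 65.4 med [ 0.3831 -0.0496]
```

View pics/w3.png

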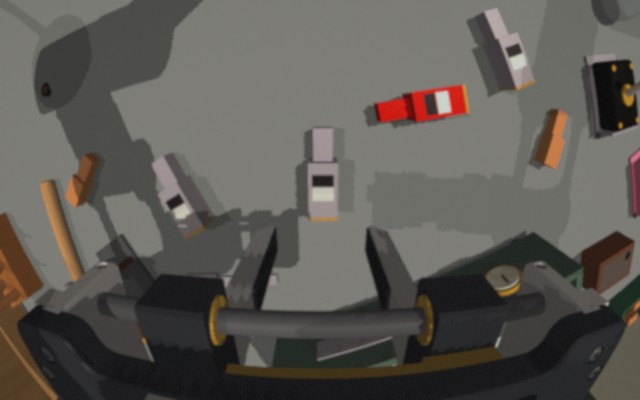

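A lies centred under the hand, at (322,185) in the wrist view. Red at (430,103) is clear of it.

send_rows(moves=[0,0,0,20,0,0,0.6,0,0,0,20,0,0,0.6,0,0,0,20,0,0,0.6,0,0,0,20,0,0,0.6,0,0,0,10,0,0,0.6,0,0,0,0,0,0,0.6,0,0,0,0,0,0,0.6,0,0,0,0,0,0,0.6])

```text
time_s: 9.95
eef_pos: [0.4258, -0.0704, 0.1712]
eef_rot: [0.692, 0.15, 0.69, -0.151]
force: [0.0, 0.4, 1.3]
opening: 0.599
```

Run:
```python
from h import *
delta([.4254,-.0689,.112],-24.8)
```

```text
t 9.95 tcp [ 0.4258 -0.0704  0.1712] zang -24.55 xaxis [ 0.003  -0.0012 -1.    ] q [-0.33  0.18  2.   -0.    0.96 -1.47] F [0.  0.4 1.3] open 0.599
rot(tool,deg) [ 0.25  0.18 -0.01] shift now-frame [59.2  1.2 -1.2] shift after-rot frame [59.2  1.2 -1. ]
```

send_rows(moves=[0,0,0,15,1,-1,0.6,0,0,0,15,0,0,0.6,0,0,0,15,0,0,0.6,0,0,0,14,0,0,0.6,0,0,0,0,0,0,0.6,0,0,0,0,0,0,0.6,0,0,0,0,0,0,0,0,0,0,0,0,0,0,0,0,0,0,0,0,0,0,0,0,0,0,0,0,0,0,0,0,0,0,0,0,0,0,0,0,0,0], newtons=20)

```text
time_s: 10.95
eef_pos: [0.4249, -0.0687, 0.1112]
eef_rot: [0.691, 0.15, 0.691, -0.15]
force: [-1.1, 0.3, 4.9]
opening: 0.32
```

Run:
```python
from h import *
delta([.4254,-.0689,.112],-24.8)
p=env.snapshot('wrist'); cv2.imwrite('pics/w4.png',p['img']); np.savez('w4.npz',**p)
```

```text
t 10.95 tcp [ 0.4249 -0.0687  0.1112] zang -24.51 xaxis [ 1.1e-03 -5.0e-04 -1.0e+00] q [-0.32  0.27  2.08 -0.    0.79 -1.47] F [-1.1  0.3  4.9] open 0.32
rot(tool,deg) [0.29 0.07 0.  ] shift now-frame [-0.8  0.1  0.6] shift after-rot frame [-0.8  0.1  0.6]
```

View pics/w4.png

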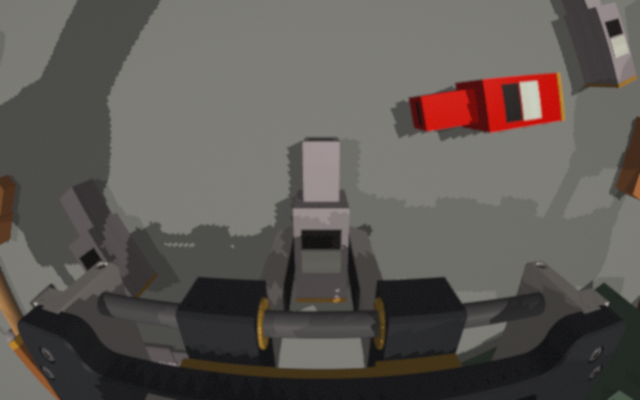

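```bash
cat >> h.py <<'E'
def held(p,s,under=.112):
    """held whistle in tool frame (mm); under = underside depth along tool x"""
    P=fpts(p); T=q2R(s['eef_rot']).inv().apply((P-s['eef_pos']).reshape(-1,3)).reshape(P.shape)*1000
    u=under*1000
    for n,h in(('mouth',26),('chamber',38)):
        m=(abs(T[...,0]-(u-h))<4)&(abs(T[...,1])<25)&(T[...,2]>-95)&(T[...,2]<45)
        q=T[m]; 
        if len(q)<10: print(n,len(q)); continue
        print(n,len(q),'x',np.median(q[:,0]).round(1),'y',np.percentile(q[:,1],[1,99]).round(1),'z',np.percentile(q[:,2],[1,99]).round(1))
        if n=='mouth':
            r=cv2.minAreaRect(q[:,1:].astype(np.float32)); print(np.round(r[0],1),np.round(r[1],1),round(r[2],2))
E
python3 - <<'E'
from h import *
held(load('w4.npz'),env.read_state())
E
```

```text
mouth 2501 x 84.3 y [-22.  22.] z [-63.4  -9.4]
[  0.2 -36.2] [49.8 54.6] 0.12
chamber 5403 x 72.2 y [-19.6  19.9] z [-29.6  30.6]
```

send_rows(moves=[0,0,0,-25,0,0,0,0,0,0,-25,0,0,0,0,0,0,-25,0,0,0,0,0,0,-25,0,0,0,-6,0,0,-25,0,0,0,-6,0,0,-25,0,0,0,-6,0,0,-20,0,0,0,-4.1,0,0,0,0,0,0])

```text
time_s: 11.67
eef_pos: [0.4263, -0.0691, 0.2845]
eef_rot: [0.71, 0.012, 0.704, -0.014]
force: [0.9, 0.3, -0.4]
opening: 0.318
```

Run:
```python
from h import *
delta([.6826,-.0616,.20],-2.65)
```

```text
t 11.67 tcp [ 0.4263 -0.0691  0.2845] zang -2.15 xaxis [ 0.0075 -0.0025 -1.    ] q [-0.32  0.07  1.82 -0.    1.25 -1.86] F [ 0.9  0.3 -0.4] open 0.318
rot(tool,deg) [0.5  0.43 0.13] shift now-frame [ 86.4  17.3 255.2] shift after-rot frame [ 84.5  19.4 255.7]
```

send_rows(moves=[0.5,0,0,0,1.5,20,0,0,0,0,0,1.5,20,0,0,0,0,0,1.5,20,0,0,0,0,0,1.5,20,0,0,0,0,0,1.5,20,0,0,0,0,0,1.5,20,0,0,0,0,0,1.5,20,0,0,0,0,0,1.5,20,0,0,0,0,0,1.5,20,0,0,0,0,0,1.5,20,0,0,0,0,0,1.5,20,0,0,0,0,0,1.5,20,0,0,0,0,0,1,15,0,0,0,0,20,0,0,0,0,0,0,20,0,0,0,0,0,0,20,0,0,0,0,0,0,0,0,0,0,0,0,0,0,0,0,0])

```text
time_s: 13.17
eef_pos: [0.6794, -0.0622, 0.2191]
eef_rot: [0.706, 0.018, 0.708, -0.018]
force: [0.3, 0.3, -0.9]
opening: 0.316
```

Run:
```python
from h import *
delta([.6826,-.0616,.175],-2.65)
p=env.snapshot('wrist'); cv2.imwrite('pics/w5.png',p['img']); np.savez('w5.npz',**p)
```

```text
t 13.17 tcp [ 0.6794 -0.0622  0.2191] zang -2.92 xaxis [-3.7e-03  7.0e-04 -1.0e+00] q [-0.19  0.49  1.38 -0.    1.28 -1.71] F [ 0.3  0.3 -0.9] open 0.316
rot(tool,deg) [-0.27 -0.21 -0.03] shift now-frame [44.1  0.8  3.3] shift after-rot frame [44.1  0.8  3.2]
```

View pics/w5.png

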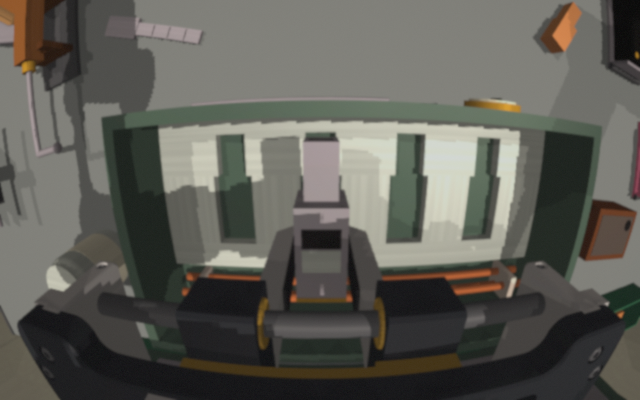

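```bash
cat >> h.py <<'E'
def pockets(p,lim=None):
    """fit stepped pocket outlines: floor pixels by depth, outline on jig top plane"""
    P=fpts(p); im=p['img']
    m=((P[...,2]<.0465)&(P[...,2]>.035)&(P[...,0]>.61)&(P[...,0]<.735)&(abs(P[...,1]+.025)<.17)&(im[...,2]<140)).astype(np.uint8)
    n,l,st,c=cv2.connectedComponentsWithStats(m)
    for i in range(1,n):
        if st[i,4]<300: continue
        v,u=np.nonzero(l==i); q=P[v,u]*1000
        r=cv2.minAreaRect(q[:,:2].astype(np.float32))
        q2=fplane(p,np.c_[u,v],.052)*1000; r2=cv2.minAreaRect(q2[:,:2].astype(np.float32))
        print(st[i],'floor',np.round(r[0],1),np.round(r[1],1),round(r[2],2),'z',np.median(q[:,2]).round(1),'| top',np.round(r2[0],1),np.round(r2[1],1),round(r2[2],2))
E
python3 - <<'E'
from h import *
for f in('w2','w5'):
    print(f);pockets(load(f+'.npz'))
E
```

```text
w2
[ 243  117   19   61 1028] floor [ 662.6 -138.2] [30.5 97.1] 87.48 z 40.9 | top [ 661.7 -135.7] [29.7 96. ] 87.2
[ 289  118   21   62 1127] floor [666.1 -62. ] [32.4 96.7] 88.53 z 40.9 | top [665.2 -61.3] [31.5 95.7] 88.59
[ 336  120   23   62 1113] floor [670.3  15. ] [32.8 97.7] 87.08 z 41.0 | top [668.9  13.8] [32.  96.1] 87.5
[ 383  124   22   60 1003] floor [673.2  90.5] [30.5 97.1] 87.59 z 40.9 | top [672.3  88.5] [30.7 96.2] 87.32
w5
[ 386  133   40  108 3264] floor [670.5  15.8] [32.4 97.8] 86.77 z 41.0 | top [668.7  13.7] [32.3 95.4] 86.53
[ 217  134   40  108 3275] floor [ 663.5 -137.9] [32.8 98. ] 88.37 z 41.0 | top [ 661.8 -135.2] [32.5 96. ] 87.5
[ 462  138   35  100 2293] floor [674.4  92.5] [29.8 98.5] 86.27 z 41.1 | top [672.2  88.1] [30.  95.6] 87.0
```

send_rows(moves=[-0.3,0,0,10,0.3,1,0,0,0,0,10,0,1,0,0,0,0,10,0,1,0,0,0,0,10,0,0.5,0,0,0,0,4,0,0.5,0,0,0,0,0,0,0,0,0,0,0,0,0,0,0,0,0,0,0,0,0,0])

```text
time_s: 13.88
eef_pos: [0.6844, -0.0624, 0.177]
eef_rot: [0.707, 0.016, 0.707, -0.016]
force: [0.3, 0.2, -0.1]
opening: 0.317
```

Run:
```python
from h import *
delta([.6834,-.0617,.155],-2.65)
p=env.snapshot('wrist'); s=env.read_state(); np.savez('w6.npz',**p)
held(p,s)
cv2.imwrite('pics/w6.png',cv2.resize(p['img'][80:300,220:420],None,fx=2.7,fy=2.7))
```

```text
t 13.88 tcp [ 0.6844 -0.0624  0.177 ] zang -2.62 xaxis [ 7.e-04 -2.e-04 -1.e+00] q [-0.19  0.52  1.43 -0.    1.19 -1.72] F [ 0.3  0.2 -0.1] open 0.317
rot(tool,deg) [0.03 0.04 0.01] shift now-frame [22.   0.6 -1.1] shift after-rot frame [22.   0.6 -1.1]
mouth 2603 x 84.6 y [-22.2  22.5] z [-94.3  -9.1]
[  0.  -51.6] [85.8 49.8] 89.9
chamber 5392 x 72.5 y [-19.8  19.6] z [-29.3  30.5]
```

View pics/w6.png

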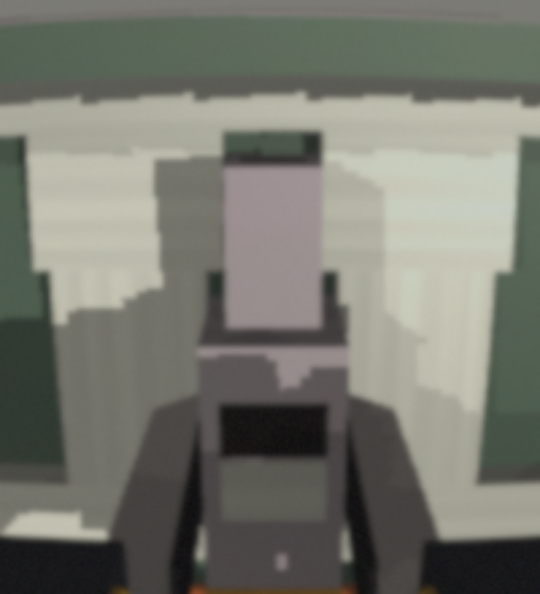

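Run:
```python
from h import *
p=load('w6.npz');s=env.read_state()
for r in(131,132,164,163): 
    q=fplane(p,[[321,80+r/2.7]],.052 if r<140 else .177-.0845); print(r,q, q2R(s['eef_rot']).inv().apply(q-s['eef_pos'])*1000)
for c in (222,322,33,48,50,515,495,497):
    row=150 if c in(222,322,33,515) else 400
    print(c,fplane(p,[[220+c/2.7,80+row/2.7]],.052)*1000)
g=p['img'][110:150,321].astype(int); print(g.tolist())
```

```text
131 [[ 0.61754383 -0.0583425   0.052     ]] [[125.12986031   1.00155635 -67.20329987]]
132 [[ 0.61779345 -0.05835385  0.052     ]] [[125.13012903   1.00162321 -66.95342625]]
164 [[ 0.62135616 -0.05853398  0.0925    ]] [[ 84.63399543   0.97293297 -63.34264812]]
163 [[ 0.62115378 -0.05852479  0.0925    ]] [[ 84.63377757   0.97287702 -63.545238  ]]
222 [[621.67365176 -71.14073085  52.        ]]
322 [[622.80476715 -46.31939237  52.        ]]
33 [[ 618.39560063 -119.54714722   52.        ]]
48 [[ 686.6005046  -123.41757297   52.        ]]
50 [[ 686.61499584 -122.83885653   52.        ]]
515 [[623.95260262   3.24895601  52.        ]]
495 [[ 6.92189043e+02 -4.72447181e-01  5.20000000e+01]]
497 [[6.92227234e+02 1.05336565e-01 5.20000000e+01]]
[[85, 92, 92], [85, 91, 91], [86, 91, 91], [90, 95, 96], [109, 117, 118], [142, 153, 153], [162, 174, 176], [167, 182, 182], [170, 184, 184], [170, 184, 185], [170, 184, 185], [170, 184, 185], [169, 185, 185], [168, 182, 183], [165, 180, 180], [163, 177, 177], [160, 173, 173], [146, 158, 157], [117, 128, 125], [90, 101, 93], [79, 90, 79], [75, 88, 76], [75, 88, 76], [75, 88, 75], [74, 87, 75], [72, 85, 73], [68, 79, 71], [61, 67, 64], [51, 53, 54], [50, 48, 52], [70, 69, 75], [104, 102, 111], [132, 130, 141], [145, 143, 155], [148, 146, 158], [148, 146, 158], [148, 146, 159], [148, 145, 158], [148, 145, 158], [147, 144, 157]]
```

send_rows(moves=[0,0,0,5,0,-0.9,0,0,0,0,5,0,0,0,0,0,0,5,0,0,0,0,0,0,3,0,0,0,0,0,0,2,0,0,0,0,0,0,2,0,0,0,0,0,0,1,0,0,0,0,0,0,0,0,0,0,0,0,0,0,0,0,0])

```text
time_s: 14.68
eef_pos: [0.6834, -0.0623, 0.1537]
eef_rot: [0.707, 0.016, 0.707, -0.016]
force: [0.4, 0.3, -0.8]
opening: 0.317
```

Run:
```python
from h import *
delta([.6834,-.0620,.152],-2.65)
p=env.snapshot('wrist'); s=env.read_state(); np.savez('w7.npz',**p)
held(p,s)
cv2.imwrite('pics/w7.png',cv2.resize(p['img'][80:300,220:420],None,fx=2.7,fy=2.7))
```

```text
t 14.68 tcp [ 0.6834 -0.0623  0.1537] zang -2.62 xaxis [ 2.e-04 -1.e-04 -1.e+00] q [-0.19  0.54  1.46 -0.    1.14 -1.72] F [ 0.4  0.3 -0.8] open 0.317
rot(tool,deg) [0.03 0.01 0.01] shift now-frame [1.7 0.3 0. ] shift after-rot frame [1.7 0.3 0. ]
mouth 2510 x 84.4 y [-21.9  22.1] z [-63.1  -9.1]
[  0. -36.] [49.8 54.5] 0.03
chamber 5392 x 72.4 y [-20.1  19.6] z [-29.3  30.4]
```

View pics/w7.png

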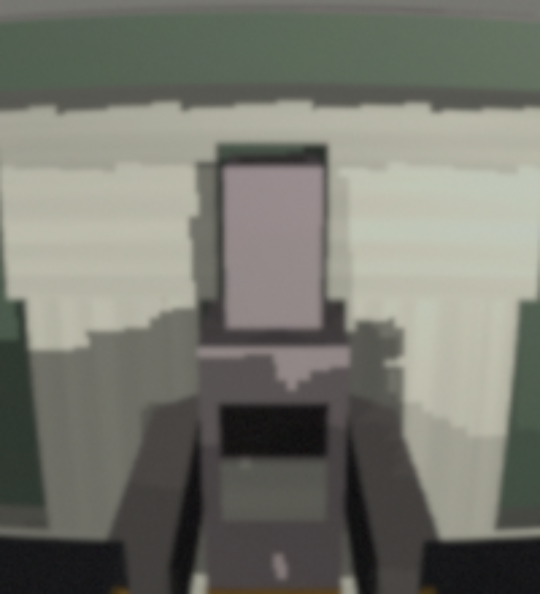

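It entered the pocket without force. I lower the last bit and release.

send_rows(moves=[0,0,0,1,0,0,0,0,0,0,1,0,0,0,0,0,0,0,0,0,0,0,0,0,0,0,0,0.5,0,0,0,0,0,0,0.5,0,0,0,0,0,0,0.5,0,0,0,0,0,0,0.5,0,0,0,0,0,0,0.5])

```text
time_s: 15.4
eef_pos: [0.6833, -0.0623, 0.1517]
eef_rot: [0.707, 0.016, 0.707, -0.016]
force: [-0.2, -0.2, 0.0]
opening: 0.5
```

send_rows(moves=[0,0,0,-5,0,0,0.5,0,0,0,-10,0,0,0.5,0,0,0,-20,0,0,0.5,0,0,0,-25,0,0,0.5,0,0,0,-25,0,0,0.5,0,0,0,-25,0,0,0.5,0,0,0,-20,0,-15,0.5,0,0,0,0,0,-20,0.6,0,0,0,0,0,0,0.6,0,0,0,0,0,0,0.6])

```text
time_s: 16.23
eef_pos: [0.648, -0.0606, 0.2832]
eef_rot: [0.708, 0.016, 0.706, -0.016]
force: [0.6, -0.1, 0.9]
opening: 0.595
```

Run:
```python
from h import *
delta([.36,-.22,.26],3.4)
p=env.snapshot('wrist'); s=env.read_state(); np.savez('w8.npz',**p)
cv2.imwrite('pics/w8.png',cv2.resize(p['img'][80:280,180:460],None,fx=2.7,fy=2.7))
P=fpts(p)
im=p['img']
for n,lo,hi in(('chamber',.072,.085),('mouth',.060,.0715)):
    m=(P[...,2]>lo)&(P[...,2]<hi)&(P[...,0]>.61)&(P[...,0]<.72)&(abs(P[...,1]+.062)<.03)
    q=P[m]*1000; r=cv2.minAreaRect(q[:,:2].astype(np.float32)); print(n,m.sum(),np.median(q[:,2]).round(1),np.round(r[0],1),np.round(r[1],1),round(r[2],1))
pockets(p)
t=env.snapshot('top'); print([(np.round(a['location'],4).tolist(),round(a['conf'],2)) for a in env.pinpoint(t,'whistle0')])
```

```text
t 16.23 tcp [ 0.648  -0.0606  0.2832] zang -2.63 xaxis [ 2.1e-03 -4.0e-04 -1.0e+00] q [-0.2   0.4   1.37  0.    1.37 -1.73] F [ 0.6 -0.1  0.9] open 0.595
rot(tool,deg) [-6.03  0.12  0.02] shift now-frame [  22.6 -172.4 -280.4] shift after-rot frame [  23.2 -142.1 -297. ]
chamber 1700 79.0 [683.5 -61.3] [29.6 60.8] 87.1
mouth 708 66.8 [636.9 -59.1] [28.5 34.6] 87.1
[ 237  157   31   84 1945] floor [ 663.6 -137.3] [32.3 96.1] 86.68 z 40.9 | top [ 661.5 -135.1] [32.4 94.9] 86.33
[ 373  157   32   84 1899] floor [670.6  15.6] [32.8 96.3] 86.61 z 41.0 | top [667.8  13.9] [32.8 94.7] 86.26
[ 436  159   30   81 1660] floor [674.7  91.5] [30.3 97.2] 87.74 z 41.1 | top [672.   88.7] [31.6 95.8] 86.17
[([0.381, -0.2239, 0.0039], 0.6), ([0.3747, 0.1911, 0.0037], 0.57), ([0.3903, 0.0787, 0.0016], 0.52), ([0.6796, -0.0618, 0.042], 0.49)]
```

View pics/w8.png

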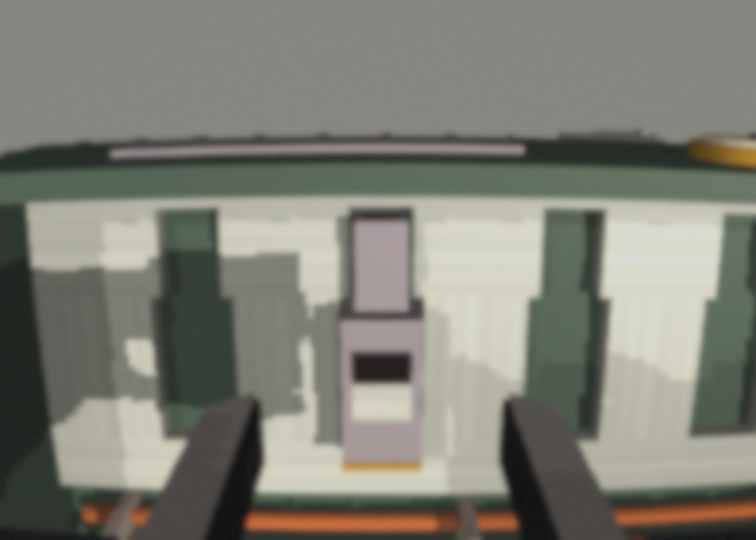

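A is seated (top at 79 mm measured, with the floor reading 41). Now C.

send_rows(moves=[0,0,0,0,-12,-19,0.6,0,0,0,0,-12,-19,0.6,0,0,0,0,-12,-19,0.6,0,0,0,0,-12,-19,0.6,0,0,0,0,-12,-19,0.6,0,0,0,0,-12,-19,0.6,0,0,0,0,-12,-19,0.6,0,0,0,0,-12,-19,0.6,0,0,0,0,-12,-19,0.6,0,0,0,0,-12,-19,0.6,0,0,0,0,-13,-18,0.6,0,0,0,0,-13,-18,0.6,0,0,0,0,-13,-18,0.6,0,0,0,0,-13,-18,0.6,-6,0,0,10,0,0,0.6,0,0,0,10,0,0,0.6,0,0,0,0,0,0,0.6,0,0,0,0,0,0,0.6])

```text
time_s: 17.88
eef_pos: [0.3789, -0.2207, 0.2611]
eef_rot: [0.706, -0.02, 0.707, 0.021]
force: [0.1, -0.3, 0.3]
opening: 0.6
```

Run:
```python
from h import *
p=env.snapshot('wrist'); cv2.imwrite('pics/w9.png',p['img']); np.savez('w9.npz',**p)
delta([.3776,-.2214,.26],3.4)
whistle(p,.361,-.2224)
```

```text
t 17.93 tcp [ 0.3792 -0.2208  0.2616] zang 3.37 xaxis [-4.e-04  3.e-04 -1.e+00] q [-0.69  0.1   1.84  0.    1.2  -2.32] F [ 0.6 -0.4  0.2] open 0.602
rot(tool,deg) [-0.03 -0.02 -0.02] shift now-frame [ 1.6 -0.5 -1.6] shift after-rot frame [ 1.6 -0.5 -1.6]
rect all 2486 [ 362.1 -222.6] [95.2 30.5] 2.93
chamber 1747 [ 379.3 -221.7] [60.8 30.4] 2.76 med [ 0.3779 -0.2219]
mouth 727 [ 332.2 -224. ] [35.2 29.1] 3.13 med [ 0.3326 -0.2245]
```

View pics/w9.png

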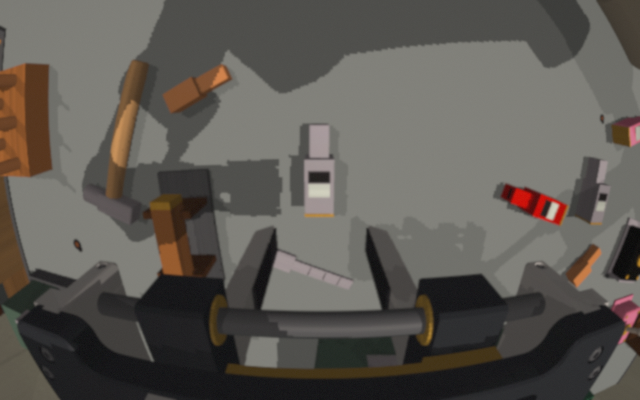

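C is under the hand at (319,185). Descend and grip.

send_rows(moves=[0.4,0,0,20,-1,0,0.6,0,0,0,20,0,0,0.6,0,0,0,20,0,0,0.6,0,0,0,20,0,0,0.6,0,0,0,20,0,0,0.6,0,0,0,20,0,0,0.6,0,0,0,20,0,0,0.6,0,0,0,9,0,0,0.6,0,0,0,0,0,0,0.6,0,0,0,0,0,0,0.6,0,0,0,0,0,0,0,0,0,0,0,0,0,0,0,0,0,0,0,0,0,0,0,0,0,0,0,0,0,0,0,0,0,0,0])

```text
time_s: 19.18
eef_pos: [0.3791, -0.2218, 0.1133]
eef_rot: [0.707, -0.019, 0.706, 0.018]
force: [-0.1, 0.6, 3.5]
opening: 0.315
```

Run:
```python
from h import *
p=env.snapshot('wrist');s=env.read_state()
delta([.6798,-.1372,.19],-2.65)
held(p,s)
```

```text
t 19.23 tcp [ 0.3791 -0.2218  0.1133] zang 2.98 xaxis [ 0.0011 -0.001  -1.    ] q [-0.69  0.28  2.06 -0.    0.8  -2.31] F [-0.3  0.3  3.7] open 0.317
rot(tool,deg) [5.63 0.06 0.06] shift now-frame [-76.5  68.8 304.8] shift after-rot frame [-76.7  98.4 296.5]
mouth 2470 x 86.3 y [-21.9  22.4] z [-63.9  -8.8]
[ -0.7 -36. ] [57.3 49.9] 88.51
chamber 5263 x 74.2 y [-20.3  19.9] z [-30.   29.6]
```

send_rows(moves=[0,0,0,-20,0,0,0,0,0,0,-25,0,0,0,0,0,0,-25,0,0,0,0,0,0,-25,0,0,0,0,0,0,-25,0,0,0,0,0,0,-25,0,0,0,0,0,0,-25,0,0,0,5.6,0,0,-7,0,0,0,0,0,0,0,5,15,0,0,0,0,0,5,15,0,0,0,0,0,5,15,0,0,0,0,0,5,15,0,0,0,0,0,5,15,0,0,0,0,0,5,15,0,0,0,0,0,5,15,0,0,0,0,0,5,15,0,0,0,0,0,5,15,0,0,0,0,0,5,15,0])

```text
time_s: 20.73
eef_pos: [0.5323, -0.1779, 0.2894]
eef_rot: [0.707, 0.016, 0.707, -0.016]
force: [0.3, -0.0, -0.7]
opening: 0.319
```

send_rows(moves=[0,0,0,0,5,15,0,0,0,0,0,5,15,0,0,0,0,0,5,15,0,0,0,0,0,5,15,0,0,0,0,0,5,15,0,0,0,0,0,5,15,0,0,0,0,0,5,15,0,0,0,0,0,5,15,0,0,0,0,0,5,15,0,0,0,0,0,4,12,0,0,0,0,0,0,0,0,0,0,0,20,0,0,0,0,0,0,20,0,0,0,0,0,0,20,0,0,0,0,0,0,20,0,0,0,0,0,0,20,0,0,0,0,0,0,10,0,0,0,0,0,0,0,0,0,0,0,0,0,0,0,0,0])

```text
time_s: 22.32
eef_pos: [0.6798, -0.1362, 0.1795]
eef_rot: [0.707, 0.016, 0.707, -0.016]
force: [0.5, -0.6, -0.4]
opening: 0.318
```

Run:
```python
from h import *
delta([.6805,-.1372,.177],-2.65)
p=env.snapshot('wrist'); s=env.read_state(); np.savez('w10.npz',**p)
held(p,s,.113)
cv2.imwrite('pics/w10.png',cv2.resize(p['img'][80:300,220:420],None,fx=2.7,fy=2.7))
```

```text
t 22.32 tcp [ 0.6798 -0.1362  0.1795] zang -2.62 xaxis [-9.e-04  0.e+00 -1.e+00] q [-0.3   0.53  1.41 -0.    1.21 -1.82] F [ 0.5 -0.6 -0.4] open 0.318
rot(tool,deg) [ 0.03 -0.05  0.  ] shift now-frame [ 2.5 -1.   0.7] shift after-rot frame [ 2.5 -1.   0.7]
mouth 2656 x 87.3 y [-21.6  22.8] z [-94.   -9.7]
[  0.1 -51.1] [86.1 49.6] 89.86
chamber 5234 x 75.2 y [-20.1  20.3] z [-30.8  28.5]
```

View pics/w10.png

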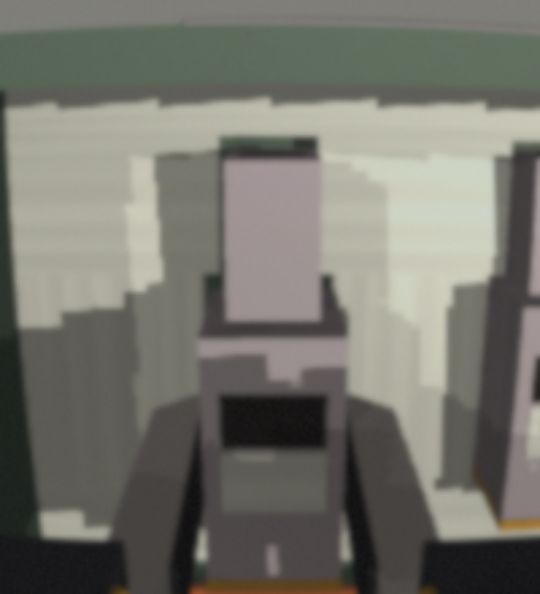

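```bash
cat >> h.py <<'E'
def edge(p,s,col=321,under=.112):
    """front edge of narrow pocket (jig top plane) and mouth tip in tool z"""
    g=p['img'][:,col-3:col+4].astype(float).mean((1,2)); from scipy.ndimage import gaussian_filter1d as gf
    d=gf(g,.8); d=np.gradient(d)
    r0=100+np.argmin(d[100:150]); 
    def sub(r,sg):
        w=sg*d[r-2:r+3]; w=np.clip(w,0,None); return (w*np.arange(r-2,r+3)).sum()/w.sum()
    r1=r0+2+np.argmax(d[r0+2:r0+30])
    T=lambda r,z:(q2R(s['eef_rot']).inv().apply(fplane(p,[[col,r]],z)-s['eef_pos'])*1000)[0].round(2)
    a=sub(r0,-1);b=sub(r1,1)
    zt=s['eef_pos'][2]-under+.026
    print('front edge row',a.round(2),T(a,.052),'mouth tip row',b.round(2),T(b,zt))
    # side edges of narrow pocket at row between
    rr=int((a+b)/2); h=p['img'][rr-1:rr+2,280:362].astype(float).mean((0,2)); dd=np.gradient(gf(h,.8)); 
    l=280+np.argmin(dd[15:40])+15; r=280+40+np.argmax(dd[40:70])
    print('narrow sides cols',l,r,'mid',(l+r)/2)
E
python3 - <<'E'
from h import *
class S(dict):pass
p=load('w10.npz'); s=env.read_state(); edge(p,s,321,.1132)
E
```

```text
front edge row 130.07 [128.48   1.15 -66.71] mouth tip row 138.53 [ 87.12   1.11 -65.05]
narrow sides cols 301 337 mid 319.0
```

send_rows(moves=[0,0,0,5,-1,1.4,0,0,0,0,5,0,0,0,0,0,0,5,0,0,0,0,0,0,3,0,0,0,0,0,0,3,0,0,0,0,0,0,2,0,0,0,0,0,0,2,0,0,0,0,0,0,0,0,0,0,0,0,0,0,0,0,0])

```text
time_s: 23.12
eef_pos: [0.6809, -0.1375, 0.1569]
eef_rot: [0.707, 0.016, 0.707, -0.016]
force: [-2.4, 1.0, 9.7]
opening: 0.316
```

Run:
```python
from h import *
delta([.6812,-.1372,.1525],-2.65)
p=env.snapshot('wrist'); s=env.read_state(); np.savez('w11.npz',**p)
held(p,s,.113)
edge(p,s,321,.1132)
cv2.imwrite('pics/w11.png',cv2.resize(p['img'][80:300,220:420],None,fx=2.7,fy=2.7))
```

```text
t 23.12 tcp [ 0.6809 -0.1375  0.1569] zang -2.61 xaxis [ 2.0e-04 -1.1e-03 -1.0e+00] q [-0.3   0.55  1.43 -0.    1.16 -1.82] F [-2.4  1.   9.7] open 0.316
rot(tool,deg) [0.04 0.02 0.06] shift now-frame [4.4 0.3 0.3] shift after-rot frame [4.4 0.3 0.3]
mouth 2387 x 88.6 y [-21.8  22.2] z [-65.3  -9. ]
[  0.1 -36.8] [49.7 57.4] 0.04
chamber 4079 x 73.1 y [-21.2  20.3] z [-32.6  16.3]
front edge row 130.21 [104.87   0.97 -67.5 ] mouth tip row 136.08 [ 87.18   0.96 -65.58]
narrow sides cols 301 341 mid 321.0
```

View pics/w11.png

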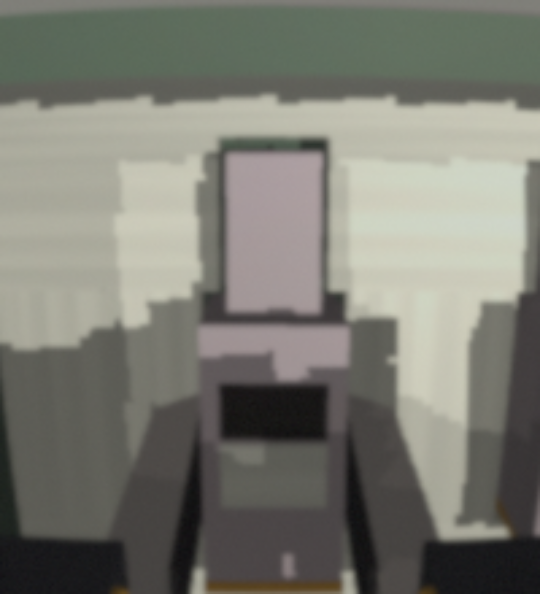

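Run:
```python
from h import *
s=dict(env.read_state()); 
def st(pos,rot): return dict(eef_pos=np.array(pos),eef_rot=rot)
edge(load('w7.npz'),st([.6834,-.0623,.1537],[.707,.016,.707,-.016]),321,.112)
edge(load('w6.npz'),st([.6844,-.0624,.1770],[.707,.016,.707,-.016]),321,.112)
p=load('w11.npz');P=fpts(p);T=q2R(s['eef_rot']).inv().apply((P-s['eef_pos']).reshape(-1,3)).reshape(P.shape)*1000
for zz in range(-70,36,6):
    m=(abs(T[...,1])<7)&(abs(T[...,2]-zz)<1.5)&(T[...,0]>50); print(zz, np.median(T[m][:,0]).round(1) if m.sum() else None,end='; ')
# A seated profile in world
```

```text
front edge row 132.88 [101.7    1.   -66.13] mouth tip row 140.94 [ 86.     1.   -63.01]
narrow sides cols 300 341 mid 320.5
front edge row 127.93 [125.     1.03 -67.37] mouth tip row 140.96 [ 86.     1.01 -62.87]
narrow sides cols 302 339 mid 320.5
-70 104.0; -64 90.5; -58 89.4; -52 89.1; -46 88.4; -40 88.0; -34 87.1; -28 74.7; -22 74.1; -16 73.2; -10 72.5; -4 71.7; 2 71.2; 8 71.3; 14 70.8; 20 70.1; 26 69.1; 32 None;
```

Contact at 10 N and the whistle tilted about 4° nose-down, so its rear edge is riding on the back lip. I'll lift, shift forward and retry.

send_rows(moves=[0,0,0,-5,0,0,0,0,0,0,-5,0,0,0,0,0,0,0,0,0,0,0,0,0,0,0,0,0])

```text
time_s: 23.5
eef_pos: [0.6816, -0.1373, 0.1648]
eef_rot: [0.707, 0.016, 0.707, -0.016]
force: [-0.3, -0.6, -0.0]
opening: 0.315
```

```bash
cat >> h.py <<'E'
def prof(p,s):
    P=fpts(p);T=q2R(s['eef_rot']).inv().apply((P-s['eef_pos']).reshape(-1,3)).reshape(P.shape)*1000
    print('prof',end=' ')
    for zz in range(-66,36,6):
        m=(abs(T[...,1])<7)&(abs(T[...,2]-zz)<1.5)&(T[...,0]>50); print(zz, np.median(T[m][:,0]).round(1) if m.sum() else None,end='; ')
    print()
E
python3 - <<'E'
from h import *
delta([.6800,-.1372,.1525],-2.65)
p=env.snapshot('wrist'); s=env.read_state(); np.savez('w12.npz',**p)
held(p,s,.113); edge(p,s,321,.1132); prof(p,s)
prof(load('w10.npz'),dict(eef_pos=np.array([.6798,-.1362,.1795]),eef_rot=s['eef_rot']))
E
```

```text
t 23.5 tcp [ 0.6816 -0.1373  0.1648] zang -2.62 xaxis [ 8.e-04 -2.e-04 -1.e+00] q [-0.3   0.54  1.42  0.    1.18 -1.82] F [-0.3 -0.6 -0. ] open 0.315
rot(tool,deg) [0.03 0.05 0.01] shift now-frame [12.3 -0.  -1.7] shift after-rot frame [12.3 -0.  -1.6]
mouth 2390 x 88.4 y [-21.9  22.1] z [-65.   -8.6]
[  0.2 -36.3] [49.5 57.9] 0.33
chamber 3792 x 73.1 y [-21.2  21.9] z [-94.5  13.5]
front edge row 127.92 [112.46   0.91 -68.01] mouth tip row 136.05 [ 87.2    0.9  -65.23]
narrow sides cols 301 340 mid 320.5
prof -66 123.0; -60 89.8; -54 89.3; -48 88.5; -42 87.9; -36 87.3; -30 74.9; -24 74.0; -18 73.0; -12 72.5; -6 71.7; 0 71.0; 6 70.5; 12 70.6; 18 69.9; 24 69.2; 30 None; 
prof -66 126.1; -60 86.1; -54 86.2; -48 86.4; -42 86.4; -36 86.2; -30 80.0; -24 74.3; -18 74.1; -12 73.9; -6 74.2; 0 73.7; 6 73.7; 12 74.4; 18 74.4; 24 74.4; 30 74.0;
```

send_rows(moves=[0,2.2,0,0,0,3,0,0,2.3,0,0,0,3,0,0,0,0,0,0,0,0,0,0,0,0,0,0,0,0,0,0,0,0,0,0])

```text
time_s: 23.97
eef_pos: [0.687, -0.1374, 0.164]
eef_rot: [0.678, 0.017, 0.734, -0.015]
force: [0.1, 0.0, -0.4]
opening: 0.32
```

```bash
cat >> h.py <<'E'
def wprof(p,s,yaw=-2.65):
    """profile in stove-aligned axes relative to TCP xy: height in world vs along-x"""
    P=fpts(p); c,sn=np.cos(np.radians(yaw)),np.sin(np.radians(yaw)); d=P-np.array(s['eef_pos'])
    a=(d[...,0]*c+d[...,1]*sn)*1000; b=(-d[...,0]*sn+d[...,1]*c)*1000
    print('wprof',end=' ')
    for zz in range(-72,36,4):
        m=(abs(b)<7)&(abs(a-zz)<1)&(d[...,2]<-.05); print(zz,(np.median(P[...,2][m])*1000).round(1) if m.sum() else None,end='; ')
    print()
    m=(abs(b)<7)&(d[...,2]<-.05)&(P[...,2]>s['eef_pos'][2]-.100)&(a<40)
    print('tip',np.percentile(a[m],[0.5]).round(2),'tip world x-y',(np.array(s['eef_pos'])[:2]*1000).round(1))
E
python3 - <<'E'
from h import *
delta([.6800,-.1372,.1525],-2.65)
p=env.snapshot('wrist'); s=env.read_state(); np.savez('w13.npz',**p)
edge(p,s,321,.1132); wprof(p,s)
cv2.imwrite('pics/w13.png',cv2.resize(p['img'][80:300,220:420],None,fx=2.7,fy=2.7))
E
```

```text
t 23.97 tcp [ 0.687  -0.1374  0.164 ] zang -2.61 xaxis [-0.0788  0.0038 -0.9969] q [-0.29  0.58  1.35 -0.02  1.29 -1.81] F [ 0.1  0.  -0.4] open 0.32
rot(tool,deg) [ 0.04 -4.53 -0.01] shift now-frame [12.  -0.1 -6.1] shift after-rot frame [11.5 -0.1 -7. ]
front edge row 132.98 [117.61   0.98 -64.66] mouth tip row 137.08 [ 92.57   0.97 -64.42]
narrow sides cols 301 340 mid 320.5
wprof -72 78.2; -68 79.0; -64 78.9; -60 79.0; -56 79.1; -52 79.1; -48 79.3; -44 79.4; -40 79.5; -36 91.6; -32 91.6; -28 91.7; -24 92.2; -20 92.3; -16 92.3; -12 92.8; -8 92.9; -4 93.0; 0 92.7; 4 92.4; 8 92.4; 12 92.5; 16 92.7; 20 93.1; 24 None; 28 None; 32 None; 
tip [-87.68] tip world x-y [ 686.9 -137.4]
```

View pics/w13.png

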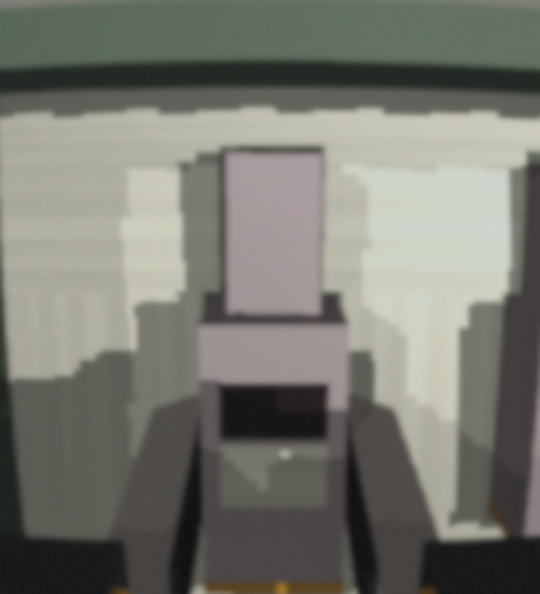

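```bash
cat >> h.py <<'E'
def gap(p,ztop,yaw=-2.65,col=321):
    """gap mouth tip -> narrow front edge along stove x (mm); ztop=mouth top height"""
    from scipy.ndimage import gaussian_filter1d as gf
    g=p['img'][:,col-3:col+4].astype(float).mean((1,2)); d=np.gradient(gf(g,.8))
    r0=115+np.argmin(d[115:150]); r1=r0+2+np.argmax(d[r0+2:r0+25])
    def sub(r,sg):
        w=np.clip(sg*d[r-2:r+3],0,None); return (w*np.arange(r-2,r+3)).sum()/w.sum()
    a=fplane(p,[[col,sub(r0,-1)]],.052)[0];b=fplane(p,[[col,sub(r1,1)]],ztop)[0]
    c,sn=np.cos(np.radians(yaw)),np.sin(np.radians(yaw))
    print('rows',r0,r1,'edge',a.round(4),'tip',b.round(4),'gap',(((b-a)@[c,sn,0])*1000).round(2))
E
python3 - <<'E'
from h import *
gap(load('w7.npz'),.1537-.086); gap(load('w6.npz'),.177-.086); gap(load('w13.npz'),.0785); gap(load('w10.npz'),.1795-.0868)
E
```

```text
rows 133 141 edge [ 0.6174 -0.0583  0.052 ] tip [ 0.6205 -0.0585  0.0677] gap 3.12
rows 128 141 edge [ 0.6171 -0.0583  0.052 ] tip [ 0.6216 -0.0585  0.091 ] gap 4.5
rows 133 137 edge [ 0.6133 -0.133   0.052 ] tip [ 0.6154 -0.1331  0.0785] gap 2.18
rows 130 138 edge [ 0.614  -0.1322  0.052 ] tip [ 0.6157 -0.1323  0.0927] gap 1.68
```

send_rows(moves=[0,1,0,0,0,0.8,0,0,0,0,3,0,0,0,0,0,0,3,0,0,0,0,0,0,0,0,0,0,0,0,0,0,0,0,0])

```text
time_s: 24.43
eef_pos: [0.6882, -0.1377, 0.1583]
eef_rot: [0.673, 0.017, 0.739, -0.016]
force: [3.1, 0.3, -2.0]
opening: 0.316
```

Run:
```python
from h import *
delta([.6800,-.1372,.1525],-2.65)
p=env.snapshot('wrist'); s=env.read_state(); np.savez('w14.npz',**p)
wprof(p,s); gap(p,.0725)
cv2.imwrite('pics/w14.png',cv2.resize(p['img'][80:300,220:420],None,fx=2.7,fy=2.7))
```

```text
t 24.43 tcp [ 0.6882 -0.1377  0.1583] zang -2.62 xaxis [-0.0938  0.004  -0.9956] q [-0.29  0.6   1.34 -0.02  1.3  -1.8 ] F [ 3.1  0.3 -2. ] open 0.316
rot(tool,deg) [ 0.03 -5.39  0.02] shift now-frame [ 6.5  0.1 -7.7] shift after-rot frame [ 5.8  0.1 -8.2]
wprof -72 74.3; -68 74.4; -64 74.1; -60 74.3; -56 74.4; -52 74.3; -48 74.4; -44 74.4; -40 77.3; -36 86.4; -32 86.4; -28 86.6; -24 87.0; -20 87.1; -16 86.7; -12 87.1; -8 87.1; -4 87.3; 0 86.7; 4 86.8; 8 86.6; 12 86.7; 16 86.8; 20 87.5; 24 None; 28 None; 32 None; 
tip [-89.04] tip world x-y [ 688.2 -137.7]
rows 134 137 edge [ 0.6132 -0.1333  0.052 ] tip [ 0.6155 -0.1334  0.0725] gap 2.29
```

View pics/w14.png

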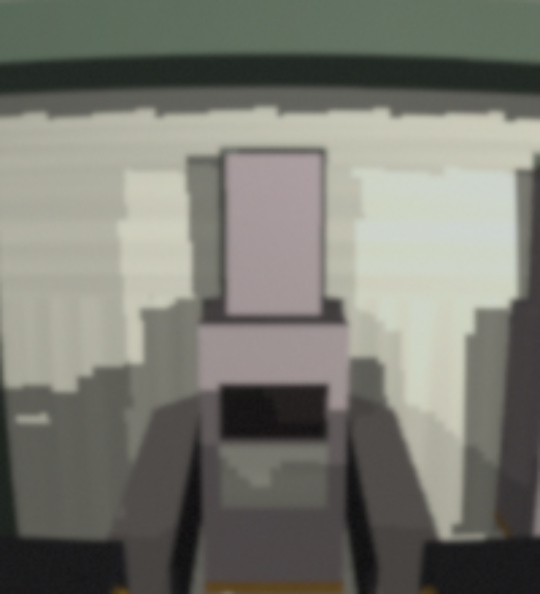

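It is level and 5 mm down into the pocket. I lower it straight down.

send_rows(moves=[0,0,0,2,0,0.4,0,0,0,0,2,0,0.3,0,0,0,0,2,0,0.3,0,0,0,0,0,0,0,0,0,0,0,0,0,0,0])

```text
time_s: 24.9
eef_pos: [0.6884, -0.1376, 0.1524]
eef_rot: [0.673, 0.017, 0.74, -0.015]
force: [3.1, -0.3, -0.6]
opening: 0.314
```

Run:
```python
from h import *
delta([.6800,-.1372,.1525],-2.65)
p=env.snapshot('wrist'); s=env.read_state(); np.savez('w14.npz',**p)
wprof(p,s); gap(p,.0665)
```

```text
t 24.9 tcp [ 0.6884 -0.1376  0.1524] zang -2.62 xaxis [-0.0946  0.0041 -0.9955] q [-0.29  0.6   1.35 -0.02  1.29 -1.8 ] F [ 3.1 -0.3 -0.6] open 0.314
rot(tool,deg) [ 0.03 -5.43  0.02] shift now-frame [ 0.7  0.  -8.4] shift after-rot frame [-0.1  0.  -8.4]
wprof -72 68.5; -68 68.4; -64 68.7; -60 68.5; -56 68.4; -52 68.5; -48 68.6; -44 68.8; -40 71.9; -36 80.6; -32 80.7; -28 80.8; -24 81.1; -20 81.1; -16 81.1; -12 81.4; -8 81.4; -4 81.6; 0 81.0; 4 80.7; 8 80.7; 12 80.8; 16 81.1; 20 81.5; 24 None; 28 None; 32 None; 
tip [-89.2] tip world x-y [ 688.4 -137.6]
rows 134 137 edge [ 0.6132 -0.1332  0.052 ] tip [ 0.6155 -0.1333  0.0665] gap 2.3
```

send_rows(moves=[0,0,0,1.2,0,0.1,0,0,0,0,0,0,0,0,0,0,0,0,0,0,0.5,0,0,0,0,0,0,0.5,0,0,0,0,0,0,0.5,0,0,0,0,0,0,0.5,0,0,0,0,0,0,0.5,0,0,0,-5,0,-0.5,0.5,0,0,0,-10,0,-1,0.5,0,0,0,-15,0,-1.5,0.5,0,-5.4,0,-25,0,0,0.5,0,0,0,-25,0,-5,0.5,0,0,0,-25,0,-10,0.5,0,0,0,-20,0,-15,0.5,0,0,0,0,0,-15,0.6,0,0,0,0,0,0,0.6,0,0,0,0,0,0,0.6])

```text
time_s: 26.37
eef_pos: [0.6452, -0.1356, 0.2777]
eef_rot: [0.707, 0.016, 0.707, -0.016]
force: [0.1, -1.3, 0.4]
opening: 0.596
```

```bash
cat >> h.py <<'E'
def seated(p,x,y):
    P=fpts(p)
    for n,lo,hi in(('chamber',.073,.09),('mouth',.060,.0725)):
        m=(P[...,2]>lo)&(P[...,2]<hi)&(P[...,0]>.61)&(P[...,0]<.72)&(abs(P[...,1]-y-(.002))<.026)
        q=P[m]*1000
        if len(q)<20: print(n,len(q)); continue
        r=cv2.minAreaRect(q[:,:2].astype(np.float32)); print(n,m.sum(),'z pct',np.percentile(q[:,2],[2,50,98]).round(1),np.round(r[0],1),np.round(r[1],1),round(r[2],1))
E
python3 - <<'E'
from h import *
delta([.3747,.191,.26],0)
p=env.snapshot('wrist'); s=env.read_state(); np.savez('w15.npz',**p)
cv2.imwrite('pics/w15.png',cv2.resize(p['img'][80:280,180:460],None,fx=2.7,fy=2.7))
seated(p,.68,-.137); seated(p,.68,-.062); pockets(p)
t=env.snapshot('top'); np.savez('t2.npz',**t); print([(np.round(a['location'],4).tolist(),round(a['conf'],2)) for a in env.pinpoint(t,'whistle0')])
E
```

```text
t 26.37 tcp [ 0.6452 -0.1356  0.2777] zang -2.63 xaxis [-0.e+00 -5.e-04 -1.e+00] q [-0.31  0.42  1.35 -0.    1.37 -1.84] F [ 0.1 -1.3  0.4] open 0.596
rot(tool,deg) [-2.63 -0.    0.03] shift now-frame [  17.5  313.8 -285.2] shift after-rot frame [  17.7  326.6 -270.5]
chamber 1778 z pct [74.1 79.  80.5] [ 678.8 -136.2] [29.7 61.4] 88.0
mouth 731 z pct [63.8 66.8 69.4] [ 632.  -133.8] [29.4 34.5] 86.9
chamber 1328 z pct [75.7 79.1 80.6] [683.5 -61.4] [31.2 59.6] 86.4
mouth 904 z pct [61.  66.9 71.9] [654.6 -60.2] [31.3 69.5] 87.9
[ 437  160   31   81 1712] floor [671.   17.4] [31.2 97.2] 86.31 z 41.0 | top [668.4  12.5] [31.7 94.7] 88.3
[ 492  162   29   77 1240] floor [674.8  94.2] [28.7 97.3] 85.76 z 41.1 | top [672.3  88.1] [30.2 95.5] 86.25
[([0.3875, 0.0777, 0.0051], 0.78), ([0.3745, 0.1894, 0.0031], 0.61), ([0.6792, -0.1371, 0.0447], 0.5), ([0.6797, -0.0636, 0.0404], 0.43)]
```

View pics/w15.png

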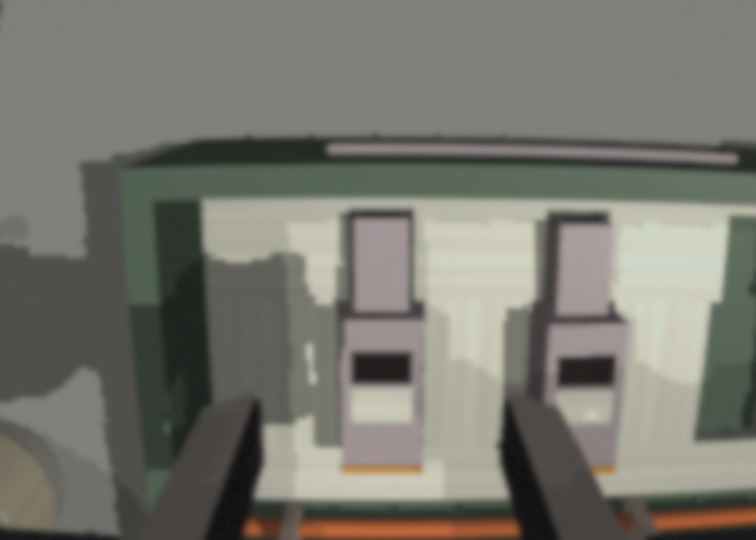

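C is seated (79.0 mm, level). Now B.

Run:
```python
from h import *
P=pts(load('t2.npz'))
m=(np.hypot(P[...,0]-.362,P[...,1]-.190)<.06)&(P[...,2]>.012)&(P[...,2]<.1)
q=P[m];print(cv2.minAreaRect((q[:,:2]*1000).astype(np.float32)))
```

```text
((392.05389404296875, 189.92579650878906), (30.55094337463379, 25.071022033691406), 88.95940399169922)
```

send_rows(moves=[0,0,0,0,20,-18,0.6,0,0,0,0,20,-18,0.6,0,0,0,0,20,-18,0.6,0,0,0,0,20,-18,0.6,0,0,0,0,20,-18,0.6,0,0,0,0,20,-18,0.6,0,0,0,0,20,-18,0.6,0,0,0,0,20,-18,0.6,0,0,0,0,20,-18,0.6,0,0,0,0,20,-18,0.6,0,0,0,0,20,-18,0.6,0,0,0,0,20,-18,0.6,0,0,0,0,20,-18,0.6,0,0,0,0,20,-18,0.6,0,0,0,0,20,-18,0.6,0,0,0,17,14,-15,0.6,0,0,0,0,0,0,0.6,0,0,0,0,0,0,0.6])

```text
time_s: 28.02
eef_pos: [0.3746, 0.1915, 0.259]
eef_rot: [0.706, 0.015, 0.708, -0.016]
force: [0.4, -0.1, -0.1]
opening: 0.603
```

Run:
```python
from h import *
p=env.snapshot('wrist'); cv2.imwrite('pics/w16.png',p['img']); np.savez('w16.npz',**p)
delta([.3747,.191,.26],0)
whistle(p,.362,.190,.06)
```

```text
t 28.07 tcp [0.3757 0.1912 0.2596] zang -2.54 xaxis [-1.9e-03 -8.0e-04 -1.0e+00] q [ 0.31  0.08  1.87 -0.    1.19 -1.22] F [0.3 0.2 0. ] open 0.604
rot(tool,deg) [-2.54 -0.11  0.05] shift now-frame [-0.4 -0.2 -1. ] shift after-rot frame [-0.4 -0.2 -1. ]
rect all 2430 [360.3 190. ] [95.1 30.8] 0.2
chamber 1745 [377.1 190.1] [61.4 30.8] 0.2 med [0.3751 0.1903]
mouth 652 [330.  189.5] [29.  34.2] 89.74 med [0.3305 0.1895]
```

View pics/w16.png

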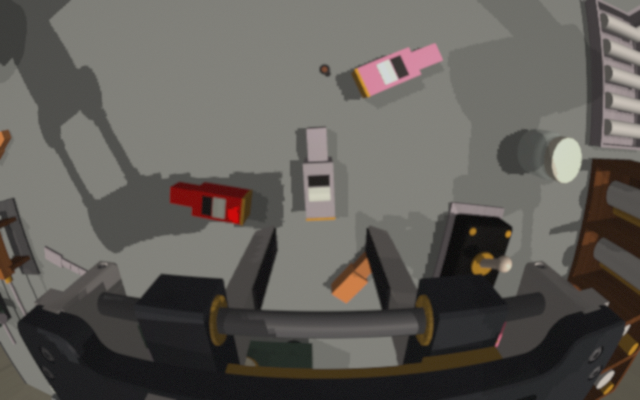

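send_rows(moves=[-2.7,0,0,20,-1,1,0.6,0,0,0,20,0,0,0.6,0,0,0,20,0,0,0.6,0,0,0,20,0,0,0.6,0,0,0,20,0,0,0.6,0,0,0,20,0,0,0.6,0,0,0,20,0,0,0.6,0,0,0,7.5,0,0,0.6,0,0,0,0,0,0,0.6,0,0,0,0,0,0,0.6,0,0,0,0,0,0,0,0,0,0,0,0,0,0,0,0,0,0,0,0,0,0,0,0,0,0,0,0,0,0,0,0,0,0,0])

```text
time_s: 29.32
eef_pos: [0.376, 0.1901, 0.1129]
eef_rot: [0.707, -0.001, 0.707, 0.001]
force: [-0.2, -0.9, 3.9]
opening: 0.316
```

Run:
```python
from h import *
p=env.snapshot('wrist');s=env.read_state()
delta([.6868,.0126,.29],-2.65)
held(p,s)
```

```text
t 29.37 tcp [0.376  0.1901 0.1129] zang 0.11 xaxis [-5.e-04  1.e-04 -1.e+00] q [ 0.3   0.26  2.1   0.    0.79 -1.27] F [-0.5 -1.2  4.4] open 0.317
rot(tool,deg) [ 2.76 -0.03 -0.  ] shift now-frame [-177.2 -178.1  310.4] shift after-rot frame [-177.1 -163.   318.6]
mouth 2458 x 86.0 y [-22.   22.4] z [-62.8  -8.9]
[ -0.1 -35.3] [55.6 49.7] 89.52
chamber 5254 x 73.9 y [-20.   19.9] z [-29.1  30.5]
```

send_rows(moves=[0,0,0,-20,0,0,0,0,0,0,-25,0,0,0,0,0,0,-25,0,0,0,0,0,0,-25,0,0,0,0,0,0,-25,0,0,0,0,0,0,-25,0,0,0,0,0,0,-25,0,0,0,2.7,0,0,-7,0,0,0,0,0,0,0,-8,16,0,0,0,0,0,-8,16,0,0,0,0,0,-8,16,0,0,0,0,0,-8,16,0,0,0,0,0,-8,16,0,0,0,0,0,-8,16,0,0,0,0,0,-8,16,0,0,0,0,0,-8,16,0,0,0,0,0,-8,16,0,0,0,0,0,-8,16,0])

```text
time_s: 30.87
eef_pos: [0.5336, 0.1019, 0.2888]
eef_rot: [0.706, 0.016, 0.708, -0.016]
force: [0.7, -0.0, -0.2]
opening: 0.321
```

send_rows(moves=[0,0,0,0,-8,16,0,0,0,0,0,-8,16,0,0,0,0,0,-8,16,0,0,0,0,0,-8,16,0,0,0,0,0,-8,16,0,0,0,0,0,-8,16,0,0,0,0,0,-8,16,0,0,0,0,0,-9,16,0,0,0,0,0,-9,16,0,0,0,0,0,-9,13,0,0,0,0,0,0,0,0,0,0,0,20,0,0,0,0,0,0,20,0,0,0,0,0,0,20,0,0,0,0,0,0,20,0,0,0,0,0,0,20,0,0,0,0,0,0,10,0,0,0,0,0,0,0,0,0,0,0,0,0,0,0,0,0])

```text
time_s: 32.45
eef_pos: [0.6849, 0.0129, 0.1787]
eef_rot: [0.706, 0.016, 0.708, -0.016]
force: [0.3, 1.2, -1.4]
opening: 0.318
```

Run:
```python
from h import *
delta([.6861,.0126,.177],-2.65)
p=env.snapshot('wrist'); s=env.read_state(); np.savez('w17.npz',**p)
held(p,s,.113);edge(p,s,321,.1125);gap(p,s['eef_pos'][2]-.0865)
cv2.imwrite('pics/w17.png',cv2.resize(p['img'][80:300,220:420],None,fx=2.7,fy=2.7))
```

```text
t 32.45 tcp [0.6849 0.0129 0.1787] zang -2.61 xaxis [-2.7e-03  2.0e-04 -1.0e+00] q [-0.08  0.52  1.43 -0.    1.2  -1.61] F [ 0.3  1.2 -1.4] open 0.318
rot(tool,deg) [ 0.04 -0.16 -0.  ] shift now-frame [ 1.6 -0.2  1.2] shift after-rot frame [ 1.7 -0.2  1.2]
mouth 2468 x 87.0 y [-22.  22.] z [-63.8  -9.8]
[ -0.  -36.2] [49.7 55.5] 0.14
chamber 5263 x 74.9 y [-20.3  20.1] z [-30.   29.6]
front edge row 133.86 [127.71   1.03 -64.28] mouth tip row 140.78 [ 86.53   1.   -63.96]
narrow sides cols 302 338 mid 320.0
rows 134 141 edge [0.6213 0.0168 0.052 ] tip [0.6216 0.0167 0.0932] gap 0.34
```

View pics/w17.png

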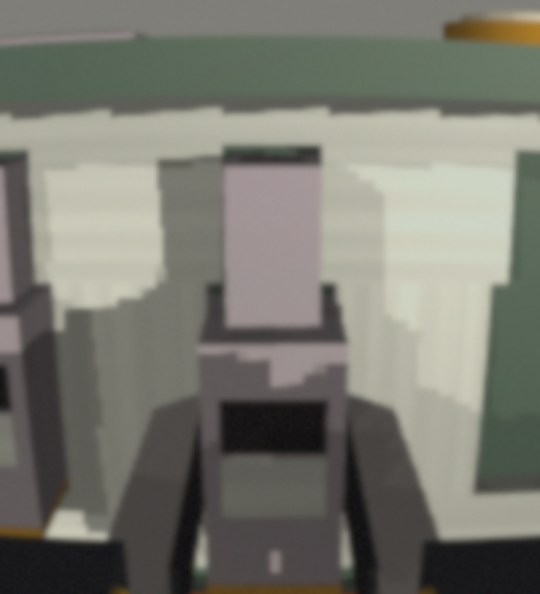

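send_rows(moves=[0,0,0,3,-0.3,1.6,0,0,0,0,3,0,0,0,0,0,0,3,0,0,0,0,0,0,0,0,0,0,0,0,0,0,0,0,0,0,0,0,0,0,0,0])

```text
time_s: 33.0
eef_pos: [0.6867, 0.0124, 0.1699]
eef_rot: [0.706, 0.016, 0.707, -0.016]
force: [0.0, 0.2, -0.5]
opening: 0.315
```

Run:
```python
from h import *
delta([.6870,.0125,.152],-2.65)
p=env.snapshot('wrist'); s=env.read_state(); np.savez('w18.npz',**p)
held(p,s,.113);edge(p,s,321,.1125);gap(p,s['eef_pos'][2]-.0865); prof(p,s)
```

```text
t 33.0 tcp [0.6867 0.0124 0.1699] zang -2.62 xaxis [-0.0015 -0.     -1.    ] q [-0.08  0.53  1.44 -0.    1.18 -1.61] F [ 0.   0.2 -0.5] open 0.315
rot(tool,deg) [ 0.03 -0.09  0.  ] shift now-frame [17.9  0.1  0.4] shift after-rot frame [17.9  0.1  0.3]
mouth 2449 x 86.1 y [-21.9  22.5] z [-63.  -9.]
[ -0.2 -35.4] [55.5 49.7] 89.32
chamber 5271 x 74.0 y [-20.2  19.7] z [-29.2  30.4]
front edge row 131.27 [118.05   0.97 -65.84] mouth tip row 140.75 [ 86.59   0.96 -63.07]
narrow sides cols 302 340 mid 321.0
rows 131 141 edge [0.6208 0.0163 0.052 ] tip [0.6236 0.0162 0.0834] gap 2.82
prof -66 117.6; -60 86.1; -54 86.0; -48 86.2; -42 86.2; -36 86.2; -30 82.9; -24 74.1; -18 73.9; -12 73.7; -6 73.8; 0 73.4; 6 73.5; 12 74.0; 18 74.2; 24 74.1; 30 73.6;
```

send_rows(moves=[0,0,0,3,0,-0.3,0,0,0,0,3,0,0,0,0,0,0,3,0,0,0,0,0,0,2,0,0,0,0,0,0,2,0,0,0,0,0,0,0,0,0,0,0,0,0,0,0,0,0])

```text
time_s: 33.63
eef_pos: [0.6862, 0.0124, 0.1565]
eef_rot: [0.706, 0.016, 0.708, -0.016]
force: [0.4, 0.6, -0.4]
opening: 0.313
```

Run:
```python
from h import *
delta([.6865,.0125,.152],-2.65)
p=env.snapshot('wrist'); s=env.read_state(); np.savez('w19.npz',**p)
gap(p,s['eef_pos'][2]-.0865); prof(p,s)
```

```text
t 33.63 tcp [0.6862 0.0124 0.1565] zang -2.62 xaxis [-0.0021  0.     -1.    ] q [-0.08  0.54  1.45 -0.    1.15 -1.61] F [ 0.4  0.6 -0.4] open 0.313
rot(tool,deg) [ 0.03 -0.12  0.  ] shift now-frame [4.5 0.1 0.3] shift after-rot frame [4.5 0.1 0.2]
rows 134 140 edge [0.621  0.0163 0.052 ] tip [0.623  0.0162 0.0702] gap 1.97
prof -66 103.7; -60 86.3; -54 86.2; -48 86.3; -42 86.2; -36 86.4; -30 83.3; -24 74.2; -18 74.2; -12 73.9; -6 74.1; 0 73.7; 6 73.6; 12 74.2; 18 74.4; 24 74.3; 30 73.9;
```

Inside with no force. I finish lowering and release.

send_rows(moves=[0,0,0,2,0,0.2,0,0,0,0,2,0,0.1,0,0,0,0,0,0,0,0,0,0,0,0,0,0,0.5,0,0,0,0,0,0,0.5,0,0,0,0,0,0,0.5,0,0,0,0,0,0,0.5,0,0,0,0,0,0,0.5,0,0,0,-5,0,0,0.5,0,0,0,-10,0,0,0.5,0,0,0,-20,0,0,0.5,0,0,0,-25,0,0,0.5,0,0,0,-25,0,0,0.5,0,0,0,-25,0,-10,0.5,0,0,0,-20,0,-15,0.5,0,0,0,0,0,-15,0.6,0,0,0,0,0,0,0.6,0,0,0,0,0,0,0.6])

```text
time_s: 35.18
eef_pos: [0.6467, 0.0143, 0.2841]
eef_rot: [0.707, 0.016, 0.707, -0.016]
force: [-0.2, -0.6, 0.1]
opening: 0.601
```

Run:
```python
from h import *
p=env.snapshot('wrist'); s=env.read_state(); np.savez('w20.npz',**p)
cv2.imwrite('pics/w20.png',cv2.resize(p['img'][80:280,150:430],None,fx=2.7,fy=2.7))
for y in(-.137,-.062,.013): seated(p,.68,y)
t=env.snapshot('top'); np.savez('t3.npz',**t); cv2.imwrite('pics/t3.png',t['img'])
for q in('whistle0','pole','hook','rest','eye','hatch_hinge'): print(q,[(np.round(a['location'],4).tolist(),round(a['conf'],2)) for a in env.pinpoint(t,q)])
c=env.snapshot('scene')
for q in('whistle0','pole','hook','rest','eye','hatch_hinge'): print(q,[(np.round(a['location'],4).tolist(),round(a['conf'],2)) for a in env.pinpoint(c,q)])
delta([.449,-.379,.25],3.5)
```

```text
chamber 1395 z pct [74.4 79.  80.5] [ 678.8 -136.1] [32.1 60.2] 87.2
mouth 898 z pct [60.7 66.7 71.7] [ 661.6 -134.5] [30.4 93.8] 87.6
chamber 1207 z pct [74.1 79.  80.6] [684.  -61.2] [31.3 61.8] 88.2
mouth 822 z pct [60.7 66.8 70.6] [652.5 -59.1] [29.7 66.7] 87.1
chamber 1664 z pct [76.7 79.  80.5] [687.6  13.3] [29.3 61.5] 87.7
mouth 720 z pct [62.1 66.8 69.9] [640.9  15.6] [29.  35.6] 87.1
whistle0 [([0.6778, -0.1353, 0.0393], 0.84), ([0.6889, 0.0125, 0.0418], 0.6), ([0.6814, -0.0635, 0.0428], 0.58)]
pole [([0.4479, -0.3767, 0.0463], 0.93)]
hook [([0.4574, 0.3844, 0.0909], 0.53)]
rest [([0.4442, -0.3789, 0.002], 0.75)]
eye [([0.4482, -0.3771, 0.0442], 0.71), ([0.5985, -0.3549, 0.0626], 0.55)]
hatch_hinge []
whistle0 [([0.6824, -0.138, 0.0443], 0.91), ([0.2609, 0.2662, -0.001], 0.75), ([0.3867, 0.0767, -0.0011], 0.73), ([0.6854, -0.0604, 0.039], 0.62)]
pole [([0.4507, -0.3833, 0.0443], 0.79)]
hook [([0.6036, -0.3497, 0.059], 0.58)]
rest [([0.4521, -0.3783, -0.0], 0.6)]
eye [([0.777, -0.0273, 0.3432], 0.72)]
hatch_hinge [([0.7951, -0.0289, 0.1275], 0.87), ([0.4491, -0.3825, 0.046], 0.6)]
t 35.93 tcp [0.6469 0.0142 0.2829] zang -2.62 xaxis [-0.0017 -0.     -1.    ] q [-0.09  0.4   1.37 -0.    1.38 -1.61] F [ 0.3  0.1 -0.2] open 0.602
rot(tool,deg) [-6.12 -0.1  -0.  ] shift now-frame [  33.2 -401.8 -179.7] shift after-rot frame [  32.9 -380.4 -221.6]
```

View pics/w20.png

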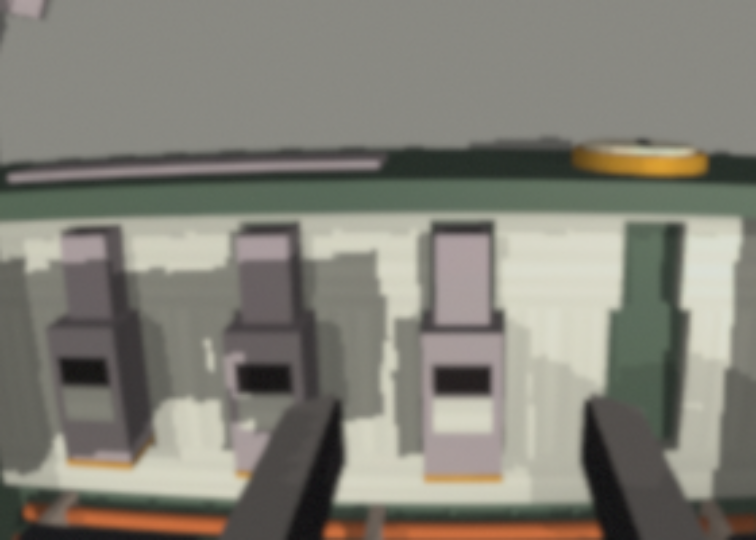

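View pics/t3.png

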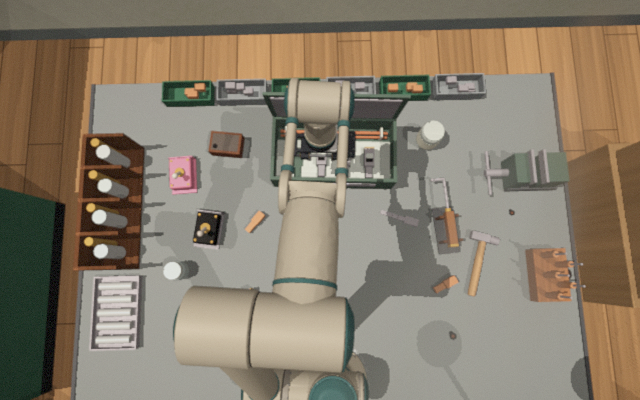

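All three are seated (tops 79.0, mouths 66.8, flat), and the network sees no bright whistle on the desk. Now the pole.

send_rows(moves=[0,0,0,0,-20,-9,0.6,0,0,0,0,-20,-9,0.6,0,0,0,0,-20,-9,0.6,0,0,0,0,-20,-9,0.6,0,0,0,0,-20,-9,0.6,0,0,0,0,-20,-9,0.6,0,0,0,0,-20,-9,0.6,0,0,0,0,-20,-9,0.6,0,0,0,0,-20,-9,0.6,0,0,0,0,-20,-9,0.6,0,0,0,0,-20,-9,0.6,0,0,0,0,-20,-9,0.6,0,0,0,0,-20,-9,0.6,0,0,0,0,-20,-9,0.6,0,0,0,0,-20,-9,0.6,0,0,0,0,-20,-9,0.6,0,0,0,0,-20,-9,0.6,0,0,0,0,-20,-8,0.6,0,0,0,0,-20,-8,0.6,-6,0,0,0,-20,-8,0.6])

```text
time_s: 37.6
eef_pos: [0.4512, -0.3782, 0.2834]
eef_rot: [0.706, -0.021, 0.707, 0.021]
force: [0.2, 0.7, -0.3]
opening: 0.603
```

Run:
```python
from h import *
import time
p=env.snapshot('wrist'); p=env.snapshot('wrist'); p=env.snapshot('wrist'); s=env.read_state(); np.savez('w21.npz',**p); cv2.imwrite('pics/w21.png',p['img'])
delta([.461,-.379,.24],3.5)
P=fpts(p)
m=(P[...,2]>.070)&(P[...,2]<.083)&(np.hypot(P[...,0]-.449,P[...,1]+.379)<.065)
q=P[m]*1000; print(m.sum(),q[:,2].mean(),cv2.minAreaRect(q[:,:2].astype(np.float32)))
for q in('pole','hook','rest'): print(q,[(np.round(a['location'],4).tolist(),round(a['conf'],2)) for a in env.pinpoint(p,q)])
```

```text
t 37.75 tcp [ 0.4513 -0.3783  0.2831] zang 3.17 xaxis [-1.6e-03  2.0e-04 -1.0e+00] q [-0.82  0.31  1.51 -0.    1.33 -2.44] F [0.2 0.3 0. ] open 0.6
rot(tool,deg) [-0.33 -0.09 -0.02] shift now-frame [43.1 -1.3  9.8] shift after-rot frame [43.1 -1.3  9.7]
2698 75.80420445613328 ((450.68975830078125, -377.9307861328125), (118.68407440185547, 24.649948120117188), 3.725839853286743)
pole [([0.4518, -0.3778, 0.045], 0.81)]
hook [([0.6036, -0.3516, 0.0618], 0.61)]
rest [([0.4482, -0.3813, -0.0002], 0.86)]
```

View pics/w21.png

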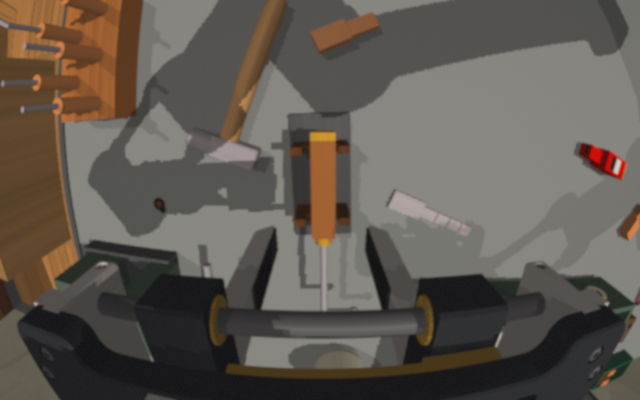

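send_rows(moves=[-0.5,0,0,20,0.4,5,0.6,0,0,0,20,0,5.5,0.6,0,0,0,20,0,0,0.6,0,0,0,20,0,0,0.6,0,0,0,20,0,0,0.6,0,0,0,20,0,0,0.6,0,0,0,0,0,0,0.6,0,0,0,0,0,0,0.6,0,0,0,0,0,0,0.6])

```text
time_s: 38.65
eef_pos: [0.4629, -0.3761, 0.1643]
eef_rot: [0.707, -0.025, 0.707, 0.024]
force: [-0.2, -0.7, 0.7]
opening: 0.6
```

Run:
```python
from h import *
p=env.snapshot('wrist'); np.savez('w22.npz',**p); cv2.imwrite('pics/w22.png',p['img'])
delta([.462,-.3772,.137],3.7)
P=fpts(p)
m=(P[...,2]>.070)&(P[...,2]<.083)&(np.hypot(P[...,0]-.449,P[...,1]+.379)<.065)
q=P[m]*1000; print(m.sum(),q[:,2].mean(),cv2.minAreaRect(q[:,:2].astype(np.float32)))
```

```text
t 38.7 tcp [ 0.463  -0.3764  0.1647] zang 3.91 xaxis [ 2.0e-04 -1.8e-03 -1.0e+00] q [-0.8   0.41  1.66 -0.    1.07 -2.44] F [-0.3 -0.2  0. ] open 0.603
rot(tool,deg) [0.21 0.01 0.11] shift now-frame [27.7 -0.7 -1. ] shift after-rot frame [27.7 -0.7 -1. ]
7341 75.9501300238247 ((446.9598693847656, -377.35040283203125), (107.27725219726562, 75.21647644042969), 34.4258918762207)
```

View pics/w22.png

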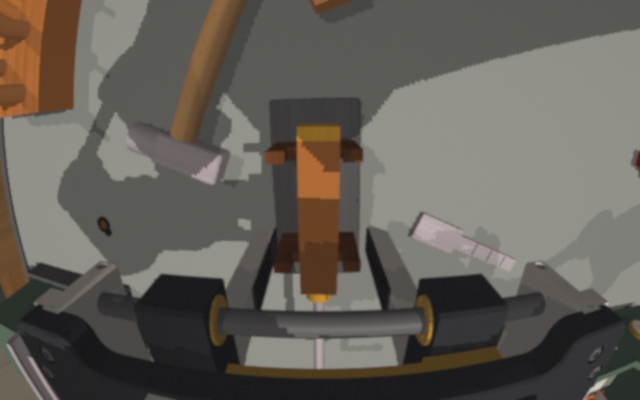

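Run:
```python
from h import *
p=load('w22.npz');P=fpts(p); s=env.read_state()
T=q2R(s['eef_rot']).inv().apply((P-s['eef_pos']).reshape(-1,3)).reshape(P.shape)*1000
h=s['eef_pos'][2]*1000-T[...,0]
m=(abs(h-61)<4)&(abs(T[...,1])>14)&(abs(T[...,1])<32)&(T[...,2]>-90)&(T[...,2]<50)
z=T[m][:,2]; print(np.histogram(z,bins=np.arange(-90,52,4)))
for zz in(-60,-50,-30,-20,0):
    mm=(abs(h-76)<3)&(abs(T[...,2]-zz)<2)&(abs(T[...,1])<25); print(zz,np.percentile(T[mm][:,1],[1,99]).round(1), mm.sum())
mm=(abs(h-76)<3)&(abs(T[...,1])<8);print(np.percentile(T[mm][:,2],[.5,99.5]))
```

```text
(array([  0,   0,   0,   0,   0,   0,   0,   0, 164, 249, 125,   0,   0,
         0,   0,   0,   0,   0,   0,   0,   0,   0,   0,   0,   0,   0,
         0, 200, 181, 104,   0,   0,   0,   0,   0]), array([-90, -86, -82, -78, -74, -70, -66, -62, -58, -54, -50, -46, -42,
       -38, -34, -30, -26, -22, -18, -14, -10,  -6,  -2,   2,   6,  10,
        14,  18,  22,  26,  30,  34,  38,  42,  46,  50]))
-60 [-12.   11.4] 303
-50 [-12.2  11.5] 300
-30 [-12.   11.7] 276
-20 [-12.2  10.8] 250
0 [-12.7  11.1] 239
[-70.520508    36.19806205]
```

send_rows(moves=[0.2,0,0,10,0,0,0.6,0,0,0,10,0,0,0.6,0,0,0,7.5,0,0,0.6,0,0,0,0,0,0,0.6,0,0,0,0,0,0,0.6,0,0,0,0,0,0,0,0,0,0,0,0,0,0,0,0,0,0,0,0,0,0,0,0,0,0,0,0,0,0,0,0,0,0,0,0,0,0,0,0,0,0], newtons=50)

```text
time_s: 39.62
eef_pos: [0.4621, -0.3765, 0.1359]
eef_rot: [0.706, -0.023, 0.707, 0.023]
force: [-0.6, 0.3, 0.1]
opening: 0.252
```

Run:
```python
from h import *
delta([.462,-.3772,.30],3.7)
```

```text
t 39.62 tcp [ 0.4621 -0.3765  0.1359] zang 3.68 xaxis [-1.3e-03 -7.0e-04 -1.0e+00] q [-0.8   0.44  1.7  -0.    1.   -2.43] F [-0.6  0.3  0.1] open 0.252
rot(tool,deg) [-0.02 -0.08  0.03] shift now-frame [-164.1   -0.8   -0.4] shift after-rot frame [-1.641e+02 -7.000e-01 -1.000e-01]
```

send_rows(moves=[0,0,0,-5,0,0,0,0,0,0,-10,0,0,0,0,0,0,-15,0,0,0,0,0,0,-20,0,0,0,0,0,0,-25,0,0,0,0,0,0,-25,0,0,0,0,0,0,-25,0,0,0,0,0,0,-25,0,0,0,0,0,0,-25,0,0,0,0,0,0,-25,0,0,0,0,0,0,-25,0,0,0,0,0,0,-25,0,0,0,0,0,0,-25,0,0,0,3,0,0,-11,0,0,0,3.3,0,0,0,0,0,0,0,0,0,0,0,0,0,0,0,0,0,0,0,0])

```text
time_s: 41.03
eef_pos: [0.4622, -0.3759, 0.4221]
eef_rot: [0.706, 0.016, 0.708, -0.016]
force: [-0.5, 0.8, -1.5]
opening: 0.253
```

Run:
```python
from h import *
c=env.snapshot('scene'); np.savez('s4.npz',**c); cv2.imwrite('pics/s4.png',c['img'])
t=env.snapshot('top'); np.savez('t4.npz',**t)
w=env.snapshot('wrist'); np.savez('w23.npz',**w); cv2.imwrite('pics/w23.png',w['img'])
for n,p in(('scene',c),('top',t),('wrist',w)):
  for q in('eye','hatch_hinge','hook','pole'): print(n,q,[(np.round(a['location'],4).tolist(),round(a['conf'],2)) for a in env.pinpoint(p,q)])
  r=env.regions_of(p,'eye'); print('reg',[(a['conf'],int(a['pixels'].sum())) for a in r])
delta([.63,-.1,.42],-2.65)
s=env.read_state(); print('hook pred',s['eef_pos']+q2R(s['eef_rot']).apply([.0759,.018,.1405]))
```

```text
scene eye [([0.7761, -0.0285, 0.3453], 0.79), ([0.6813, -0.1379, 0.0428], 0.17)]
scene hatch_hinge [([0.7951, -0.0274, 0.1291], 0.85)]
scene hook [([0.6057, -0.3617, 0.3458], 0.61), ([0.7951, -0.0291, 0.129], 0.34)]
scene pole [([0.453, -0.3798, 0.3326], 0.97)]
reg [(0.64, 6154), (0.42, 322)]
top eye [([0.7744, -0.0316, 0.3462], 0.85)]
top hatch_hinge [([0.7973, -0.0292, 0.1299], 0.88)]
top hook [([0.6051, -0.3633, 0.344], 0.72)]
top pole [([0.4495, -0.3778, 0.3294], 0.63)]
reg [(0.89, 3354), (0.61, 1023)]
wrist eye [([0.6789, -0.1375, 0.0394], 0.35)]
wrist hatch_hinge [([0.795, -0.0308, 0.1271], 0.84)]
wrist hook []
wrist pole [([0.4897, 0.2337, -0.0002], 0.73), ([0.4489, -0.3708, 0.3288], 0.69)]
reg [(0.96, 1886)]
t 41.93 tcp [ 0.4625 -0.3762  0.4217] zang -2.62 xaxis [-1.7e-03 -1.0e-04 -1.0e+00] q [-0.8   0.27  1.23 -0.    1.65 -2.32] F [ 0.4  0.  -1.4] open 0.252
rot(tool,deg) [ 0.03 -0.1   0.01] shift now-frame [  1.4 283.6 154.7] shift after-rot frame [  1.7 283.7 154.6]
hook pred [ 0.60353204 -0.36466945  0.34555072]
```

View pics/s4.png

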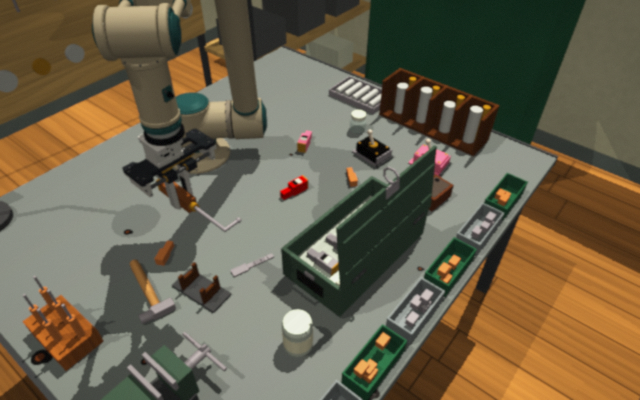

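View pics/w23.png

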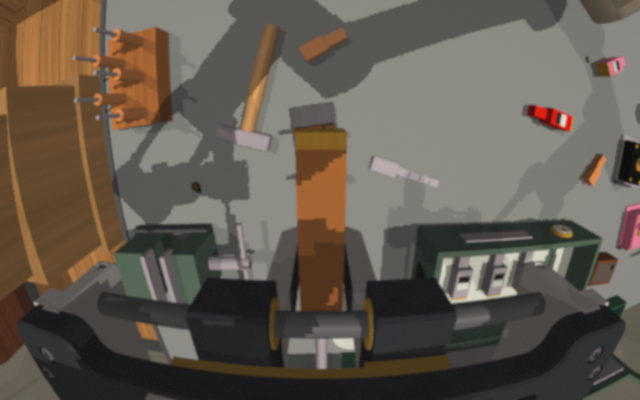

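The pole is held level. Network hook position is (0.605,-0.363,0.345), against 0.6035/-0.3647/0.3456 from kinematics. The eye is at about (0.775,-0.030,0.346). I'll move to beside the eye.

send_rows(moves=[0,0,0,0,0,10,0,0,0,0,0,0,20,0,0,0,0,0,0,20,0,0,0,0,0,0,20,0,0,0,0,0,0,20,0,0,0,0,0,0,20,0,0,0,0,0,20,20,0,0,0,0,0,20,17,0,0,0,0,0,20,10,0,0,0,0,0,20,0,0,0,0,0,0,20,0,0,0,0,0,0,20,0,0,0,0,0,0,20,0,0,0,0,0,0,20,0,0,0,0,0,0,20,0,0,0,0,0,0,20,0,0,0,0,0,0,20,0,0,0,0,0,0,20,0,0,0,0,0,0,15,0,0,0,0,0,0,10,0,0])

```text
time_s: 43.6
eef_pos: [0.6319, -0.1167, 0.4214]
eef_rot: [0.706, 0.016, 0.707, -0.015]
force: [-0.1, 0.4, -1.4]
opening: 0.249
```

send_rows(moves=[0,0,0,0,10,0,0,0,0,0,0,0,0,0,0,0,0,0,0,0,0,0,0,0,0,0,0,0])

```text
time_s: 43.93
eef_pos: [0.632, -0.1095, 0.4213]
eef_rot: [0.706, 0.016, 0.708, -0.017]
force: [0.1, -0.5, -2.5]
opening: 0.251
```

```bash
cat > look.py <<'E'
from h import *
import sys
k=sys.argv[1]
c=env.snapshot('scene'); np.savez(f's{k}.npz',**c)
u0,v0=int(sys.argv[2]),int(sys.argv[3])
cv2.imwrite(f'pics/s{k}.png',cv2.resize(c['img'][v0:v0+110,u0:u0+150],None,fx=5,fy=5,interpolation=cv2.INTER_CUBIC))
t=env.snapshot('top'); np.savez(f't{k}.npz',**t)
cv2.imwrite(f'pics/t{k}.png',cv2.resize(t['img'][70:200,260:410],None,fx=4.5,fy=4.5,interpolation=cv2.INTER_CUBIC))
for n,p in(('scene',c),('top',t)):
  for q in('eye','hook'): print(n,q,[(np.round(a['location'],4).tolist(),round(a['conf'],2)) for a in env.pinpoint(p,q)])
delta([.63,-.1,.42],-2.65)
s=env.read_state(); print('hook pred',s['eef_pos']+q2R(s['eef_rot']).apply([.0759,.018,.1405]))
E
python3 look.py 5 320 130
```

```text
scene eye [([0.7752, -0.0287, 0.3478], 0.77)]
scene hook [([0.7737, -0.0991, 0.3448], 0.65)]
top eye [([0.7737, -0.0303, 0.3436], 0.92)]
top hook []
t 44.23 tcp [ 0.6318 -0.1093  0.4213] zang -2.67 xaxis [-1.9e-03 -1.0e-04 -1.0e+00] q [-0.28  0.34  1.12 -0.    1.68 -1.8 ] F [ 0.3  0.6 -0.4] open 0.25
rot(tool,deg) [-0.02 -0.11  0.01] shift now-frame [ 1.3  9.2 -2.3] shift after-rot frame [ 1.3  9.2 -2.3]
hook pred [ 0.77288748 -0.09785007  0.34512486]
```

View pics/s5.png

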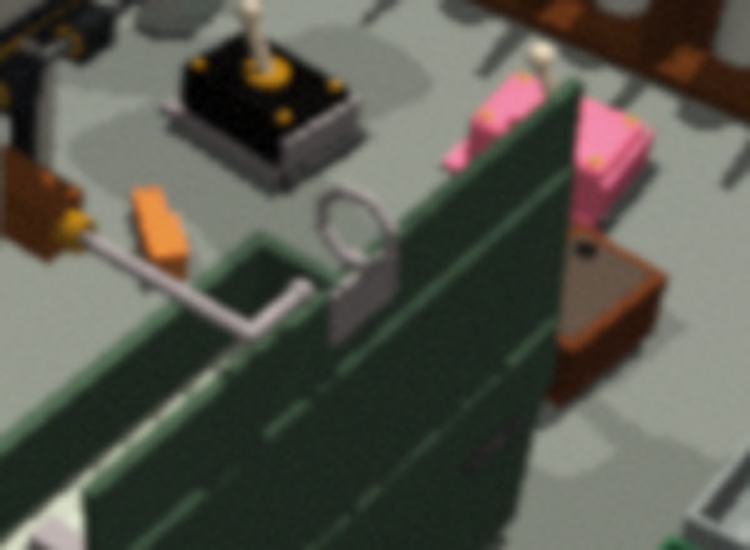

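View pics/t5.png

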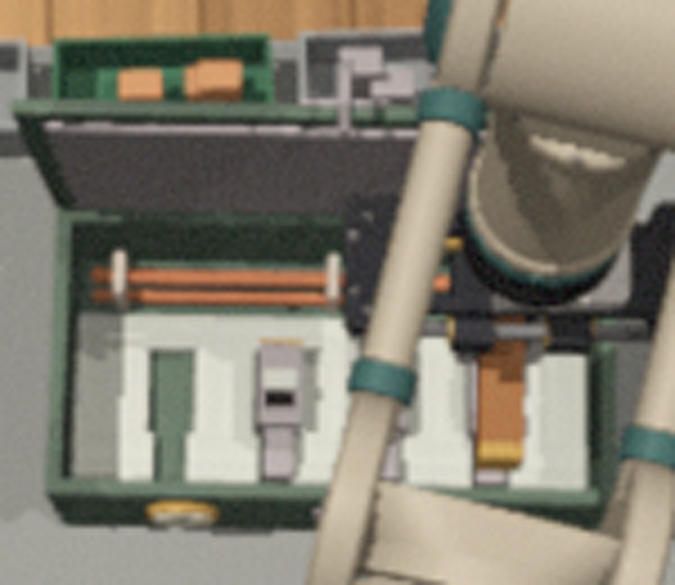

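```bash
cat >> h.py <<'E'
def ray(p,u,v):
    d=q2R(p['attitude']).apply([(u-p['cx'])/p['fx'],-(v-p['cy'])/p['fy'],-1.]); return np.array(p['xyz']),d
def yplane(p,u,v,y0,yaw=-2.65,x0=.78):
    o,d=ray(p,u,v); n=np.array([-np.sin(np.radians(yaw)),np.cos(np.radians(yaw)),0]); 
    q=np.array([x0,y0,0]); return o+d*(((q-o)@n)/(d@n))
def proj(p,X):
    c=q2R(p['attitude']).inv().apply(np.array(X)-np.array(p['xyz'])); return np.array([p['cx']+p['fx']*c[0]/-c[2],p['cy']-p['fy']*c[1]/-c[2]])
E
python3 - <<'E'
from h import *
p=load('s5.npz')
f=lambda a,b:(320+(a+.5)/5-.5,130+(b+.5)/5-.5)
print('ring',yplane(p,*f(357,227),-.0295),yplane(p,*f(357,227),-.0265),yplane(p,*f(357,227),-.033))
s=env.read_state();T=lambda v:s['eef_pos']+q2R(s['eef_rot']).apply(v)
inv=lambda uv:((uv[0]-320)*5+2,(uv[1]-130)*5+2)
for n,v in(('bend',[.0759,0,.1405]),('tip',[.0759,.036,.1405]),('front of handle',[.0759,0,.0355])): print(n,inv(proj(p,T(v))))
for E in([.7745,-.0295,.346],[.7753,-.030,.3457]): print(inv(proj(p,E)))
E
```

```text
ring [ 0.77202778 -0.02913101  0.34993505] [ 0.77040696 -0.02605599  0.34697883] [ 0.77391873 -0.03271853  0.35338397]
bend (np.float64(245.91811899793538), np.float64(336.580714453287))
tip (np.float64(295.8796427975518), np.float64(294.99817190190254))
front of handle (np.float64(62.38017093234885), np.float64(228.87605541941352))
(np.float64(360.19057034642157), np.float64(236.27986198906922))
(np.float64(360.9994707896176), np.float64(238.08607865064698))
```

Run:
```python
from h import *
p=load('s5.npz')
f=lambda a,b:(320+(a+.5)/5-.5,130+(b+.5)/5-.5)
for y in(-.0265,-.0295,-.0325): 
    X=yplane(p,*f(352,234),y); r=np.hypot(X[0]-.7953,X[2]-.126); print(y,X,'radius',r)
```

```text
-0.0265 [ 0.76834656 -0.02596063  0.34155216] radius 0.21723079973531004
-0.0295 [ 0.76997578 -0.02903604  0.34453051] radius 0.21999295362292504
-0.0325 [ 0.771605   -0.03211144  0.34750886] radius 0.22277259441696848
```

send_rows(moves=[0,0,0,-1.5,0,-5,0,0,0,0,0,6,0,0,0,0,0,0,6,0,0,0,0,0,0,6,0,0,0,0,0,0,6,0,0,0,0,0,0,6,0,0,0,0,0,0,0,0,0,0,0,0,0,0,0,0])

```text
time_s: 44.9
eef_pos: [0.6283, -0.0779, 0.4229]
eef_rot: [0.706, 0.016, 0.708, -0.016]
force: [0.0, -1.0, -2.0]
opening: 0.251
```

```bash
python3 look.py 6 320 130
```

```text
scene eye [([0.774, -0.028, 0.3468], 0.58)]
scene hook [([0.7694, -0.0655, 0.3491], 0.72)]
top eye [([0.6801, -0.1399, 0.0403], 0.18)]
top hook [([0.7446, 0.3213, 0.0022], 0.31)]
t 45.2 tcp [ 0.6283 -0.0788  0.4228] zang -2.64 xaxis [-1.8e-03 -1.0e-04 -1.0e+00] q [-0.23  0.33  1.14 -0.    1.68 -1.76] F [ 0.5 -0.1 -1.4] open 0.252
rot(tool,deg) [ 0.01 -0.11  0.01] shift now-frame [  2.8 -21.1   2.7] shift after-rot frame [  2.8 -21.1   2.7]
hook pred [ 0.76929087 -0.06729126  0.34664264]
```

View pics/s6.png

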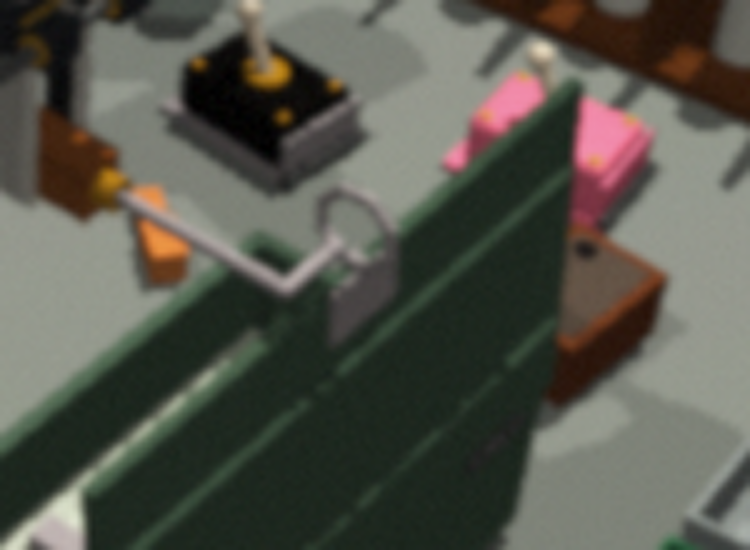

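send_rows(moves=[0,0,0,0,6,-0.8,0,0,0,0,0,6,-0.4,0,0,0,0,0,6,-0.4,0,0,0,0,0,6,-0.3,0,0,0,0,0,6,-0.3,0,0,0,0,0,6,-0.3,0,0,0,0,0,0,0,0,0,0,0,0,0,0,0])

```text
time_s: 45.87
eef_pos: [0.6274, -0.0419, 0.423]
eef_rot: [0.706, 0.016, 0.708, -0.016]
force: [0.5, -1.1, -0.4]
opening: 0.255
```

```bash
python3 look.py 7 320 130
```

```text
scene eye [([0.7759, -0.028, 0.3447], 0.96)]
scene hook [([0.7698, -0.0276, 0.3481], 0.58), ([0.4745, 0.3766, 0.0411], 0.16)]
top eye [([0.7739, -0.032, 0.347], 0.87)]
top hook [([0.6856, -0.065, 0.0402], 0.64), ([0.6776, -0.1381, 0.0383], 0.57)]
t 46.17 tcp [ 0.6274 -0.0427  0.4229] zang -2.64 xaxis [-1.7e-03 -1.0e-04 -1.0e+00] q [-0.18  0.32  1.15 -0.    1.67 -1.7 ] F [-0.4  0.4 -1.2] open 0.25
rot(tool,deg) [ 0.01 -0.1   0.01] shift now-frame [  2.9 -57.1   5.2] shift after-rot frame [  2.9 -57.1   5.2]
hook pred [ 0.76848374 -0.03123257  0.34673786]
```

View pics/s7.png

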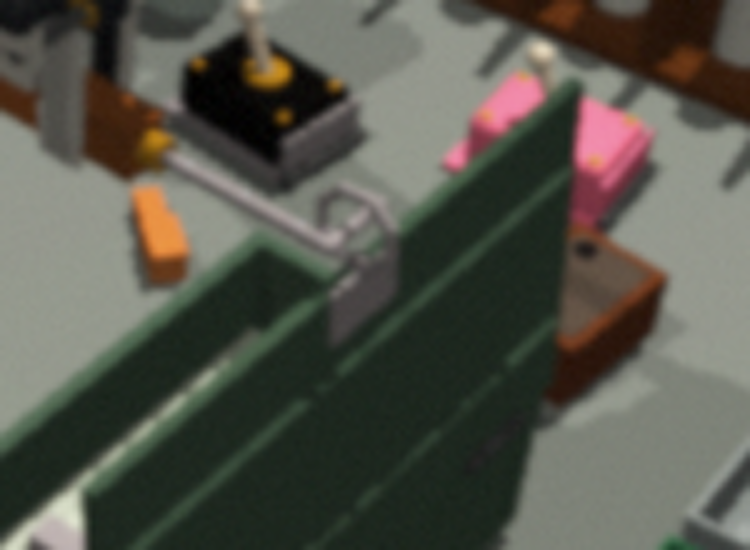

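The hook is through the eye, with the bend at (335,245) in the crop and the tip past the ring. Now I compute the arc.

Run:
```python
import numpy as np
R=222;q0=np.arctan2(220.7,27)
qs=np.concatenate([np.linspace(q0,.30,52),np.linspace(.30,-.06,27)[1:]])
X=-R*np.cos(qs);Z=R*np.sin(qs)
print('q0',q0)
d=np.c_[-np.diff(Z),np.diff(X)]
# round w/ error diffusion to .1
acc=np.zeros(2)
out=[]
for r in d:
    acc+=r; o=np.round(acc,1); acc-=o; out.append(o)
for i,o in enumerate(out): print(i,round(qs[i+1],3),f"{o[0]:.1f},{o[1]:.1f}",end=' | ')
```

```text
q0 1.4490632162324577
0 1.427 0.7,-5.0 | 1 1.404 0.7,-4.9 | 2 1.381 0.9,-4.9 | 3 1.359 1.0,-4.9 | 4 1.336 1.1,-4.9 | 5 1.314 1.2,-4.9 | 6 1.291 1.4,-4.8 | 7 1.269 1.4,-4.8 | 8 1.246 1.5,-4.7 | 9 1.224 1.7,-4.7 | 10 1.201 1.7,-4.7 | 11 1.179 1.9,-4.7 | 12 1.156 2.0,-4.6 | 13 1.134 2.0,-4.5 | 14 1.111 2.2,-4.5 | 15 1.089 2.3,-4.5 | 16 1.066 2.3,-4.4 | 17 1.044 2.5,-4.3 | 18 1.021 2.6,-4.3 | 19 0.998 2.6,-4.3 | 20 0.976 2.8,-4.2 | 21 0.953 2.8,-4.1 | 22 0.931 3.0,-4.0 | 23 0.908 3.0,-4.0 | 24 0.886 3.1,-3.9 | 25 0.863 3.2,-3.8 | 26 0.841 3.3,-3.8 | 27 0.818 3.4,-3.7 | 28 0.796 3.5,-3.6 | 29 0.773 3.5,-3.5 | 30 0.751 3.6,-3.5 | 31 0.728 3.7,-3.4 | 32 0.706 3.8,-3.2 | 33 0.683 3.8,-3.2 | 34 0.66 4.0,-3.2 | 35 0.638 3.9,-3.0 | 36 0.615 4.1,-2.9 | 37 0.593 4.1,-2.9 | 38 0.57 4.2,-2.7 | 39 0.548 4.2,-2.7 | 40 0.525 4.3,-2.5 | 41 0.503 4.4,-2.5 | 42 0.48 4.4,-2.3 | 43 0.458 4.5,-2.3 | 44 0.435 4.5,-2.1 | 45 0.413 4.5,-2.1 | 46 0.39 4.6,-2.0 | 47 0.368 4.7,-1.8 | 48 0.345 4.7,-1.8 | 49 0.323 4.7,-1.6 | 50 0.3 4.8,-1.5 | 51 0.286 2.9,-0.9 | 52 0.272 2.9,-0.9 | 53 0.258 3.0,-0.8 | 54 0.245 3.0,-0.7 | 55 0.231 3.0,-0.8 | 56 0.217 3.0,-0.6 | 57 0.203 3.0,-0.7 | 58 0.189 3.0,-0.6 | 59 0.175 3.0,-0.5 | 60 0.162 3.1,-0.6 | 61 0.148 3.0,-0.4 | 62 0.134 3.0,-0.5 | 63 0.12 3.1,-0.3 | 64 0.106 3.0,-0.4 | 65 0.092 3.1,-0.3 | 66 0.078 3.1,-0.3 | 67 0.065 3.0,-0.2 | 68 0.051 3.1,-0.2 | 69 0.037 3.1,-0.1 | 70 0.023 3.0,-0.1 | 71 0.009 3.1,-0.0 | 72 -0.005 3.1,-0.0 | 73 -0.018 3.1,-0.0 | 74 -0.032 3.0,0.1 | 75 -0.046 3.1,0.1 | 76 -0.06 3.1,0.2 |
```

send_rows(moves=[0,0,0,0.7,0,-5,0,0,0,0,0.7,0,-4.9,0,0,0,0,0.9,0,-4.9,0,0,0,0,1,0,-4.9,0,0,0,0,1.1,0,-4.9,0,0,0,0,1.2,0,-4.9,0,0,0,0,1.4,0,-4.8,0,0,0,0,1.4,0,-4.8,0,0,0,0,1.5,0,-4.7,0,0,0,0,1.7,0,-4.7,0,0,0,0,1.7,0,-4.7,0,0,0,0,1.9,0,-4.7,0], newtons=60)

```text
time_s: 47.17
eef_pos: [0.5691, -0.0397, 0.4077]
eef_rot: [0.706, 0.016, 0.707, -0.016]
force: [2.9, -0.3, -1.4]
opening: 0.255
```

```bash
python3 look.py 8 300 130
```

```text
scene eye [([0.7247, -0.0254, 0.3381], 0.66)]
scene hook [([0.7132, -0.0273, 0.3323], 0.56)]
top eye [([0.4455, -0.3772, 0.0026], 0.69)]
top hook [([0.4928, 0.2308, -0.0051], 0.35)]
t 47.47 tcp [ 0.5693 -0.0397  0.4078] zang -2.61 xaxis [-2.5e-03  1.0e-04 -1.0e+00] q [-0.19  0.23  1.31 -0.    1.6  -1.72] F [ 0.4 -0.4 -1.5] open 0.252
rot(tool,deg) [ 0.04 -0.14 -0.  ] shift now-frame [-12.3 -57.5  63.4] shift after-rot frame [-12.2 -57.4  63.5]
hook pred [ 0.71025401 -0.02812839  0.33160109]
```

View pics/s8.png

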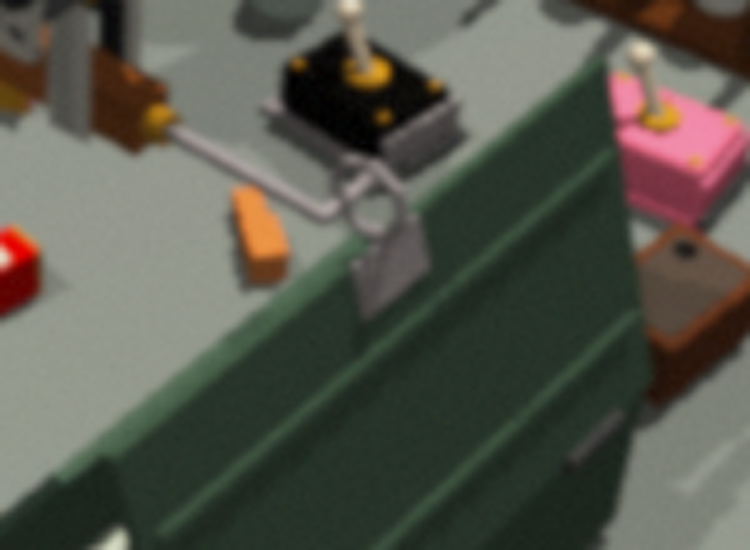

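The hatch follows with about 3 N. Continuing the arc.

send_rows(moves=[0,0,0,2,0,-4.6,0,0,0,0,2,0,-4.5,0,0,0,0,2.2,0,-4.5,0,0,0,0,2.3,0,-4.5,0,0,0,0,2.3,0,-4.4,0,0,0,0,2.5,0,-4.3,0,0,0,0,2.6,0,-4.3,0,0,0,0,2.6,0,-4.3,0,0,0,0,2.8,0,-4.2,0,0,0,0,2.8,0,-4.1,0,0,0,0,3,0,-4,0,0,0,0,3,0,-4,0,0,0,0,3.1,0,-3.9,0,0,0,0,3.2,0,-3.8,0])

```text
time_s: 48.63
eef_pos: [0.5097, -0.037, 0.3712]
eef_rot: [0.706, 0.016, 0.708, -0.016]
force: [2.0, 0.0, -1.0]
opening: 0.25
```

```bash
python3 look.py 9 290 130
```

```text
scene eye [([0.6674, -0.0245, 0.3024], 0.86), ([0.4891, 0.238, -0.0011], 0.47), ([0.4565, -0.3764, 0.0013], 0.32), ([0.2842, -0.3627, -0.0021], 0.27)]
scene hook [([0.6513, -0.0243, 0.2943], 0.66), ([0.4942, -0.2286, -0.0016], 0.38)]
top eye [([0.6641, -0.0252, 0.3029], 0.91)]
top hook []
t 48.93 tcp [ 0.5099 -0.0371  0.3715] zang -2.62 xaxis [-2.5e-03 -1.0e-04 -1.0e+00] q [-0.21  0.15  1.51 -0.    1.49 -1.73] F [-0.1 -0.8 -1.8] open 0.254
rot(tool,deg) [ 0.03 -0.14  0.01] shift now-frame [-48.8 -57.4 122.7] shift after-rot frame [-48.5 -57.3 122.9]
hook pred [ 0.65089814 -0.02553204  0.29523075]
```

View pics/s9.png

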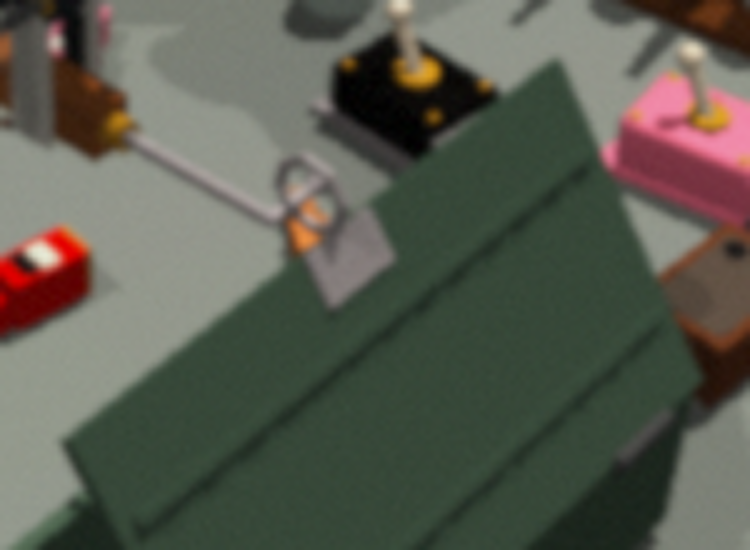

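send_rows(moves=[0,0,0,3.3,0,-3.8,0,0,0,0,3.4,0,-3.7,0,0,0,0,3.5,0,-3.6,0,0,0,0,3.5,0,-3.5,0,0,0,0,3.6,0,-3.5,0,0,0,0,3.7,0,-3.4,0,0,0,0,3.8,0,-3.2,0,0,0,0,3.8,0,-3.2,0,0,0,0,4,0,-3.2,0,0,0,0,3.9,0,-3,0,0,0,0,4.1,0,-2.9,0,0,0,0,4.1,0,-2.9,0,0,0,0,4.2,0,-2.7,0])

```text
time_s: 50.02
eef_pos: [0.4672, -0.0351, 0.3223]
eef_rot: [0.706, 0.016, 0.708, -0.016]
force: [0.5, 0.7, -1.1]
opening: 0.252
```

```bash
python3 look.py 10 270 130
```

```text
scene eye [([0.6163, -0.0193, 0.259], 0.6)]
scene hook [([0.6095, -0.022, 0.2459], 0.85)]
top eye [([0.6175, -0.025, 0.2548], 0.89), ([0.4521, 0.3823, 0.0884], 0.16)]
top hook []
t 50.32 tcp [ 0.4674 -0.0351  0.3227] zang -2.61 xaxis [-0.0022  0.     -1.    ] q [-0.22  0.1   1.68 -0.    1.36 -1.75] F [ 0.   0.2 -0.9] open 0.251
rot(tool,deg) [ 0.04 -0.13  0.  ] shift now-frame [-97.7 -57.4 165.2] shift after-rot frame [-97.3 -57.3 165.4]
hook pred [ 0.60841705 -0.02351904  0.24646493]
```

View pics/s10.png

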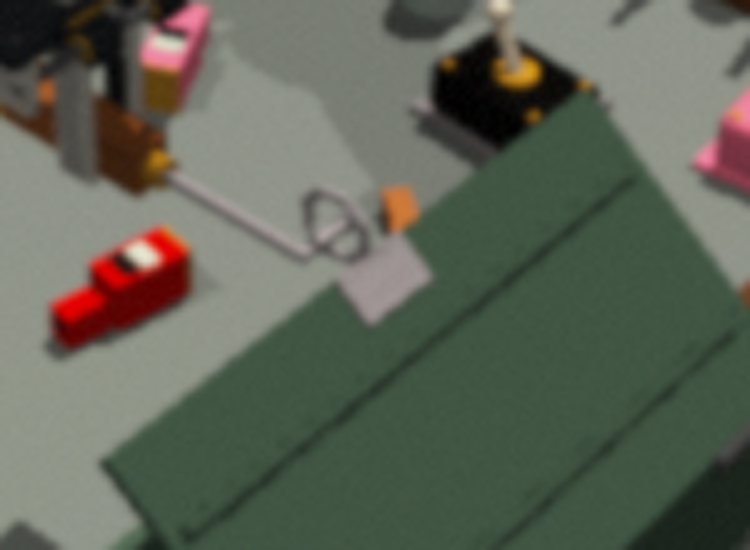

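send_rows(moves=[0,0,0,4.2,0,-2.7,0,0,0,0,4.3,0,-2.5,0,0,0,0,4.4,0,-2.5,0,0,0,0,4.4,0,-2.3,0,0,0,0,4.5,0,-2.3,0,0,0,0,4.5,0,-2.1,0,0,0,0,4.5,0,-2.1,0,0,0,0,4.6,0,-2,0,0,0,0,4.7,0,-1.8,0,0,0,0,4.7,0,-1.8,0,0,0,0,4.7,0,-1.6,0,0,0,0,4.8,0,-1.5,0,0,0,0,2.9,0,-0.9,0,0,0,0,2.9,0,-0.9,0])

```text
time_s: 51.48
eef_pos: [0.4402, -0.0339, 0.2622]
eef_rot: [0.706, 0.016, 0.708, -0.016]
force: [0.5, -0.2, -0.2]
opening: 0.254
```

```bash
python3 look.py 11 260 150
```

```text
scene eye [([0.5884, -0.0181, 0.1998], 0.63), ([0.4492, 0.3831, 0.0897], 0.35)]
scene hook [([0.5796, -0.023, 0.1872], 0.78)]
top eye [([0.5857, -0.0248, 0.1963], 0.69)]
top hook [([0.5807, -0.0231, 0.1869], 0.72)]
t 51.78 tcp [ 0.4404 -0.0339  0.2627] zang -2.61 xaxis [-0.0018 -0.     -1.    ] q [-0.23  0.1   1.83 -0.    1.21 -1.76] F [-0.2  0.5 -0.4] open 0.25
rot(tool,deg) [ 0.04 -0.11  0.01] shift now-frame [-157.7  -57.4  192.1] shift after-rot frame [-157.3  -57.3  192.4]
hook pred [ 0.58144287 -0.02231674  0.18652516]
```

View pics/s11.png

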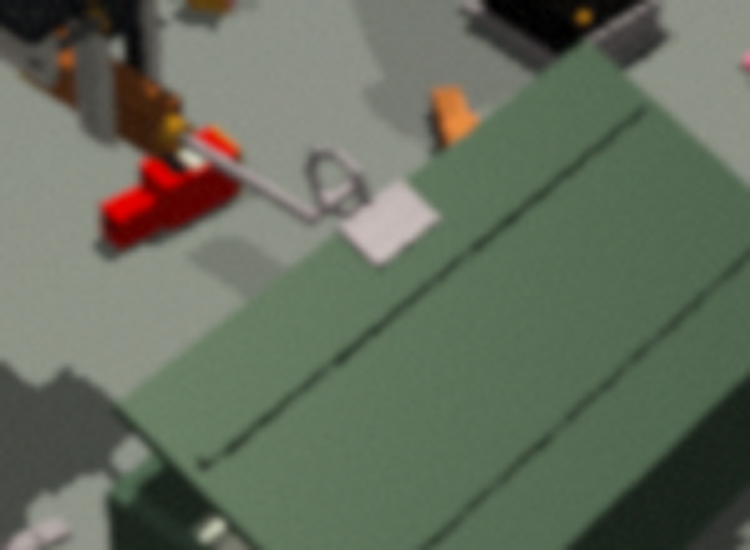

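send_rows(moves=[0,0,0,3,0,-0.8,0,0,0,0,3,0,-0.7,0,0,0,0,3,0,-0.8,0,0,0,0,3,0,-0.6,0,0,0,0,3,0,-0.7,0,0,0,0,3,0,-0.6,0,0,0,0,3,0,-0.5,0,0,0,0,3.1,0,-0.6,0,0,0,0,3,0,-0.4,0,0,0,0,3,0,-0.5,0,0,0,0,3.1,0,-0.3,0,0,0,0,3,0,-0.4,0,0,0,0,3.1,0,-0.3,0,0,0,0,3.1,0,-0.3,0,0,0,0,0,0,0,0])

```text
time_s: 53.03
eef_pos: [0.4324, -0.0335, 0.2195]
eef_rot: [0.706, 0.016, 0.708, -0.016]
force: [0.6, 0.3, -1.4]
opening: 0.254
```

```bash
cat > hatch.py <<'E'
from h import *
import glob
def hatch(p):
    P=pts(p)
    # hatch plate points: stove frame
    c,s=np.cos(np.radians(-2.65)),np.sin(np.radians(-2.65))
    d=P-np.array([.7955,-.030,.126]); X=d[...,0]*c+d[...,1]*s; Y=-d[...,0]*s+d[...,1]*c; Z=d[...,2]
    m=(X>-.19)&(X<-.02)&(abs(Y)<.17)&(abs(Y)>.03)&(Z>-.02)&(Z<.22)
    k=np.polyfit(X[m],Z[m],1); r=Z[m]-np.polyval(k,X[m]); g=abs(r)<.01; k=np.polyfit(X[m][g],Z[m][g],1)
    print('hatch angle',np.arctan(-k[0]).round(4),'n',g.sum(),m.sum(),'z at hinge',k[1].round(4))
E
python3 look.py 12 260 160; python3 -c "
from hatch import *
for f in ('s11','s12','t12'): hatch(load(f+'.npz'))"
```

```text
scene eye [([0.5776, -0.0201, 0.1535], 0.68)]
scene hook [([0.5739, -0.0218, 0.1422], 0.81)]
top eye [([0.7481, -0.3406, 0.0005], 0.68), ([0.5768, -0.0204, 0.1545], 0.6)]
top hook [([0.5734, -0.0228, 0.1433], 0.46)]
t 53.33 tcp [ 0.4328 -0.0335  0.2203] zang -2.62 xaxis [-1.8e-03 -1.0e-04 -1.0e+00] q [-0.24  0.13  1.92 -0.    1.09 -1.76] F [ 0.5 -0.9 -1. ] open 0.249
rot(tool,deg) [ 0.03 -0.1   0.01] shift now-frame [-200.1  -57.4  199.7] shift after-rot frame [-199.7  -57.3  200.1]
hook pred [ 0.57382837 -0.02197466  0.1441203 ]
hatch angle 0.3296 n 6046 6054 z at hinge 0.0062
hatch angle 0.1309 n 5396 5397 z at hinge 0.0064
hatch angle 0.1314 n 4970 4973 z at hinge 0.0049
```

View pics/s12.png

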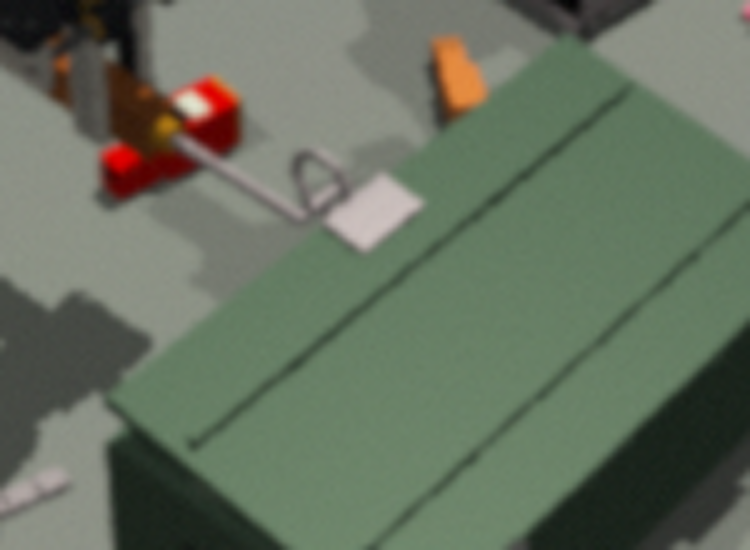

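send_rows(moves=[0,0,0,3,0,-0.2,0,0,0,0,3,0,-0.2,0,0,0,0,3,0,-0.1,0,0,0,0,3,0,-0.1,0,0,0,0,3,0,0,0,0,0,0,3,0,0,0,0,0,0,2,0,0,0,0,0,0,2,0,0,0,0,0,0,2,0,0,0,0,0,0,2,0,0.1,0,0,0,0,2,0,0.1,0,0,0,0,0,0,0,0,0,0,0,0,0,0,0])

```text
time_s: 54.42
eef_pos: [0.4322, -0.0335, 0.192]
eef_rot: [0.706, 0.016, 0.708, -0.016]
force: [0.5, 0.2, -0.8]
opening: 0.252
```

```bash
python3 look.py 13 260 160; python3 -c "
from hatch import *
for f in ('s13','t13'): hatch(load(f+'.npz'))"
```

```text
scene eye [([0.5729, -0.0187, 0.1265], 0.89)]
scene hook [([0.5762, -0.0199, 0.1157], 0.72)]
top eye [([0.5762, -0.0204, 0.1245], 0.82), ([0.4449, -0.3788, -0.0008], 0.3)]
top hook [([0.5715, -0.0241, 0.1174], 0.55)]
t 54.72 tcp [ 0.4324 -0.0335  0.1923] zang -2.62 xaxis [-0.0017 -0.     -1.    ] q [-0.24  0.16  1.96 -0.    1.02 -1.76] F [-0.5  0.  -2.2] open 0.252
rot(tool,deg) [ 0.03 -0.1   0.01] shift now-frame [-228.1  -57.4  200.1] shift after-rot frame [-227.7  -57.3  200.5]
hook pred [ 0.5734071  -0.021943    0.11612593]
hatch angle 0.0051 n 4995 4997 z at hinge 0.0066
hatch angle 0.0059 n 5078 5083 z at hinge 0.005
```

send_rows(moves=[0,0,0,1,0,0,0,0,0,0,1,0,0,0,0,0,0,1,0,0,0,0,0,0,0,0,0,0,0,0,0,0,0,0,0])

```text
time_s: 55.13
eef_pos: [0.4326, -0.0336, 0.1894]
eef_rot: [0.707, 0.016, 0.707, -0.016]
force: [-0.9, 0.2, 1.3]
opening: 0.25
```

```bash
python3 look.py 14 260 160; python3 -c "
from hatch import *
for f in ('s14','t14'): hatch(load(f+'.npz'))"
```

```text
scene eye [([0.5739, -0.0174, 0.1263], 0.62), ([0.419, -0.0382, 0.0967], 0.54)]
scene hook []
top eye []
top hook [([0.5757, -0.024, 0.1143], 0.77)]
t 55.43 tcp [ 0.4326 -0.0336  0.1894] zang -2.63 xaxis [-1.2e-03 -1.0e-04 -1.0e+00] q [-0.24  0.17  1.97 -0.    1.01 -1.76] F [-1.   0.5  1.7] open 0.25
rot(tool,deg) [ 0.02 -0.07  0.01] shift now-frame [-230.9  -57.4  200. ] shift after-rot frame [-230.6  -57.2  200.3]
hook pred [ 0.57366452 -0.02202858  0.11330054]
hatch angle -0.001 n 4994 4995 z at hinge 0.0066
hatch angle 0.0004 n 5082 5088 z at hinge 0.005
```

send_rows(moves=[0,0,0,1,0,0,0,0,0,0,1,0,0,0,0,0,0,0,0,0,0,0,0,0,0,0,0,0,0,0,0,0,0,0,0])

```text
time_s: 55.85
eef_pos: [0.4325, -0.0335, 0.1874]
eef_rot: [0.706, 0.016, 0.707, -0.016]
force: [-3.1, -0.4, 4.6]
opening: 0.249
```

```bash
python3 look.py 15 260 160; python3 -c "
from hatch import *
for f in ('s15','t15'): hatch(load(f+'.npz'))"
```

```text
scene eye [([0.5743, -0.0168, 0.1258], 0.68)]
scene hook [([0.5778, -0.0212, 0.1149], 0.79)]
top eye [([0.5741, -0.018, 0.1208], 0.92)]
top hook [([0.5712, -0.0244, 0.1127], 0.53)]
t 56.15 tcp [ 0.4325 -0.0335  0.1873] zang -2.62 xaxis [-0.0014 -0.     -1.    ] q [-0.24  0.17  1.97 -0.    1.01 -1.76] F [-1.8 -0.8  4.3] open 0.249
rot(tool,deg) [ 0.03 -0.08  0.  ] shift now-frame [-233.   -57.4  200. ] shift after-rot frame [-232.7  -57.3  200.4]
hook pred [ 0.57357367 -0.02196703  0.11122364]
hatch angle -0.0011 n 4982 4982 z at hinge 0.0066
hatch angle 0.0002 n 5074 5077 z at hinge 0.0049
```

View pics/s15.png

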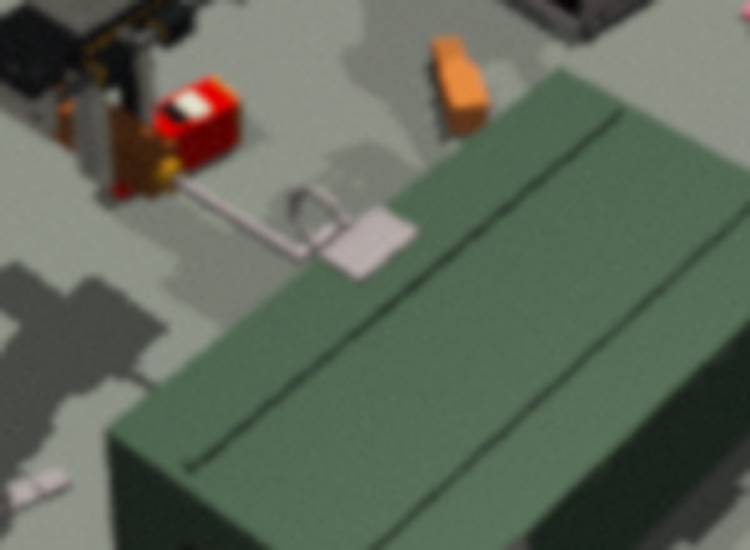

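The hatch is shut: angle 0.000, and the force rose on the stop. I lift the pin to the ring centre and slide out sideways.

send_rows(moves=[0,0,0,-4,0,0,0,0,0,0,-4,0,0,0,0,0,0,-4,0,0,0,0,0,0,0,0,0,0,0,0,0,0,0,0,0,0,0,0,0,0,0,0])

```text
time_s: 56.65
eef_pos: [0.4322, -0.0335, 0.199]
eef_rot: [0.706, 0.016, 0.708, -0.016]
force: [-1.0, 1.8, -0.7]
opening: 0.252
```

```bash
python3 look.py 16 260 160
```

```text
scene eye [([0.5763, -0.0191, 0.128], 0.66), ([0.4935, -0.2292, -0.0007], 0.28)]
scene hook [([0.575, -0.0197, 0.1255], 0.85), ([0.4889, 0.2331, 0.0009], 0.53)]
top eye [([0.5758, -0.0219, 0.1232], 0.67)]
top hook [([0.5723, -0.0241, 0.1239], 0.53)]
t 56.95 tcp [ 0.4323 -0.0335  0.1991] zang -2.61 xaxis [-0.0021  0.     -1.    ] q [-0.24  0.16  1.95 -0.    1.04 -1.76] F [-0.1  0.  -1.9] open 0.253
rot(tool,deg) [ 0.04 -0.12  0.  ] shift now-frame [-221.3  -57.4  200. ] shift after-rot frame [-220.9  -57.3  200.5]
hook pred [ 0.57335598 -0.02192675  0.12290857]
```

View pics/s16.png

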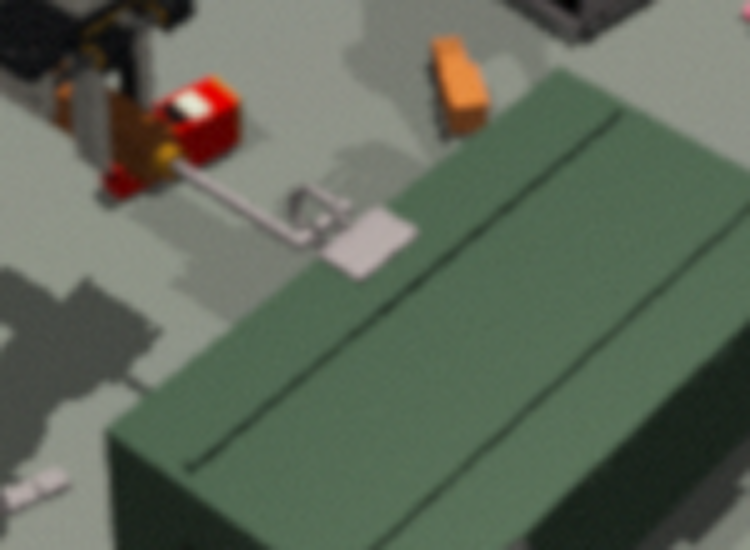

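send_rows(moves=[0,0,0,-1.5,0,0,0,0,0,0,0,-5,0,0,0,0,0,0,-5,0,0,0,0,0,0,-5,0,0,0,0,0,0,-5,0,0,0,0,0,0,-5,0,0,0,0,0,0,-5,0,0,0,0,0,0,-5,0,0,0,0,0,0,-5,0,0,0,0,0,0,-5,0,0,0,0,0,0,-5,0,0,0,0,0,0,-10,0,0,0,0,0,0,-10,0,0,0,0,0,0,0,0,0])

```text
time_s: 58.12
eef_pos: [0.4296, -0.1053, 0.2008]
eef_rot: [0.707, 0.016, 0.707, -0.017]
force: [0.1, -0.5, -1.9]
opening: 0.251
```

```bash
python3 look.py 17 240 160;python3 -c "
from hatch import *
for f in ('s17','t17'): hatch(load(f+'.npz'))"
```

```text
scene eye [([0.5753, -0.0204, 0.1247], 0.89)]
scene hook [([0.5737, -0.0925, 0.1264], 0.83)]
top eye [([0.5764, -0.0197, 0.1242], 0.57)]
top hook [([0.5736, -0.0957, 0.1273], 0.55)]
t 58.42 tcp [ 0.4291 -0.1032  0.2007] zang -2.6 xaxis [-2.e-03  3.e-04 -1.e+00] q [-0.39  0.16  1.93 -0.    1.05 -1.92] F [-0.5  0.5 -0.6] open 0.251
rot(tool,deg) [ 0.05 -0.11 -0.01] shift now-frame [-219.7   12.3  200.1] shift after-rot frame [-219.3   12.5  200.5]
hook pred [ 0.57014468 -0.09154885  0.1244929 ]
hatch angle 0.0001 n 4998 4998 z at hinge 0.0065
hatch angle 0.0006 n 5071 5075 z at hinge 0.0049
```

View pics/s17.png

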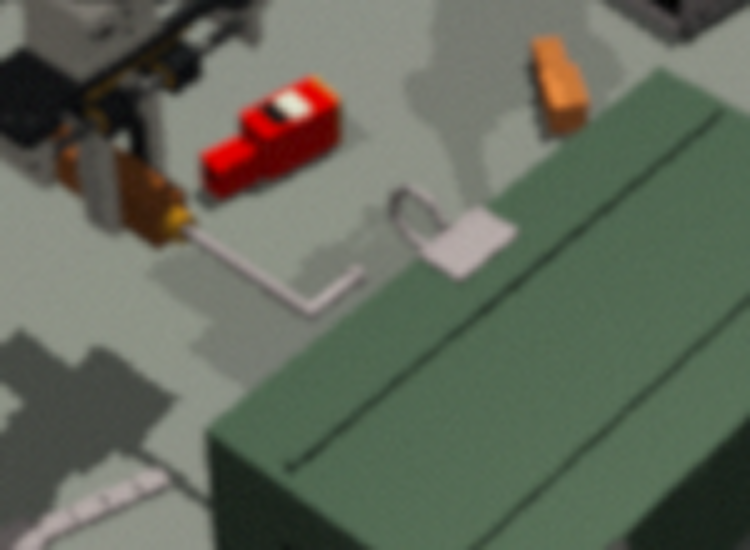

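send_rows(moves=[0,0,0,-15,-5,0,0,0,0,0,-20,-15,0,0,0,0,0,-20,-20,0,0,0,0,0,-20,-20,0,0,-3,0,0,0,-20,0,0,-3.3,0,0,0,-20,0,0,0,0,0,0,-20,0,0,0,0,0,0,-20,0,0,0,0,0,0,-20,0,0,0,0,0,0,-20,0,0,0,0,0,0,-20,0,0,0,0,0,0,-20,0,0,0,0,0,0,-20,0,0,0,0,0,0,-15,0,0,0,0,0,0,0,0,0,0,0,0,0,0,0,0])

```text
time_s: 59.75
eef_pos: [0.4358, -0.3579, 0.2753]
eef_rot: [0.706, -0.022, 0.708, 0.023]
force: [-0.4, 0.3, -1.3]
opening: 0.253
```

Run:
```python
from h import *
env.snapshot('top')
delta([.4621,-.3765,.1359],3.68)
p=env.snapshot('wrist'); s=env.read_state(); np.savez('w30.npz',**p); cv2.imwrite('pics/w30.png',p['img'])
P=fpts(p);T=q2R(s['eef_rot']).inv().apply((P-s['eef_pos']).reshape(-1,3)).reshape(P.shape)*1000
for zz in range(-72,0,6):
    m=(abs(T[...,1])<7)&(abs(T[...,2]-zz)<2)&(T[...,0]<80)&(T[...,0]>40); print(zz,np.median(T[m][:,0]).round(1) if m.sum() else None,end='; ')
m=(abs(T[...,0]-60)<6)&(abs(T[...,1])<8); print('ends',np.percentile(T[m][:,2],[.5,99.5]))
```

```text
t 59.8 tcp [ 0.4356 -0.3572  0.2753] zang 3.68 xaxis [-0.0024  0.0018 -1.    ] q [-0.81  0.28  1.57 -0.    1.29 -2.44] F [ 0.   0.9 -1.8] open 0.253
rot(tool,deg) [-0.   -0.13 -0.11] shift now-frame [139.3 -21.2  25.5] shift after-rot frame [139.4 -21.   25.2]
-72 69.1; -66 60.7; -60 60.6; -54 60.6; -48 60.6; -42 60.5; -36 60.4; -30 60.4; -24 60.3; -18 60.3; -12 60.2; -6 60.1; ends [-70.22790891  27.30904405]
```

View pics/w30.png

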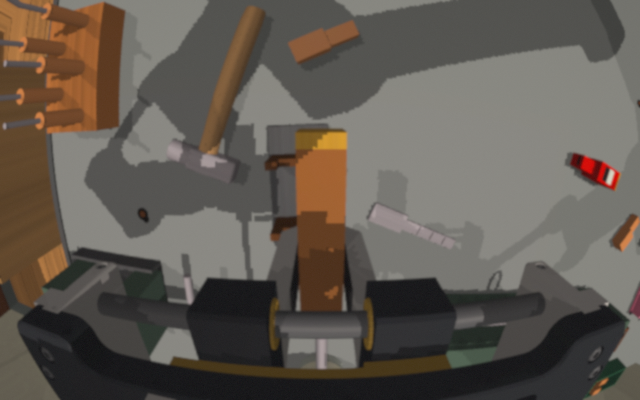

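The pole hasn't slipped in the hand (butt at -70.2, against -70.5 before). I put it back by the recorded grasp pose.

send_rows(moves=[0,0,0,0,-11,13,0,0,0,0,0,-10,12,0,0,0,0,20,0,0,0,0,0,0,20,0,0,0,0,0,0,20,0,0,0,0,0,0,20,0,0,0,0,0,0,15,0,0,0,0,0,0,0,0,0,0,0,0,0,0,0,0,0,0,0,0,0,0,0,0])

```text
time_s: 60.68
eef_pos: [0.4625, -0.3772, 0.1818]
eef_rot: [0.707, -0.023, 0.707, 0.023]
force: [-0.1, 0.5, -1.0]
opening: 0.251
```

Run:
```python
from h import *
delta([.4621,-.3765,.1359],3.68)
```

```text
t 60.68 tcp [ 0.4625 -0.3772  0.1818] zang 3.72 xaxis [-5.e-04 -1.e-03 -1.e+00] q [-0.8   0.4   1.64 -0.    1.11 -2.44] F [-0.1  0.5 -1. ] open 0.251
rot(tool,deg) [ 0.04 -0.03  0.06] shift now-frame [45.9  0.7 -0.3] shift after-rot frame [45.9  0.7 -0.3]
```

send_rows(moves=[0,0,0,12,0.6,-0.3,0,0,0,0,12,0,0,0,0,0,0,10,0,0,0,0,0,0,6,0,0,0,0,0,0,4,0,0,0,0,0,0,1.5,0,0,0,0,0,0,0,0,0,0,0,0,0,0,0,0,0,0,0,0,0,0,0,0])

```text
time_s: 61.43
eef_pos: [0.4616, -0.3769, 0.1361]
eef_rot: [0.706, -0.023, 0.707, 0.023]
force: [0.2, 1.9, 4.9]
opening: 0.251
```

Run:
```python
from h import *
delta([.4621,-.3765,.1359],3.68)
```

```text
t 61.43 tcp [ 0.4616 -0.3769  0.1361] zang 3.68 xaxis [-1.2e-03 -5.0e-04 -1.0e+00] q [-0.8   0.44  1.7  -0.    1.01 -2.43] F [0.2 1.9 4.9] open 0.251
rot(tool,deg) [-0.   -0.07  0.02] shift now-frame [0.2 0.3 0.5] shift after-rot frame [0.2 0.3 0.5]
```

Contact with the saddles at the recorded height. I release and rise.

send_rows(moves=[0,0,0,0,0,0,0.6,0,0,0,0,0,0,0.6,0,0,0,0,0,0,0.6,0,0,0,0,0,0,0.6,0,0,0,0,0,0,0.6,0,0,0,-5,0,0,0.6,0,0,0,-10,0,0,0.6,0,0,0,-20,0,0,0.6,0,0,0,-25,0,0,0.6,0,0,0,-25,0,0,0.6,0,0,0,-25,0,0,0.6,0,0,0,-25,0,0,0.6,0,0,0,-20,0,0,0.6,0,0,0,0,0,0,0.6], newtons=20)

```text
time_s: 62.6
eef_pos: [0.4632, -0.3782, 0.2961]
eef_rot: [0.709, -0.025, 0.705, 0.02]
force: [-0.2, -1.4, 1.0]
opening: 0.599
```

Run:
```python
from h import *
p=env.snapshot('wrist'); np.savez('w31.npz',**p); cv2.imwrite('pics/w31.png',p['img'])
P=fpts(p)
m=(P[...,2]>.070)&(P[...,2]<.083)&(np.hypot(P[...,0]-.449,P[...,1]+.379)<.065)
q=P[m]*1000; print(m.sum(),np.percentile(q[:,2],[5,50,95]),cv2.minAreaRect(q[:,:2].astype(np.float32)))
t=env.snapshot('top');np.savez('t31.npz',**t)
c=env.snapshot('scene');np.savez('s31.npz',**c)
for n,p in(('top',t),('scene',c),('wrist',p)):
  for q in('pole','toggle_tip','toggle_pivot','whistle0'): print(n,q,[(np.round(a['location'],4).tolist(),round(a['conf'],2)) for a in env.pinpoint(p,q)])
delta([.44,.38,.30],-10)
for n,p in(('top',t),('scene',c)):
    P=pts(p); m=(P[...,2]>.04)&(P[...,2]<.05)&(np.hypot(P[...,0]-.472,P[...,1]-.379)<.08)
    q=P[m]*1000; print(m.sum(),cv2.minAreaRect(q[:,:2].astype(np.float32)))
    m=(P[...,2]>.075)&(P[...,2]<.12)&(np.hypot(P[...,0]-.472,P[...,1]-.379)<.06)
    print('tip pts',m.sum(),P[m].mean(0),P[m].max(0))
```

```text
2504 [74.7231648  75.9260376  77.06370679] ((450.60888671875, -376.4981689453125), (118.52348327636719, 23.607648849487305), 3.9765422344207764)
top pole [([0.4488, -0.3771, 0.0444], 0.71)]
top toggle_tip [([0.4535, 0.3844, 0.0905], 0.57), ([0.6292, 0.4612, 0.0856], 0.48), ([0.5795, -0.0204, 0.1247], 0.24)]
top toggle_pivot [([0.4707, 0.3798, 0.0449], 0.87), ([0.6535, 0.4638, 0.0493], 0.62)]
top whistle0 [([0.3884, 0.081, -0.0003], 0.79), ([0.2555, 0.2664, -0.0003], 0.75)]
scene pole [([0.4505, -0.3801, 0.0478], 0.65), ([0.4544, -0.3799, 0.0007], 0.38)]
scene toggle_tip [([0.6294, 0.4662, 0.0877], 0.6), ([0.4507, 0.3822, 0.0851], 0.45)]
scene toggle_pivot [([0.475, 0.3782, 0.0398], 0.79), ([0.6556, 0.472, 0.0404], 0.74)]
scene whistle0 [([0.3898, 0.0768, 0.0005], 0.87), ([0.2593, 0.2647, -0.0022], 0.57)]
wrist pole [([0.4476, -0.3743, 0.0453], 0.68)]
wrist toggle_tip []
wrist toggle_pivot []
wrist whistle0 [([0.3865, 0.0777, -0.0013], 0.8)]
t 63.35 tcp [ 0.4618 -0.3768  0.2901] zang 3.68 xaxis [-1.9e-03  1.0e-04 -1.0e+00] q [-0.8   0.32  1.48 -0.    1.35 -2.44] F [-0.3 -0.9 -0. ] open 0.597
rot(tool,deg) [13.68 -0.11  0.  ] shift now-frame [ -9.8 756.7  26.8] shift after-rot frame [  -9.9  741.6 -152.9]
599 ((471.212890625, 380.4612121582031), (72.89525604248047, 102.59375762939453), 81.16265106201172)
tip pts 32 [0.44968829 0.38091201 0.09242828] [0.45864443 0.38963512 0.10114492]
308 ((473.7948303222656, 380.47052001953125), (75.68780517578125, 106.99687957763672), 83.49219512939453)
tip pts 33 [0.45416036 0.38157663 0.08803081] [0.4646476  0.38924711 0.09964925]
```

View pics/w31.png

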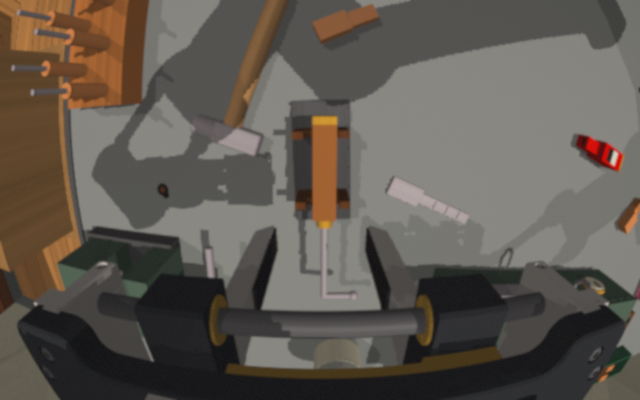

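The pole is back: at (450.6,-376.5), 4.0°, top 75.9, against 450.7,-377.9, 3.7° before. Now the black switch.

send_rows(moves=[0,0,0,0,12,0,0,0,0,0,0,24,0,0,0,0,0,0,24,0,0,0,0,0,0,24,0,0,0,0,0,0,24,0,0,0,0,0,0,24,0,0,0,0,0,0,24,0,0,0,0,0,0,24,0,0,0,0,0,0,24,0,0,0,0,0,0,24,0,0,0,0,0,0,24,0,0,0,0,0,0,24,0,0,0,0,0,0,24,0,0,0,0,0,0,24,0,0,0,0,0,0,24,0,0,0,0,0,0,24,0,0,0,0,0,0,24,0,0,0,0,0,0,24,0,0])

```text
time_s: 64.85
eef_pos: [0.4338, 0.044, 0.2904]
eef_rot: [0.706, -0.023, 0.707, 0.023]
force: [1.4, 0.4, 0.7]
opening: 0.006
```

send_rows(moves=[0,0,0,0,24,0,0,0,0,0,0,24,0,0,0,0,0,0,24,0,0,0,0,0,0,24,0,0,0,0,0,0,24,0,0,0,0,0,0,24,0,0,0,0,0,0,24,0,0,0,0,0,0,24,0,0,0,0,0,0,24,0,0,0,0,0,0,24,0,0,0,0,0,0,24,0,0,0,0,0,0,24,0,0,0,0,0,0,24,0,0,6,0,0,0,20,0,0,6.2,0,0,0,6,0,0,0,0,0,0,0,0,0,0,0,0,0,0,0,0])

```text
time_s: 66.27
eef_pos: [0.4128, 0.3797, 0.2901]
eef_rot: [0.704, 0.051, 0.706, -0.051]
force: [-0.0, -0.7, 0.2]
opening: 0.005
```

Run:
```python
from h import *
p=env.snapshot('wrist'); np.savez('w32.npz',**p); cv2.imwrite('pics/w32.png',p['img'])
for q in('toggle_tip','toggle_pivot'): print(q,[(np.round(a['location'],4).tolist(),round(a['conf'],2)) for a in env.pinpoint(p,q)])
delta([.409,.389,.17],-8.5)
```

```text
toggle_tip [([0.6303, 0.465, 0.0861], 0.65), ([0.4516, 0.3845, 0.0887], 0.57)]
toggle_pivot [([0.4694, 0.3768, 0.0434], 0.75), ([0.6532, 0.4685, 0.0452], 0.67)]
t 66.42 tcp [0.4134 0.3789 0.2904] zang -8.46 xaxis [-1.9e-03 -4.0e-04 -1.0e+00] q [ 0.62  0.26  1.56  0.    1.33 -0.81] F [ 0.2 -0.8 -0. ] open 0.008
rot(tool,deg) [ 0.04 -0.1   0.04] shift now-frame [120.4   9.4  -5.6] shift after-rot frame [120.4   9.4  -5.8]
```

View pics/w32.png

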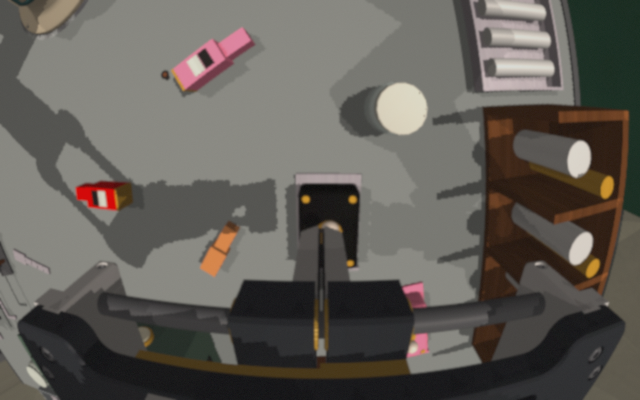

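send_rows(moves=[0,0,0,0,9.4,-5.6,0,0,0,0,20,0,0,0,0,0,0,20,0,0,0,0,0,0,20,0,0,0,0,0,0,20,0,0,0,0,0,0,20,0,0,0,0,0,0,20,0,0,0,0,0,0,0,0,0,0,0,0,0,0,0,0,0,0,0,0,0,0,0,0])

```text
time_s: 67.25
eef_pos: [0.4099, 0.3902, 0.1713]
eef_rot: [0.705, 0.053, 0.705, -0.052]
force: [0.8, -0.3, -0.4]
opening: -0.001
```

Run:
```python
from h import *
delta([.409,.389,.17],-8.5)
c=env.snapshot('scene'); cv2.imwrite('pics/s33.png',cv2.resize(c['img'][90:200,310:460],None,fx=5,fy=5,interpolation=cv2.INTER_CUBIC))
```

```text
t 67.25 tcp [0.4099 0.3902 0.1713] zang -8.52 xaxis [-5.0e-04  1.1e-03 -1.0e+00] q [ 0.64  0.37  1.72  0.    1.05 -0.79] F [ 0.8 -0.3 -0.4] open -0.001
rot(tool,deg) [-0.02 -0.04 -0.06] shift now-frame [ 1.3 -1.3 -0.7] shift after-rot frame [ 1.3 -1.3 -0.7]
```

View pics/s33.png

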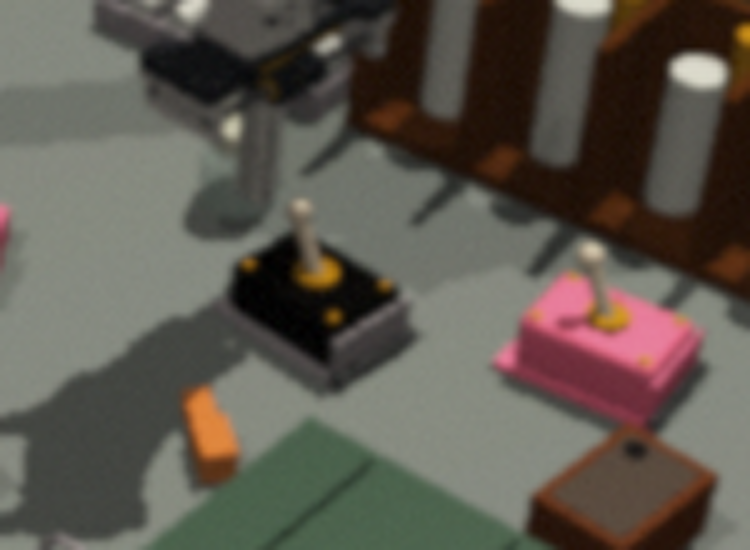

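send_rows(moves=[0,0,0,0,-1,4,0,0,0,0,0,0,5,0,0,0,0,0,0,5,0,0,0,0,0,0,5,0,0,0,0,0,0,5,0,0,0,0,0,0,5,0,0,0,0,0,0,5,0,0,0,0,0,0,5,0,0,0,0,0,0,5,0,0,0,0,0,0,5,0,0,0,0,0,0,5,0,0,0,0,0,0,3,0,0,0,0,0,0,3,0,0,0,0,0,0,3,0,0,0,0,0,0,0,0])

```text
time_s: 68.55
eef_pos: [0.4711, 0.3793, 0.1696]
eef_rot: [0.704, 0.052, 0.707, -0.053]
force: [-2.9, 1.5, -0.5]
opening: 0.005
```

```bash
cat > tog.py <<'E'
from h import *
import sys
delta([.4715,.380,.17],-8.5)
c=env.snapshot('scene'); cv2.imwrite(f'pics/s{sys.argv[1]}.png',cv2.resize(c['img'][90:200,310:460],None,fx=5,fy=5,interpolation=cv2.INTER_CUBIC))
for q in('toggle_tip','toggle_pivot'): print(q,[(np.round(a['location'],4).tolist(),round(a['conf'],2)) for a in env.pinpoint(c,q)])
E
python3 tog.py 34
```

```text
t 68.55 tcp [0.4711 0.3793 0.1696] zang -8.54 xaxis [-3.9e-03 -4.0e-04 -1.0e+00] q [ 0.56  0.42  1.63  0.    1.09 -0.86] F [-2.9  1.5 -0.5] open 0.005
rot(tool,deg) [-0.04 -0.22  0.06] shift now-frame [-0.4  0.7  0.3] shift after-rot frame [-0.4  0.7  0.3]
toggle_tip [([0.6322, 0.4683, 0.0883], 0.52), ([0.4904, 0.3743, 0.0885], 0.49)]
toggle_pivot [([0.4741, 0.3787, 0.0409], 0.9), ([0.6513, 0.469, 0.0364], 0.63)]
```

View pics/s34.png

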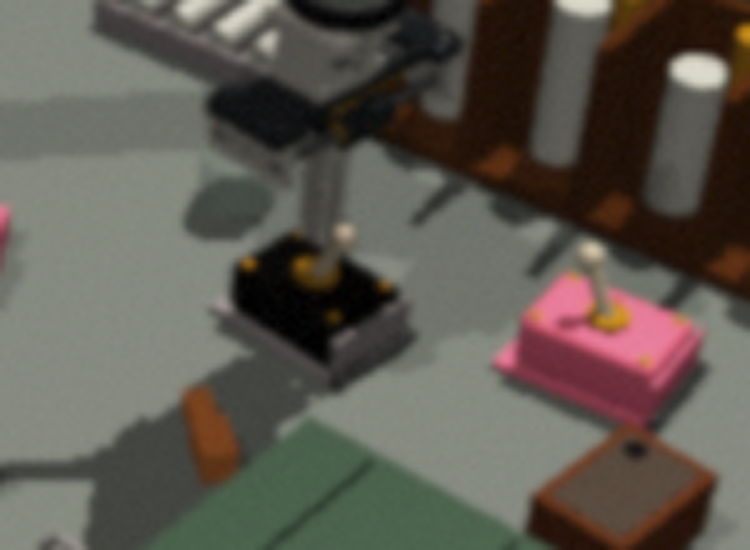

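Nearly there. I push on in small steps until the force rises on the stop.

send_rows(moves=[0,0,0,0,0,1.5,0,0,0,0,0,0,1.5,0,0,0,0,0,0,1.5,0,0,0,0,0,0,0,0])

```text
time_s: 69.03
eef_pos: [0.4724, 0.3791, 0.1696]
eef_rot: [0.701, 0.053, 0.709, -0.053]
force: [-9.3, 3.0, 1.3]
opening: 0.007
```

```bash
python3 tog.py 35
```

```text
t 69.03 tcp [0.4724 0.3791 0.1696] zang -8.57 xaxis [-1.030e-02  1.000e-04 -9.999e-01] q [ 0.56  0.42  1.63  0.01  1.1  -0.87] F [-9.3  3.   1.3] open 0.007
rot(tool,deg) [-0.07 -0.58  0.08] shift now-frame [-0.4  0.8 -1. ] shift after-rot frame [-0.4  0.8 -1. ]
toggle_tip [([0.6322, 0.4663, 0.0893], 0.41), ([0.4886, 0.3768, 0.0872], 0.36)]
toggle_pivot [([0.6019, -0.3496, 0.0593], 0.73), ([0.4738, 0.3735, 0.0431], 0.59)]
```

At the stop (9.8 N). I back off and rise.

send_rows(moves=[0,0,0,0,0,-5,0,0,0,0,0,0,-10,0,0,0,0,0,0,-15,0,0,0,0,0,0,-15,0,0,0,0,-15,0,-5,0,0,0,0,-25,0,0,0,0,0,0,-25,0,0,0,0,0,0,-25,0,0,0,0,0,0,-25,-20,0,0,0,0,0,0,-20,-10,0,0,0,0,0,-20,-10,0,0,0,0,0,-20,-10,0,0,0,0,0,-20,-10,0,0,0,0,0,0,0,0])

```text
time_s: 70.35
eef_pos: [0.3686, 0.2905, 0.2856]
eef_rot: [0.704, 0.052, 0.706, -0.053]
force: [-1.1, -0.5, -0.4]
opening: 0.005
```

```bash
python3 tog.py 36
python3 - <<'E'
from hatch import *
c=env.snapshot('scene');t=env.snapshot('top'); hatch(c);hatch(t); np.savez('sf.npz',**c);np.savez('tf.npz',**t)
cv2.imwrite('pics/tf.png',t['img']);cv2.imwrite('pics/sf.png',c['img'])
for n,p in(('scene',c),('top',t)):
  for q in('whistle0','pole','hook','toggle_tip','plug0','gauge','anvil','lacquer','flux','mallet'): print(n,q,[(np.round(a['location'],3).tolist(),round(a['conf'],2)) for a in env.pinpoint(p,q)][:3])
E
```

```text
t 70.35 tcp [0.3686 0.2905 0.2856] zang -8.53 xaxis [-0.003  -0.0023 -1.    ] q [ 0.52  0.13  1.74 -0.    1.27 -0.9 ] F [-1.1 -0.5 -0.4] open 0.005
rot(tool,deg) [-0.03 -0.15  0.15] shift now-frame [115.1 104.1  88.8] shift after-rot frame [115.6 103.7  88.5]
toggle_tip [([0.6297, 0.4662, 0.0885], 0.56), ([0.4919, 0.3745, 0.0869], 0.47), ([0.7943, -0.0304, 0.1264], 0.27)]
toggle_pivot [([0.6538, 0.4704, 0.0406], 0.82), ([0.4724, 0.3754, 0.0394], 0.68), ([0.7929, -0.031, 0.1279], 0.36)]
hatch angle -0.0003 n 4991 4991 z at hinge 0.0066
hatch angle 0.0004 n 5079 5084 z at hinge 0.005
scene whistle0 [([0.388, 0.074, -0.002], 0.86), ([0.26, 0.264, -0.002], 0.66), ([0.493, -0.227, -0.001], 0.38)]
scene pole [([0.449, -0.383, 0.045], 0.59)]
scene hook [([0.603, -0.35, 0.061], 0.61), ([0.493, -0.228, 0.003], 0.47)]
scene toggle_tip [([0.492, 0.377, 0.087], 0.55), ([0.631, 0.466, 0.089], 0.47)]
scene plug0 [([0.28, -0.364, 0.003], 0.7), ([0.49, 0.236, 0.003], 0.52)]
scene gauge [([0.495, -0.226, 0.003], 0.52), ([0.339, -0.471, -0.002], 0.38)]
scene anvil [([0.743, 0.322, -0.0], 0.96)]
scene lacquer [([0.75, -0.34, 0.0], 0.65)]
scene flux [([0.341, 0.47, 0.003], 0.74)]
scene mallet [([0.336, -0.469, 0.002], 0.7), ([0.793, -0.03, 0.13], 0.39)]
top whistle0 [([0.388, 0.081, 0.002], 0.83), ([0.258, 0.264, -0.0], 0.73), ([0.498, -0.23, -0.002], 0.72)]
top pole [([0.447, -0.379, 0.042], 0.63)]
top hook [([0.601, -0.352, 0.063], 0.97)]
top toggle_tip [([0.472, 0.382, 0.046], 0.58), ([0.629, 0.464, 0.087], 0.5), ([0.493, 0.379, 0.089], 0.36)]
top plug0 [([0.492, 0.23, -0.001], 0.67), ([0.275, -0.364, -0.002], 0.67)]
top gauge [([0.497, -0.231, -0.002], 0.76)]
top anvil [([0.742, 0.318, 0.004], 0.57)]
top lacquer [([0.751, -0.341, 0.002], 0.59)]
top flux [([0.451, -0.379, 0.048], 0.21)]
top mallet [([0.336, -0.471, 0.002], 0.74)]
```

View pics/s36.png

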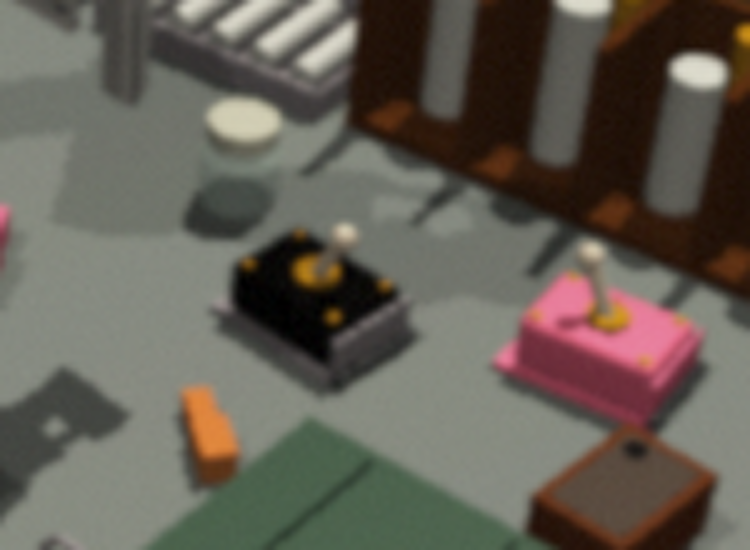

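View pics/tf.png

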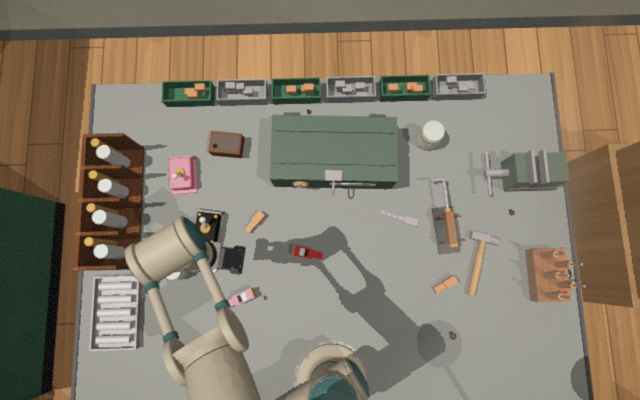

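View pics/sf.png

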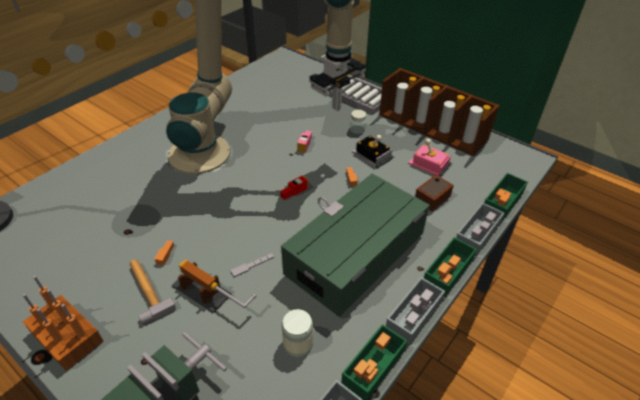

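Everything checks out: hatch angle 0.000, toggle tip at x = 0.492 (0.451 before, full throw), pole on its rest, bystanders unmoved. Handing in.

```bash
python3 -c "
from cell import env
print(env.sign_off())"
```

```text
the job is handed in; nothing more can be done
None
```

I did the whole job in the order you asked and handed it in at about 70 s of the 210 s allowed. No verdict was reported.

- **Whistles:** There were three bright ones. They are in pockets 0, 1 and 2, mouthpiece to the front. Their tops all measured 79.0 mm, which is fully home because the camera reads about 1 mm high. The one in pocket 0 caught on the back lip at about 10 N and tilted 4° in the grip. I lifted it, levelled it and reseated it. I left the red and pink look-alikes alone.
- **Hatch:** I swung it shut with the pole's hook in the eye, at about 3 N. Both the scene and top cameras measured 0.000 ± 0.001 rad at the end. It was still shut after the hook came out and again at the last check. Only the hook touched it.
- **Pole:** It is back on its rest, within about 1.5 mm and 0.3° of where it started.
- **Switch:** I pushed the black one on only after the hatch was shut, until about 10 N showed it was at its stop. The tip moved about 41 mm, which is full throw, and stayed there.
- **Other things:** All those the cameras found at the end were within about 5 mm of where they started, which is the detectors' own scatter.
- **Failed or disagreeing checks:** The detectors gave some false hits, for example the gauge reported as a whistle and the switch box as the lever tip. I discarded these by checking the pictures and measured heights. With the hatch shut, the whistles couldn't be seen again; I last saw them seated just before fetching the pole.

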